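Sort instrument clamps into the dock tray and lock it

ROBOT

A 6-joint arm with a two-finger parallel gripper is mounted at the origin on a cart in front of the work surface, level with it; the furniture and walls round the work are solid. World frame = base frame: x ahead of the robot, y to its left, z up, the work surface at z = 0. Lengths are in mm, angles in rad, forces in N, time in s.
With the tool pointing down it reaches from about 400 to 925 mm from the base axis. Payload 12.5 kg.
Tool frame: the origin (TCP) lies on the mounting face of the last link; the fingertips stand 190 mm ahead of it and the grasp point (between the pads) lies 171 mm ahead of it; x points along the fingers, y is the direction in which the jaws open and shut, and the axes are right-handed (so a half turn about x gives the same grasp; the last joint's range is limited). The gripper opens to 95 mm and grips with 3 to 60 N. Pads are 20 mm wide; open, the fingers measure 119 mm over their backs; the gripper's body (75 mm by 180 mm) begins 59 mm behind the grasp point.
Start: joints at [1.123, 0.491, 1.559, -0, 1.092, -0.106], TCP at [209.466, 588.854, 404.761] pointing down, gripper open.
Joint ranges: [-3.1, 3.1], [-0.84, 2.19], [0.05, 2.79], [-1.13, 4.28], [0.06, 2.93], [-2.69, 2.69]. Speed limits (rad/s): [2.22, 2.22, 2.79, 3.14, 3.14, 3.14].

INTERFACE

Orientations are given as [roll, pitch, yaw] about the fixed x, y, z axes, in that order (R = Rz(yaw) Ry(pitch) Rx(roll)).
In Python, from cell import env, eyes gives the robot as it stands. The module is installed in compiled form; this text tells all that it offers.
- The arm moves only by the tool jog_arm, never from a script. Its argument "deltas" is one flat list of numbers, 7 for each row, row after row: the shift along the tool's x, y, z in mm, then the turn, a rotation vector about the tool's x, y, z in rad, then the opening, from 0 (shut) to 1 (fully open). A call has 1 to 10 rows; each row shifts and turns the pose as measured when the row begins, along the tool's axes as they then stand; what a row does not reach is not made up. A row lasts 1/8 s, in which the tool goes at most 62.5 mm and 10.7 degrees, less where a joint would pass 70% of its speed; a pose out of reach is approached as far as the arm can. A call is refused whole if a number of a shift passes 62.5 or a number of a turn 0.188, either way. A call with a gripper value outside its range is refused whole. The fingers move at their own pace and stop on an object; the grip force is fixed at half the most. Time passes only in rows, so rows that do not move let the fingers close. It gives the time, the measured TCP pose, the force and the opening at its end, in the units of the state.
- env.state(): the state, without advancing time (a new reading comes with each control period).
- eyes.read_camera(name): name is "side" or "top"; returns a dict with "image" (400x640x3 uint8, red, green, blue), "fovy" (degrees; the focal length in pixels is half the picture's height over the tangent of half this angle, whatever the lens; pixels are square), "cx", "cy" (the principal point, pixels), "world_from_camera" (4x4, takes a point from camera to world coordinates). Camera axes: x right, y up, looking along -z (the intrinsics and any distortion apply to the point x, -y, -z); pixel columns grow to the right and rows downward; lengths in mm; the calibration is good to about 2 mm. A picture is of the moment at which its call begins. There is no depth.
- env.job_done(): hands the job in, once; it reports no verdict.
The state is a dict: "t": time; "joints": joint angles; "qvel": joint speeds; "tau": joint torques, N m; "eef_pos": TCP position; "tcp_rot": TCP orientation; "ft_force": force on the tool from outside, world axes, zero at the start; "moment": the same for the moment, N m; "opening": opening from 0.0 (shut) to 1.0 (fully open).
Only numpy, scipy, OpenCV 4.12 (cv2) and the standard library are available. Lean on these libraries where they do the work, as an engineer would, in place of code of your own. Each camera call takes 0.05 s, during which the arm holds its last target.

TASK

Load the open clamps for cleaning: swing the cam lever aside, draw the metal tray out of its dock, lay every clamp whose jaws stand open flat in that tray and every clamp that is ratcheted shut flat in the white return tray, leaving the jaws as you find them. When all are sorted, slide the loaded tray fully home and swing the lever back across it to lock it. Leave the beaker, the bottle and the tape roll where they are.

Things in the scene. Friction and masses are not known exactly. Their poses are not given: they have to be found in the camera images.
- dock: Fixed low grey housing, 170 (x) x 244 (y) x 60 mm high; origin at the centre of its underside, +x points into it. A slot 216 mm wide and 46 mm high runs in at worktop level (no floor: the tray slides on the worktop) from the mouth at x = -85 to a stop at x = +73 mm; from x = -85 to -55 it has only side cheeks 25 mm high, no roof.
- cam_lever (a joint): Cam lever on an upright pivot at (-102, -134) mm in the dock's frame, beside the mouth. Swings level, 0 to 2.0 rad: 0 = locked, arm across the tray's front; growing values swing it counter-clockwise seen from above, away from the dock; from 1.65 rad the tray's path is free. It stays where it is left; about 1.5 N at the knob moves it.
- lever_knob (a point): Middle of the lever's upright black knob, 18 mm in diameter, from 24 to 58 mm above the worktop (this point is at 42 mm), 75 mm from the pivot. Locked, it is at (-93, -60) mm in the dock's frame. The arm below it is 12 to 26 mm above the worktop.
- tray: Loose aluminium tray, 156 (x) x 208 (y) x 26 mm high on slippery 2 mm glides, walls 4 mm, inner floor 6 mm up, 0.5 kg; origin at the centre of its underside, axes parallel to the dock's in the slot. Begins in the dock. Fully home, its origin is at x = -5 mm in the dock's frame; drawn out 130 mm it is still held 28 mm deep in the slot and is clear for loading. Side play 4 mm each side.
- tray_handle (a point): The tray's upright black handle block in front of it, 22 (x) x 18 (y) mm, top 45 mm above the worktop; this point is 30 mm above the worktop, 110 mm in front (-x) of the tray's origin. Pinch it from above across its 18 mm (along y).
- return_tray: Fixed white plastic return tray, 150 (x) x 170 (y) x 24 mm high, walls and floor 4 mm; origin at the centre of its underside.
- clamp_a_centre (a point): Steel scissor clamp, flat, 105 mm long, 60 g, may be absent. Point: middle of its hinge block, 26 (x) x 18 (y) x 12 mm high, 6 mm above its support; pinch it there along y. Jaws reach 38 mm to +x, finger rings 67 mm to -x. Shut, 44 mm wide over the rings. One half is fixed to this frame; the other turns clockwise seen from above as it opens (ring to +y; then about 65 mm wide).
- clamp_a_jaw (a joint): Opening of that clamp, rad: about 0 = jaws ratcheted shut, 0.3 or more = jaws open. The hinge is stiff and stays as it is.
- clamp_b_centre (a point): Steel scissor clamp, flat, 105 mm long, 60 g, may be absent. Point: middle of its hinge block, 26 (x) x 18 (y) x 12 mm high, 6 mm above its support; pinch it there along y. Jaws reach 38 mm to +x, finger rings 67 mm to -x. Shut, 44 mm wide over the rings. One half is fixed to this frame; the other turns clockwise seen from above as it opens (ring to +y; then about 65 mm wide).
- clamp_b_jaw (a joint): Opening of that clamp, rad: about 0 = jaws ratcheted shut, 0.3 or more = jaws open. The hinge is stiff and stays as it is.
- clamp_c_centre (a point): Steel scissor clamp, flat, 105 mm long, 60 g, may be absent. Point: middle of its hinge block, 26 (x) x 18 (y) x 12 mm high, 6 mm above its support; pinch it there along y. Jaws reach 38 mm to +x, finger rings 67 mm to -x. Shut, 44 mm wide over the rings. One half is fixed to this frame; the other turns clockwise seen from above as it opens (ring to +y; then about 65 mm wide).
- clamp_c_jaw (a joint): Opening of that clamp, rad: about 0 = jaws ratcheted shut, 0.3 or more = jaws open. The hinge is stiff and stays as it is.
- clamp_d_centre (a point): Steel scissor clamp, flat, 105 mm long, 60 g, may be absent. Point: middle of its hinge block, 26 (x) x 18 (y) x 12 mm high, 6 mm above its support; pinch it there along y. Jaws reach 38 mm to +x, finger rings 67 mm to -x. Shut, 44 mm wide over the rings. One half is fixed to this frame; the other turns clockwise seen from above as it opens (ring to +y; then about 65 mm wide).
- clamp_d_jaw (a joint): Opening of that clamp, rad: about 0 = jaws ratcheted shut, 0.3 or more = jaws open. The hinge is stiff and stays as it is.
- clamp_e_centre (a point): Steel scissor clamp, flat, 105 mm long, 60 g, may be absent. Point: middle of its hinge block, 26 (x) x 18 (y) x 12 mm high, 6 mm above its support; pinch it there along y. Jaws reach 38 mm to +x, finger rings 67 mm to -x. Shut, 44 mm wide over the rings. One half is fixed to this frame; the other turns clockwise seen from above as it opens (ring to +y; then about 65 mm wide).
- clamp_e_jaw (a joint): Opening of that clamp, rad: about 0 = jaws ratcheted shut, 0.3 or more = jaws open. The hinge is stiff and stays as it is.
- beaker: Bystander: beaker, 62 mm across, 82 mm high.
- bottle: Bystander: glass bottle with a cap, 66 mm across, 113 mm high.
- tape: Bystander: roll of tape lying flat, 68 mm across, 19 mm high.
There are look-alikes about, which are no part of the job. Leave any red look-alike of the part that bears clamp_b_centre alone. Leave any black look-alike of the part that bears clamp_c_centre alone.

How it is judged (in metres and radians):
On the way, in this order (a step that is already met when the one before it is completed fails the run):
1. lever swung aside and tray drawn out of the dock by more than 100 mm (x of tray in the frame of dock below -0.105 m and value of joint cam_lever above 1 rad), for 0.2 s.
2. with the tray drawn out, every clamp present lies flat in its place: open ones in the metal tray, shut ones in the return tray (x of clamp_a_centre in the frame of tray between -0.065 and 0.065 m and y of clamp_a_centre in the frame of tray between -0.092 and 0.092 m and z of clamp_a_centre in the frame of tray between 0 and 0.026 m and angle between each of clamp_a_centre, clamp_b_centre, clamp_c_centre, clamp_d_centre, clamp_e_centre's own z axis and vertical below 0.2 rad and value of joint each of clamp_a_jaw, clamp_c_jaw, clamp_e_jaw above 0.2 rad and x of clamp_b_centre in the frame of return_tray between -0.065 and 0.065 m and y of clamp_b_centre in the frame of return_tray between -0.075 and 0.075 m and z of clamp_b_centre in the frame of return_tray between 0 and 0.026 m and value of joint each of clamp_b_jaw, clamp_d_jaw below 0.12 rad and x of clamp_c_centre in the frame of tray between -0.065 and 0.065 m and y of clamp_c_centre in the frame of tray between -0.092 and 0.092 m and z of clamp_c_centre in the frame of tray between 0 and 0.026 m and x of clamp_d_centre in the frame of return_tray between -0.065 and 0.065 m and y of clamp_d_centre in the frame of return_tray between -0.075 and 0.075 m and z of clamp_d_centre in the frame of return_tray between 0 and 0.026 m and x of clamp_e_centre in the frame of tray between -0.065 and 0.065 m and y of clamp_e_centre in the frame of tray between -0.092 and 0.092 m and z of clamp_e_centre in the frame of tray between 0 and 0.026 m and x of tray in the frame of dock below -0.03 m), for 0.2 s.
3. the loaded tray is slid fully home (x of tray in the frame of dock above -0.012 m and y of tray in the frame of dock between -0.012 and 0.012 m), for 0.2 s.
At the end, for the whole second after the job is handed in: Every open clamp (still over 0.2 rad open) lies flat inside the metal tray, every shut clamp (still under 0.12 rad) flat inside the return tray; the tray is home in the dock to within 7 mm and at rest; the cam lever is locked (below 0.15 rad) (all of step 3 and x of clamp_a_centre in the frame of tray between -0.065 and 0.065 m and y of clamp_a_centre in the frame of tray between -0.092 and 0.092 m and z of clamp_a_centre in the frame of tray between 0 and 0.026 m and angle between each of clamp_a_centre, clamp_b_centre, clamp_c_centre, clamp_d_centre, clamp_e_centre's own z axis and vertical below 0.2 rad and value of joint each of clamp_a_jaw, clamp_c_jaw, clamp_e_jaw above 0.2 rad and x of clamp_b_centre in the frame of return_tray between -0.065 and 0.065 m and y of clamp_b_centre in the frame of return_tray between -0.075 and 0.075 m and z of clamp_b_centre in the frame of return_tray between 0 and 0.026 m and value of joint each of clamp_b_jaw, clamp_d_jaw below 0.12 rad and x of clamp_c_centre in the frame of tray between -0.065 and 0.065 m and y of clamp_c_centre in the frame of tray between -0.092 and 0.092 m and z of clamp_c_centre in the frame of tray between 0 and 0.026 m and x of clamp_d_centre in the frame of return_tray between -0.065 and 0.065 m and y of clamp_d_centre in the frame of return_tray between -0.075 and 0.075 m and z of clamp_d_centre in the frame of return_tray between 0 and 0.026 m and x of clamp_e_centre in the frame of tray between -0.065 and 0.065 m and y of clamp_e_centre in the frame of tray between -0.092 and 0.092 m and z of clamp_e_centre in the frame of tray between 0 and 0.026 m and value of joint cam_lever below 0.15 rad and linear speed of tray below 0.02 m/s); the robot touches nothing.
It fails at once if the beaker is knocked aside by more than 30 mm (distance of beaker from where it was at the start of the episode above 0.03 m).
It fails at once if the bottle is knocked aside by more than 30 mm (distance of bottle from where it was at the start of the episode above 0.03 m).
It fails at once if the tape is knocked aside by more than 30 mm (distance of tape from where it was at the start of the episode above 0.03 m).
Of clamp_a, clamp_b, clamp_c, clamp_d, clamp_e only 3 to 5 are there at a start; the rules pass over those that are not, and their reading is None.
At some moment in a run one of clamp_a, clamp_b, clamp_c, clamp_d, clamp_e may be knocked a few centimetres aside while the robot is not near it.
Once in a run the grip may slacken for a moment while it holds something.
It also fails if it takes over 208 s, if anything falls off the work surface, if the arm or the gripper's body presses on something with over 40 N, if the wrist force passes 120 N, or if a joint passes its speed limit or range.

## Working session

There is one attempt and no reset: what is moved stays moved. The work goes in short steps, Python scripts to look and compute and a tool call to move; the robot and the scene stay as the last step left them, time stands still between calls to the robot, and variables do not carry over. Pictures are saved under pics/ and viewed, and the job is handed in when it is done.

Besides the shell and the picture viewer there is one more tool, called after "Request:" as name(argument=value, ...), one argument or row to a line, values as JSON. jog_arm: Moves the arm, as the interface text tells. Its arguments: {"type":"object","properties":{"deltas":{"type":"array","items":{"type":"number"}}},"required":["deltas"]}

```bash
mkdir -p pics; ls; python3 - <<'E'
from cell import env, eyes
import cv2,numpy as np
print(env.state())
for n in("side","top"):
    r=eyes.read_camera(n); cv2.imwrite(f"pics/{n}0.png",r["image"][...,::-1]); print(n,r["image"].shape,{k:v for k,v in r.items() if k!="image"})
E
```

```text
pics
{'t': 0.0, 'joints': array([ 1.12341140e+00,  4.91572247e-01,  1.55945828e+00,  2.44746295e-05,
        1.09169299e+00, -1.05606827e-01]), 'qvel': array([-6.19000422e-04, -1.39820031e-03, -5.25974082e-04, -1.36204474e-05,
       -1.92009179e-04,  2.45561878e-04]), 'tau': array([-4.09849745e-03, -6.12632918e+01, -2.58169734e+01,  6.92003220e-02,
        4.83590690e-02, -1.67759235e-04]), 'eef_pos': array([209.44364844, 588.82757674, 404.15070223]), 'tcp_rot': array([-1.69559508,  1.56966525, -2.03738447]), 'ft_force': array([-0.21843586, -0.68006727,  0.19779222]), 'moment': array([0.02279438, 0.04399623, 0.03474063]), 'opening': 0.9991308547567919}
side (400, 640, 3) {'fovy': 52.91702624458278, 'cx': 318.14763755006226, 'cy': 196.38214111845812, 'world_from_camera': array([[ 9.32734772e-01,  2.01803902e-01, -2.98799313e-01,
         2.14254004e+02],
       [-3.60278644e-01,  5.54549846e-01, -7.50115835e-01,
        -9.52344004e+02],
       [ 1.43228104e-02,  8.07310134e-01,  5.89953561e-01,
         7.74769767e+02],
       [ 0.00000000e+00,  0.00000000e+00,  0.00000000e+00,
         1.00000000e+00]])}
top (400, 640, 3) {'fovy': 56.7784347592594, 'cx': 322.82901312146646, 'cy': 197.8129475701284, 'world_from_camera': array([[-3.61993391e-04,  9.78540374e-01, -2.06054858e-01,
         3.22845027e+02],
       [-9.99999030e-01, -6.31335011e-04, -1.24138669e-03,
        -6.66646858e+01],
       [-1.34483664e-03,  2.06054209e-01,  9.78539654e-01,
         1.14804326e+03],
       [ 0.00000000e+00,  0.00000000e+00,  0.00000000e+00,
         1.00000000e+00]])}
```

View pics/top0.png

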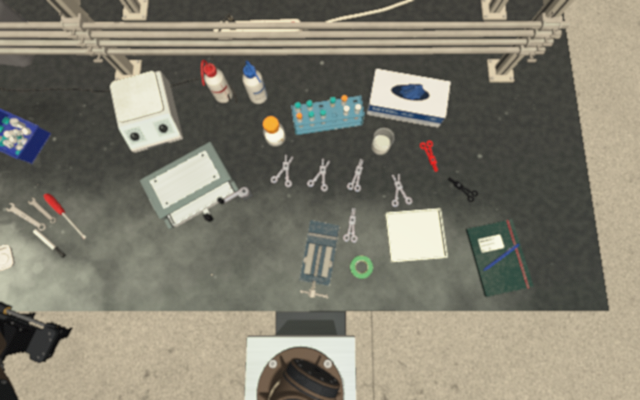

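View pics/side0.png

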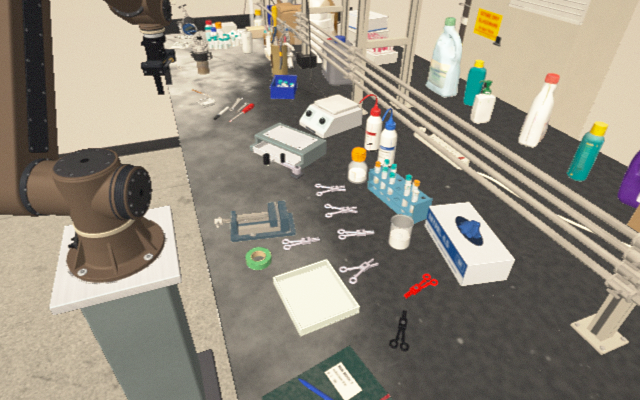

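```bash
python3 - <<'E'
import cv2
t=cv2.imread("pics/top0.png"); s=cv2.imread("pics/side0.png")
cv2.imwrite("pics/c1.png",cv2.resize(t[135:240,130:260],None,fx=6,fy=5.7,interpolation=cv2.INTER_CUBIC)[:600,:800])
cv2.imwrite("pics/c2.png",cv2.resize(t[140:280,260:460],None,fx=4,fy=4,interpolation=cv2.INTER_CUBIC))
cv2.imwrite("pics/c3.png",cv2.resize(s[110:300,230:430],None,fx=4,fy=3.15,interpolation=cv2.INTER_CUBIC)[:600])
E
```

```text
(no output)
```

View pics/c1.png

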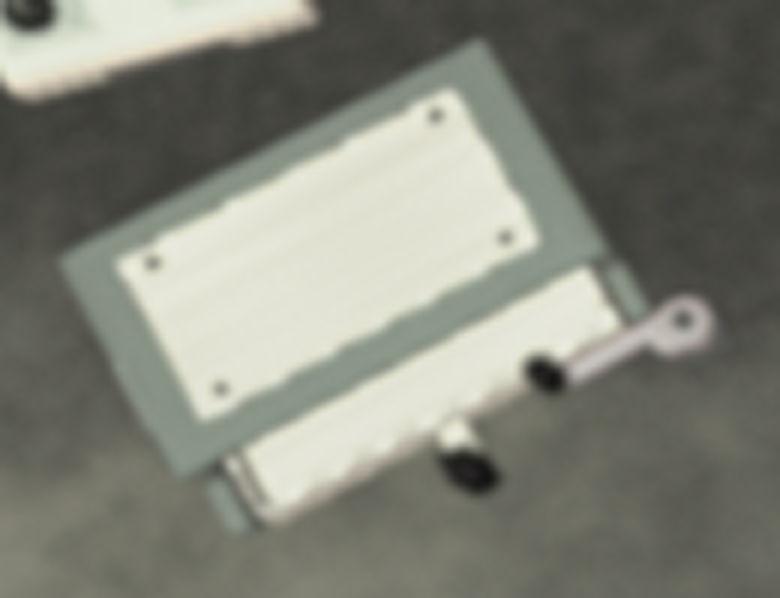

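View pics/c2.png

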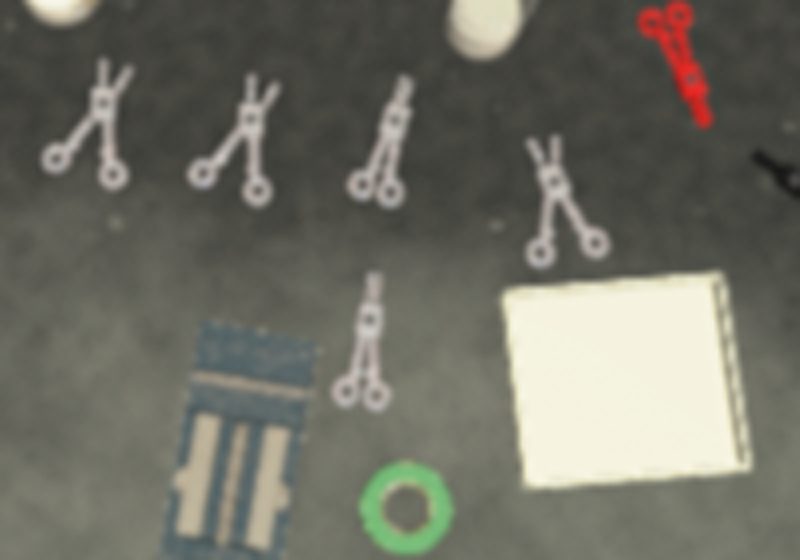

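View pics/c3.png

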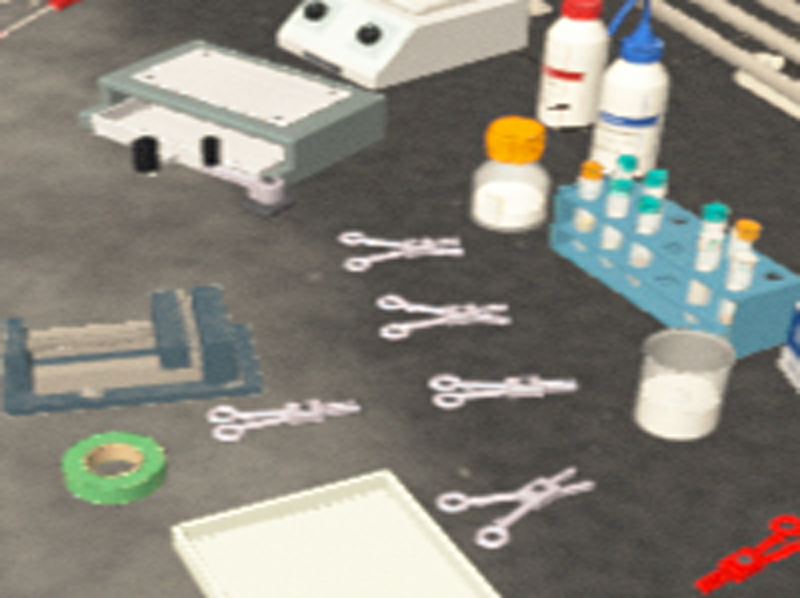

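```bash
cat > h.py <<'E'
import numpy as np,cv2
from cell import env,eyes
def cam(n):
    r=eyes.read_camera(n); h=r["image"].shape[0]; r["f"]=h/2/np.tan(np.radians(r["fovy"])/2); return r
def ray(r,u,v):
    d=np.array([(u-r["cx"])/r["f"],-(v-r["cy"])/r["f"],-1.]); M=r["world_from_camera"]; return M[:3,3],M[:3,:3]@d
def onz(r,u,v,z):
    o,d=ray(r,u,v); return o+d*(z-o[2])/d[2]
def proj(r,p):
    M=r["world_from_camera"]; c=M[:3,:3].T@(np.asarray(p,float)-M[:3,3]); return np.array([r["cx"]+r["f"]*c[0]/-c[2], r["cy"]-r["f"]*c[1]/-c[2]])
def tri(r1,p1,r2,p2):
    o1,d1=ray(r1,*p1);o2,d2=ray(r2,*p2);d1/=np.linalg.norm(d1);d2/=np.linalg.norm(d2)
    s=np.linalg.lstsq(np.c_[d1,-d2],o2-o1,rcond=None)[0]; a,b=o1+s[0]*d1,o2+s[1]*d2
    return (a+b)/2,np.linalg.norm(a-b)
def save(r,name,box=None,k=1):
    im=r["image"][...,::-1]
    if box: u0,v0,u1,v1=box; im=im[v0:v1,u0:u1]
    cv2.imwrite("pics/"+name,cv2.resize(im,None,fx=k,fy=k,interpolation=cv2.INTER_CUBIC))
E
python3 - <<'E'
from h import *
T=cam("top");S=cam("side")
np.set_printoptions(precision=1,suppress=True)
P=[onz(T,u,v,60)for u,v in[(210.8,141.7),(140.3,181),(160.8,218.3),(230.8,179.7)]]
print(P,[np.linalg.norm(P[i]-P[(i+1)%4]) for i in range(4)])
# return tray rim corners z=24 from crop c2 (offset 260,140, k4)
Q=[onz(T,260+u/4,140+v/4,24)for u,v in[(502,288),(722,272),(752,468),(526,489)]]
print(Q,[np.linalg.norm(Q[i]-Q[(i+1)%4]) for i in range(4)])
# triangulate clamps hinge: top crop, side crop c3 (230,110; 4,3.15)
t=[(103,102),(251,118),(395,122),(553,182),(370,320)]
s=[(420,247),(470,316),(524,386),(538,492),(308,410)]
for a,b in zip(t,s):
    p1=(260+a[0]/4,140+a[1]/4);p2=(230+b[0]/4,110+b[1]/3.15)
    print(tri(T,p1,S,p2),onz(T,*p1,12),onz(S,*p2,12))
E
```

```text
[array([730.2, 282.5,  60. ]), array([604.5, 488.8,  60. ]), array([490.1, 416.3,  60. ]), array([608.4, 214.2,  60. ])] [np.float64(241.61252546355146), np.float64(135.4894461202516), np.float64(234.15435135772927), np.float64(139.7304846943352)]
[array([ 514.8, -258.2,   24. ]), array([ 527.2, -428.2,   24. ]), array([ 377.7, -440.9,   24. ]), array([ 362.3, -270.7,   24. ])] [np.float64(170.5211394041929), np.float64(149.98073766480354), np.float64(170.84972539663454), np.float64(153.01985636364418)]
(array([673.2,  54. ,   1.2]), np.float64(4.366213619085783)) [667.7  53.3  12. ] [669.1  40.1  12. ]
(array([662.6, -66. ,  -1.6]), np.float64(8.483250735496805)) [654.3 -65.   12. ] [659.3 -81.2  12. ]
(array([ 655.2, -181. ,    4.2]), np.float64(3.935559917384883)) [ 650.9 -179.7   12. ] [ 652.8 -188.7   12. ]
(array([ 605. , -305.4,    4.9]), np.float64(3.1330772455893428)) [ 601.7 -303.5   12. ] [ 603.  -311.3   12. ]
(array([ 495.8, -158.3,    5.1]), np.float64(6.148915346135634)) [ 491.8 -157.1   12. ] [ 496.4 -165.5   12. ]
```

```bash
python3 - <<'E'
from h import *
T=cam("top");S=cam("side")
g=cv2.cvtColor(T["image"],cv2.COLOR_RGB2GRAY).astype(float)
for u in range(20,605,30):
    col=cv2.GaussianBlur(g,(5,5),1)[290:325,u]; d=np.diff(col); i=d.argmax(); print(u,290+i+.5,round(d[i],1),end=' | ')
print()
for v in range(60,305,20):
    row=cv2.GaussianBlur(g,(5,5),1)[v,540:625]; d=np.diff(row); i=d.argmax(); print(v,540+i+.5,round(d[i],1),end=' | ')
save(T,"t_top.png",(0,0,640,100),1.25)
E
```

```text
20 295.5 2.3 | 50 310.5 6.8 | 80 310.5 7.0 | 110 310.5 19.4 | 140 310.5 12.9 | 170 310.5 18.4 | 200 310.5 18.3 | 230 310.5 19.4 | 260 310.5 18.5 | 290 290.5 0.7 | 320 293.5 15.3 | 350 310.5 23.6 | 380 310.5 23.3 | 410 310.5 19.9 | 440 310.5 18.7 | 470 310.5 26.6 | 500 310.5 24.1 | 530 310.5 30.2 | 560 310.5 32.9 | 590 310.5 30.5 | 
60 570.5 33.9 | 80 573.5 33.8 | 100 576.5 35.2 | 120 579.5 35.5 | 140 582.5 33.2 | 160 585.5 34.9 | 180 588.5 33.3 | 200 591.5 33.2 | 220 594.5 29.6 | 240 597.5 30.9 | 260 601.5 33.4 | 280 604.5 31.6 | 300 607.5 31.7 |
```

View pics/t_top.png

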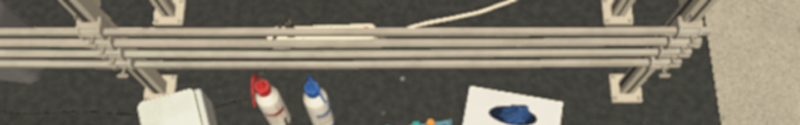

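```bash
python3 - <<'E'
from h import *
T=cam("top")
im=T["image"][...,::-1]
cs=[(286,166),(322,170),(358,170),(398,185),(352,220)]
tiles=[]
for u,v in cs:
    c=im[v-25:v+25,u-20:u+20]; tiles.append(cv2.resize(c,None,fx=6.6,fy=6,interpolation=cv2.INTER_CUBIC)) if 0 else tiles.append(cv2.resize(c,None,fx=6,fy=6,interpolation=cv2.INTER_CUBIC))
a=np.hstack(tiles[:3]);b=np.hstack(tiles[3:]+[np.zeros_like(tiles[0])])
cv2.imwrite("pics/cl.png",np.vstack([a,b]))
c=cv2.resize(im[135:235,130:260],None,fx=6,fy=6,interpolation=cv2.INTER_CUBIC); cv2.imwrite("pics/dk.png",c)
E
```

```text
(no output)
```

View pics/cl.png

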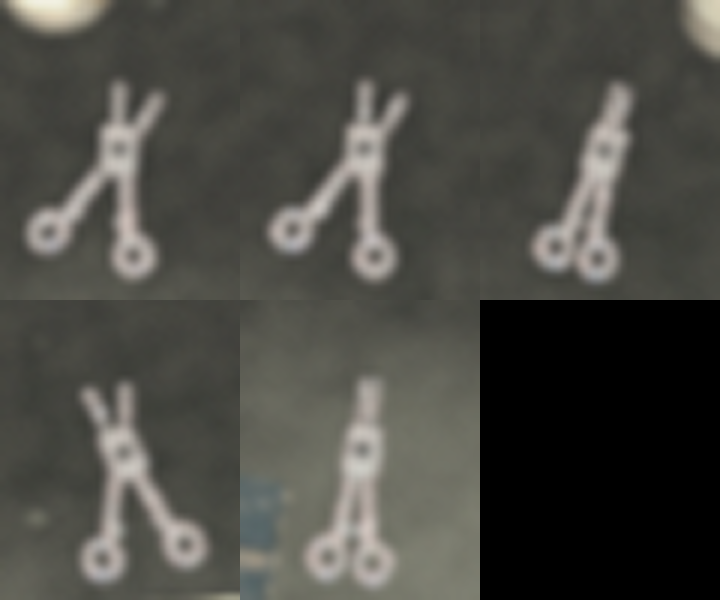

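View pics/dk.png

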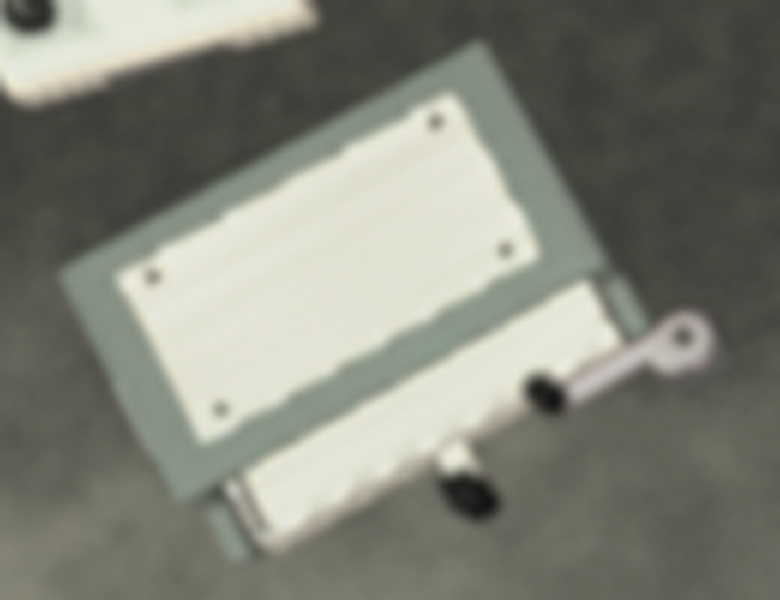

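```bash
cat >> h.py <<'E'
from scipy.spatial.transform import Rotation as R
np.set_printoptions(precision=3,suppress=True)
def st():
    s=env.state(); return s,R.from_euler('xyz',s["tcp_rot"]).as_matrix()
E
python3 - <<'E'
from h import *
T=cam("top");S=cam("side")
s,M=st(); print(M,s["t"])
f=lambda u,v:((u+.5)/6-.5+130,(v+.5)/6-.5+135)
P=np.array([onz(T,*f(*p),60)[:2] for p in[(485,38),(60,272),(180,498),(605,262)]])
print(P,[np.linalg.norm(P[i]-P[(i+1)%4]) for i in range(4)])
print("knob top",onz(T,*f(540,390),58),"handle top",onz(T,*f(466,490),45),"pivot",onz(T,*f(683,337),30))
print("screws",[onz(T,*f(*p),60) for p in [(435,121),(152,276),(221,409),(505,249)]])
print("bottle",onz(T,272,124,113),"beaker",onz(T,381,141,0), "rack",onz(T,328,130,20))
# side: knob etc from c3
g=lambda u,v:((u+.5)/4-.5+230,(v+.5)/3.15-.5+110)
save(S,"sd.png",(240,110,340,185),8)
E
```

```text
[[ 0.     0.335  0.942]
 [-0.     0.942 -0.335]
 [-1.    -0.     0.   ]] 0.45
[[732.811 283.865]
 [607.873 491.336]
 [492.205 420.072]
 [612.906 215.586]] [np.float64(242.18609420678484), np.float64(135.85941843462246), np.float64(237.45180863546682), np.float64(137.98209527924186)]
knob top [547.137 245.316  58.   ] handle top [498.521 283.313  45.   ] pivot [580.816 180.995  30.   ]
screws [array([687.81 , 306.752,  60.   ]), array([605.75 , 444.535,  60.   ]), array([537.135, 403.644,  60.   ]), array([619.758, 266.677,  60.   ])]
bottle [766.     86.252 113.   ] beaker [ 754.645 -255.819    0.   ] rack [784.91  -82.069  20.   ]
```

View pics/sd.png

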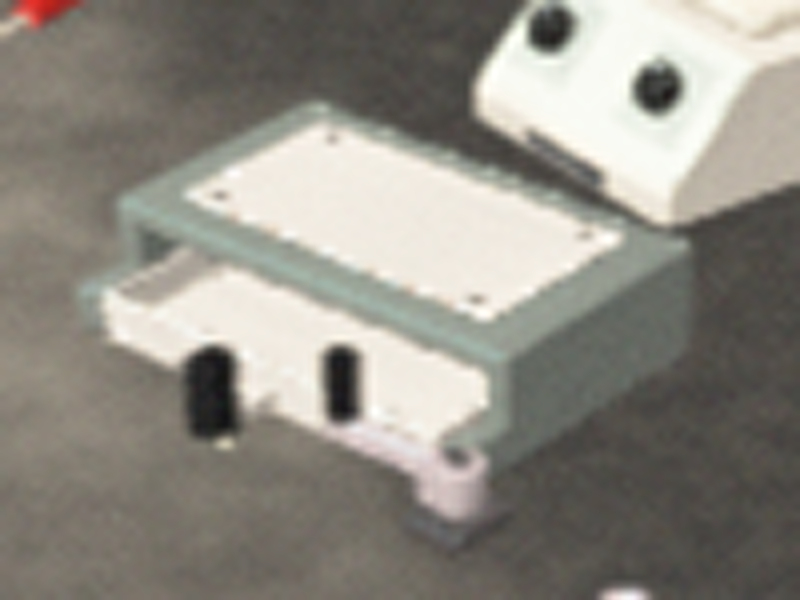

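```bash
cat >> h.py <<'E'
def wrap(a): return (a+np.pi)%(2*np.pi)-np.pi
def plan(target,psi=None,grip=1.0,step=55,rstep=.17,direct=True):
    """rows from the present pose to target TCP xyz & tool-y azimuth psi (tool down); psi turned directly (no wrap)"""
    s,M=st(); p=s["eef_pos"]; a=np.arctan2(M[1,1],M[0,1])
    da=0 if psi is None else psi-a
    if direct and psi is not None: da=wrap(da)
    d=np.array(target)-p; n=max(int(np.ceil(np.abs(d).max()/step)),int(np.ceil(np.linalg.norm(d)/60)),int(np.ceil(abs(da)/rstep)),1)
    print("from",p.round(1),"psi",round(a,3),"tilt",(M[:,0]+[0,0,1]).round(4),"J",s["joints"].round(2),"n",n)
    out=[]
    for i in range(n):
        q=a+da*i/n; w=d/n
        ty=np.array([np.cos(q),np.sin(q),0]);tz=np.array([np.sin(q),-np.cos(q),0])
        out.append([round(-w[2],1),round(ty@w,1),round(tz@w,1),round(-da/n,3),0,0,grip])
    for i in range(0,n,10): print(sum(out[i:i+10],[]))
E
python3 -c "
from h import *
plan([548,246,300],2.108,.5)"
```

```text
from [209.5 588.8 404.7] psi 1.229 tilt [ 0. -0.  0.] J [ 1.12  0.49  1.56 -0.    1.09 -0.11] n 9
[np.float64(11.6), np.float64(-23.3), np.float64(48.2), np.float64(-0.098), 0, 0, 0.5, np.float64(11.6), np.float64(-27.9), np.float64(45.7), np.float64(-0.098), 0, 0, 0.5, np.float64(11.6), np.float64(-32.2), np.float64(42.8), np.float64(-0.098), 0, 0, 0.5, np.float64(11.6), np.float64(-36.2), np.float64(39.4), np.float64(-0.098), 0, 0, 0.5, np.float64(11.6), np.float64(-39.9), np.float64(35.7), np.float64(-0.098), 0, 0, 0.5, np.float64(11.6), np.float64(-43.2), np.float64(31.6), np.float64(-0.098), 0, 0, 0.5, np.float64(11.6), np.float64(-46.1), np.float64(27.3), np.float64(-0.098), 0, 0, 0.5, np.float64(11.6), np.float64(-48.5), np.float64(22.7), np.float64(-0.098), 0, 0, 0.5, np.float64(11.6), np.float64(-50.5), np.float64(17.8), np.float64(-0.098), 0, 0, 0.5]
```

Request:
jog_arm(
  deltas=[12,-23,48,-0.1,0,0,0.5,12,-28,46,-0.1,0,0,0.5,12,-32,43,-0.1,0,0,0.5,12,-36,39,-0.1,0,0,0.5,12,-40,36,-0.1,0,0,0.5,12,-43,32,-0.1,0,0,0.5,12,-46,27,-0.1,0,0,0.5,12,-48,23,-0.1,0,0,0.5,12,-50,18,-0.1,0,0,0.5],
)

```text
t: 1.58
eef_pos: [564.5, 248.1, 294.9]
tcp_rot: [0.246, 1.565, 0.84]
ft_force: [0.5, 1.2, 0.2]
opening: 0.502
```

```bash
sed -i 's/out.append(\[/out.append([float(x) for x in [/; s/0,0,grip\])/0,0,grip]])/' h.py; python3 -c "
from h import *
plan([548,246,280],2.108,.5)
T=cam('top');S=cam('side');save(T,'t1.png',(130,100,290,250),5);save(S,'s1.png',(220,60,380,180),5)"
```

```text
from [564.5 248.1 294.9] psi 2.164 tilt [0.004 0.004 0.   ] J [ 0.31  0.6   1.69  0.    0.85 -1.86] n 1
[14.9, 7.5, -14.9, 0.056, 0.0, 0.0, 0.5]
```

View pics/t1.png

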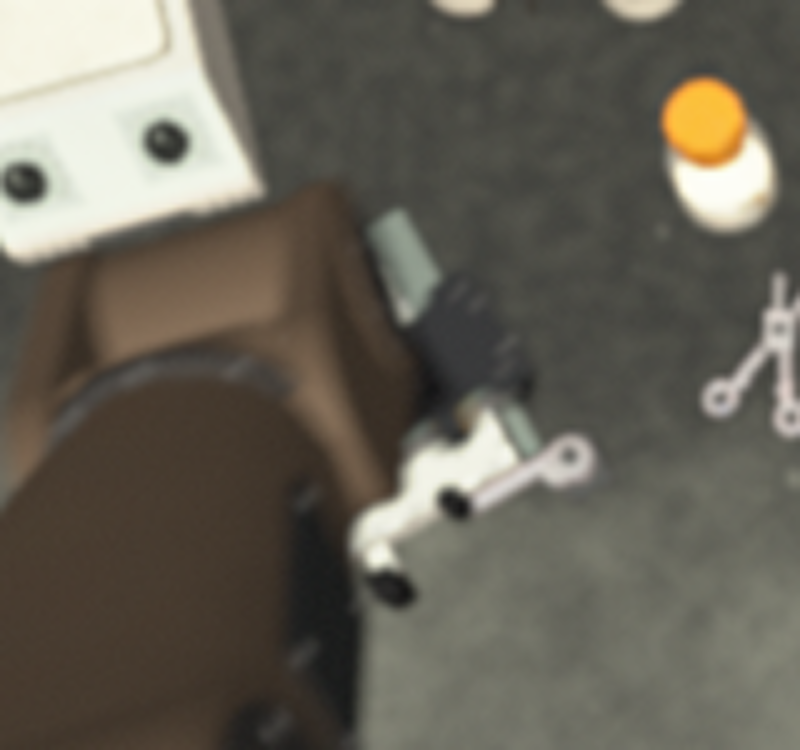

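View pics/s1.png

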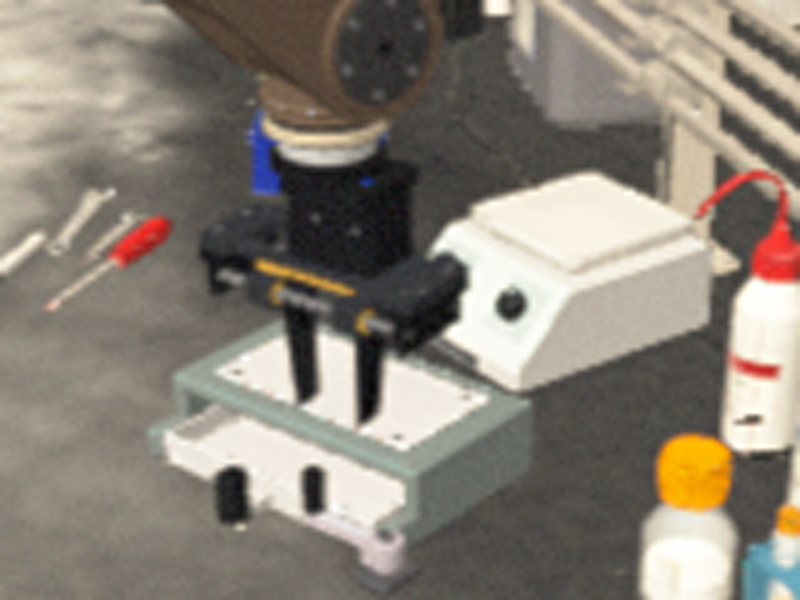

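Request:
jog_arm(
  deltas=[15,7.5,-15,0.056,0,0,0.45,0,0,0,0,0,0,0.45],
)

```text
t: 1.92
eef_pos: [549.8, 243.5, 278.3]
tcp_rot: [0.356, 1.566, 0.885]
ft_force: [0.2, -0.6, 0.7]
opening: 0.452
```

```bash
python3 -c "
from h import *
plan([548,246,222],2.108,.45)
s,M=st();S=cam('side');save(S,'s2.png',(240,100,340,175),8)
tip=s['eef_pos']+190*M[:,0]; q=proj(S,tip);print('tipmid',tip,q,(q-[240,100]+.5)*8-.5)
c=np.array([598.5,346]);
k=proj(S,[548,246,58]);print((k-[240,100]+.5)*8)
h=proj(S,[499,286,45]);print((h-[240,100]+.5)*8)
"
```

```text
from [549.8 243.5 278.3] psi 2.1 tilt [0.003 0.003 0.   ] J [ 0.31  0.61  1.74  0.    0.79 -1.8 ] n 2
[28.2, 1.5, -0.1, -0.004, 0.0, 0.0, 0.45, 28.2, 1.5, -0.1, -0.004, 0.0, 0.0, 0.45]
tipmid [550.285 244.113  88.343] [281.634 145.635] [336.574 368.583]
[333.563 428.484]
[204.069 430.007]
```

View pics/s2.png

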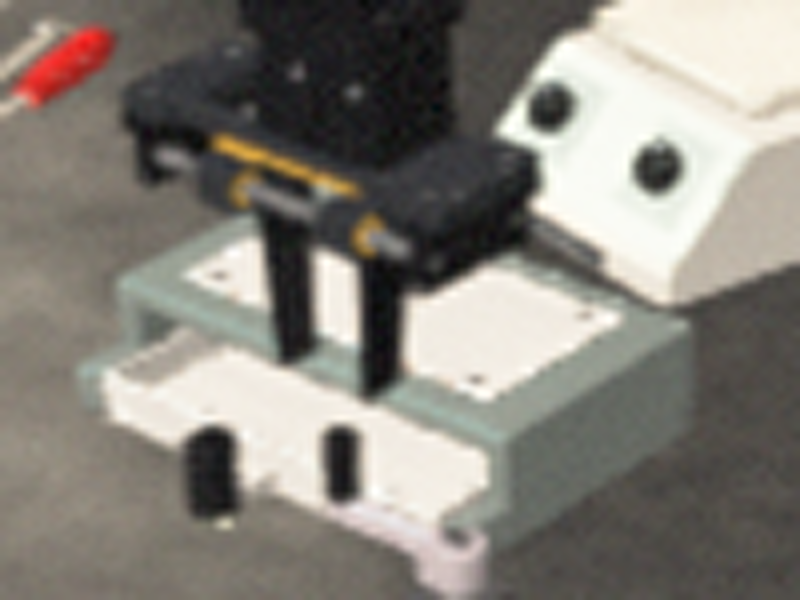

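Request:
jog_arm(
  deltas=[28,1.5,0,0,0,0,0.45,28,1.5,0,0,0,0,0.45,0,0,0,0,0,0,0.1,0,0,0,0,0,0,0.0,0,0,0,0,0,0,0.0],
)

```text
t: 2.6
eef_pos: [551.3, 249.1, 227.6]
tcp_rot: [-0.089, 1.556, 0.448]
ft_force: [10.7, -22.2, -12.4]
opening: 0.195
```

```bash
python3 -c "
from h import *
s,M=st();print(s['eef_pos'],s['ft_force'],s['opening']*95)
S=cam('side');save(S,'s3.png',(240,100,340,175),8)
"
```

```text
[551.296 249.134 227.592] [ 10.722 -22.211 -12.356] 18.54653971809675
```

View pics/s3.png

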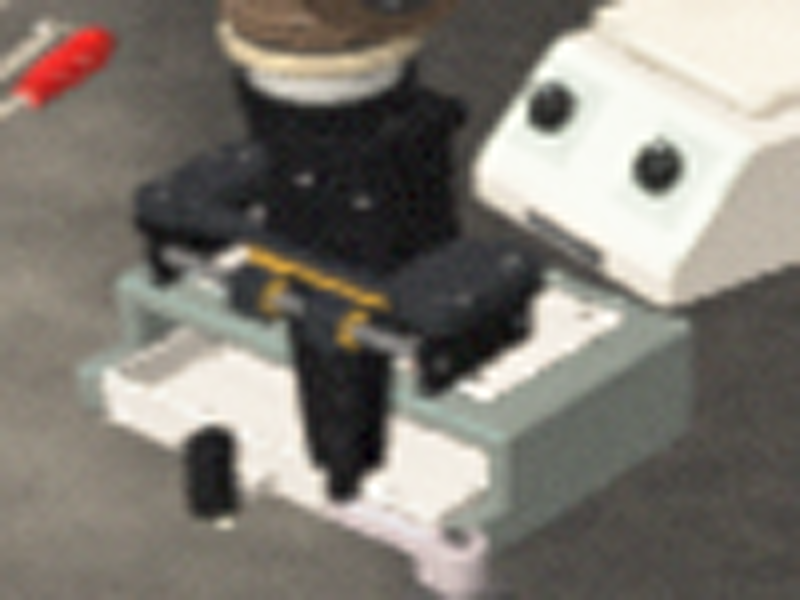

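```bash
python3 -c "
from h import *
a=np.arctan2(74,9)+np.linspace(0,1.85,13)
p=74.5*np.c_[np.cos(a),np.sin(a)];print(np.diff(p,axis=0).round(1), p.round(1))"
```

```text
[[-11.5   0.5]
 [-11.4  -1.3]
 [-11.1  -3. ]
 [-10.5  -4.7]
 [ -9.6  -6.2]
 [ -8.6  -7.6]
 [ -7.3  -8.9]
 [ -5.9  -9.9]
 [ -4.3 -10.6]
 [ -2.6 -11.2]
 [ -0.8 -11.4]
 [  0.9 -11.4]] [[  9.   74. ]
 [ -2.5  74.5]
 [-13.9  73.2]
 [-24.9  70.2]
 [-35.4  65.5]
 [-45.1  59.3]
 [-53.6  51.7]
 [-61.   42.8]
 [-66.8  33. ]
 [-71.1  22.3]
 [-73.7  11.1]
 [-74.5  -0.3]
 [-73.6 -11.7]]
```

Request:
jog_arm(
  deltas=[0,0.5,-11.5,0,0,0,0,0,-1.3,-11.4,0,0,0,0,0,-3,-11,0,0,0,0,0,-4.7,-10.5,0,0,0,0],
)

```text
t: 3.15
eef_pos: [516.6, 219.9, 227.9]
tcp_rot: [-0.069, 1.55, 0.47]
ft_force: [-0.1, 7.1, -9.4]
opening: 0.178
```

```bash
python3 -c "
from h import *
s,M=st();print(s['eef_pos'],M,s['joints'],s['ft_force'])
S=cam('side');save(S,'s4.png',(240,100,340,175),8)"
```

```text
[516.577 219.874 227.857] [[ 0.019 -0.514  0.858]
 [ 0.009  0.858  0.514]
 [-1.    -0.001  0.021]] [ 0.284  0.639  1.877  0.007  0.606 -1.832] [-0.071  7.146 -9.437]
```

View pics/s4.png

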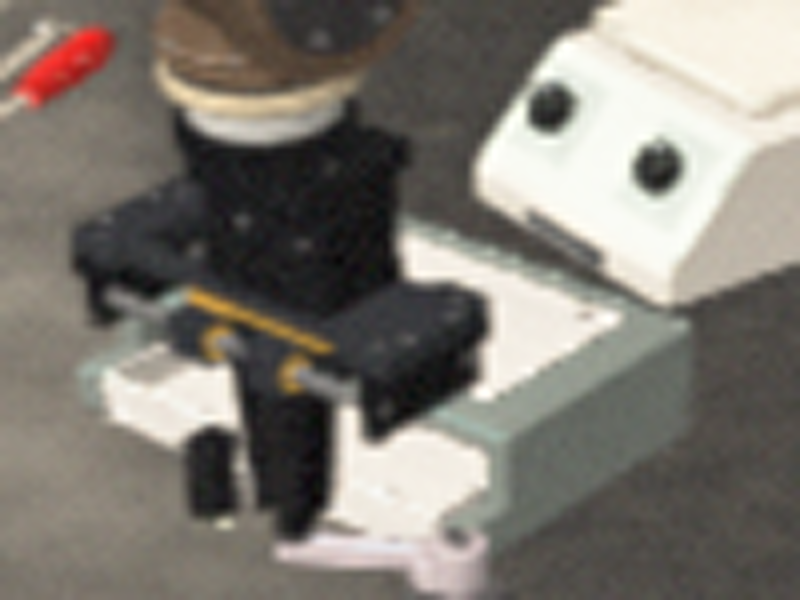

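Request:
jog_arm(
  deltas=[0,-6,-9.6,0,0,0,0,0,-7.5,-8.6,0,0,0,0,0,-9,-7.3,0,0,0,0,0,-10,-5.9,0,0,0,0,0,-10.6,-4.3,0,0,0,0],
)

```text
t: 3.82
eef_pos: [501.6, 165.0, 227.7]
tcp_rot: [0.629, 1.561, 1.173]
ft_force: [-5.8, 4.9, -3.2]
opening: 0.185
```

```bash
python3 -c "
from h import *
s,M=st();print(s['eef_pos'],M,s['joints'],s['ft_force'])
S=cam('side');save(S,'s5.png',(240,100,340,175),8)"
```

```text
[501.597 165.007 227.661] [[ 0.004 -0.518  0.855]
 [ 0.009  0.855  0.518]
 [-1.     0.006  0.008]] [ 0.191  0.61   1.957  0.016  0.569 -1.937] [-5.785  4.929 -3.18 ]
```

View pics/s5.png

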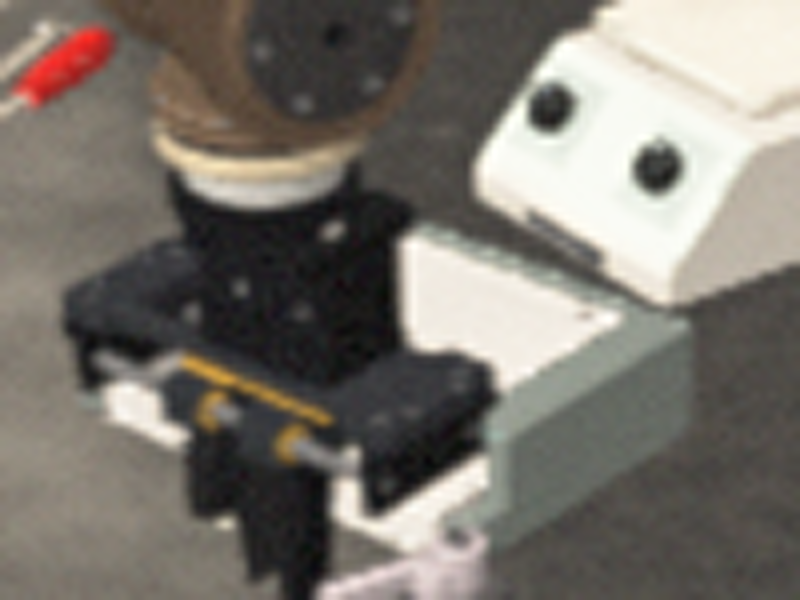

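Request:
jog_arm(
  deltas=[0,-11,-1,0,0,0,0,0,-11.4,0,0,0,0,0,0,-11.4,1.5,0,0,0,0,0,-5,1.5,0,0,0,0],
)

```text
t: 4.38
eef_pos: [515.5, 131.2, 227.7]
tcp_rot: [2.372, 1.546, 2.921]
ft_force: [-5.5, 2.2, -3.2]
opening: 0.178
```

```bash
python3 -c "
from h import *
s,M=st();print(s['eef_pos'],s['ft_force'])
d=s['eef_pos'][:2]-[551.3,249.1];x=9+d@[.859,.5115];y=74+d@[-.5115,.859];print(x,y,np.arctan2(y,x)-1.45)"
```

```text
[515.519 131.2   227.677] [-5.492  2.19  -3.224]
-82.04162358884598 -8.973962789098735 -4.48264274449184
```

Request:
jog_arm(
  deltas=[0,0,0,0,0,0,0.4,0,0,0,0,0,0,0.4,-40,0,0,0,0,0,0.4,-40,0,0,0,0,0,0.4],
)

```text
t: 4.88
eef_pos: [517.5, 130.7, 309.2]
tcp_rot: [2.387, 1.545, 2.935]
ft_force: [-0.6, 0.5, 0.8]
opening: 0.397
```

```bash
python3 -c "
from h import *
plan([499,286,290],2.108,.45)
T=cam('top');S=cam('side');save(S,'s6.png',(220,100,340,190),6);save(T,'t6.png',(130,135,260,235),6)"
```

```text
from [517.5 130.7 309.2] psi 2.119 tilt [-0.025  0.005  0.   ] J [ 0.12  0.49  1.88  0.01  0.8  -2.01] n 3
[6.4, 47.4, 21.7, 0.004, 0.0, 0.0, 0.45, 6.4, 47.5, 21.5, 0.004, 0.0, 0.0, 0.45, 6.4, 47.5, 21.4, 0.004, 0.0, 0.0, 0.45]
```

View pics/s6.png

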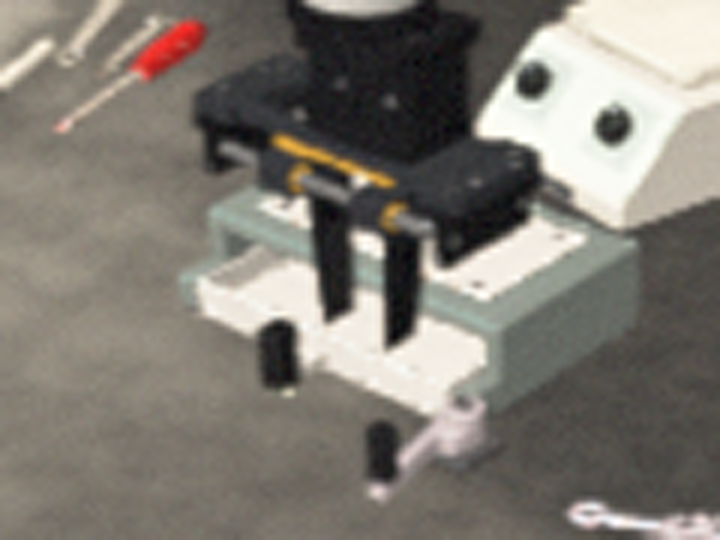

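View pics/t6.png

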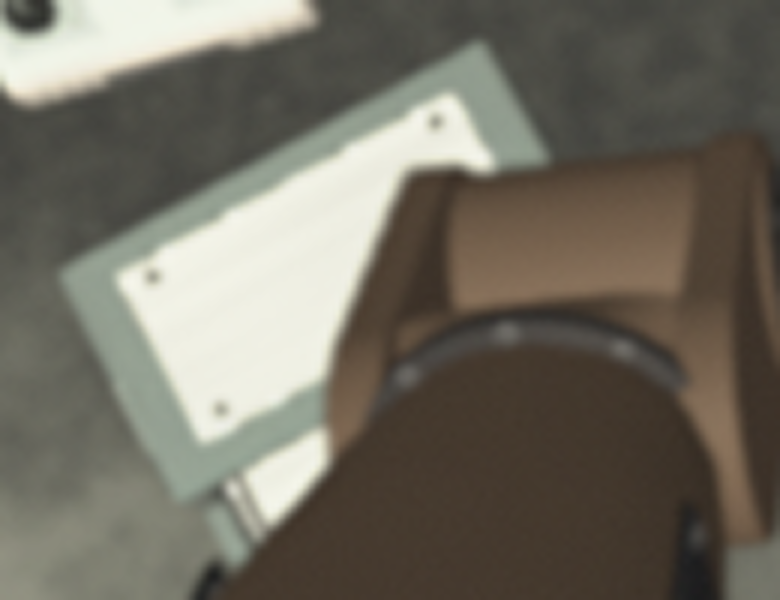

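```bash
cat >> h.py <<'E'
_p=plan
def plan(*a,**k):
    s,M=st(); print("tiltfix first row ry rz:",(M.T@np.cross(M[:,0],[0,0,-1]))[1:].round(3)); _p(*a,**k)
E
python3 -c "
from h import *
plan([499,286,280],2.108,.45)"
```

```text
tiltfix first row ry rz: [-0.013 -0.015]
from [518.  130.9 311.8] psi 2.119 tilt [-0.019  0.006  0.   ] J [ 0.12  0.48  1.88  0.01  0.8  -2.01] n 3
[10.6, 47.4, 21.6, 0.004, 0.0, 0.0, 0.45, 10.6, 47.5, 21.4, 0.004, 0.0, 0.0, 0.45, 10.6, 47.6, 21.2, 0.004, 0.0, 0.0, 0.45]
```

Request:
jog_arm(
  deltas=[10.6,47.5,21.5,0,-0.013,-0.015,0.45,10.6,47.5,21.5,0,0,0,0.45,10.6,47.5,21.2,0,0,0,0.45,0,0,0,0,0,0,0.45],
)

```text
t: 5.48
eef_pos: [498.1, 290.2, 279.9]
tcp_rot: [-0.303, 1.564, 0.244]
ft_force: [0.0, 0.1, -0.3]
opening: 0.453
```

```bash
python3 -c "
from h import *
plan([499.5,287,207],2.108,.45)"
```

```text
tiltfix first row ry rz: [0.006 0.002]
from [498.1 290.2 279.9] psi 2.117 tilt [0.006 0.002 0.   ] J [ 0.41  0.58  1.8  -0.    0.76 -1.7 ] n 2
[36.4, -1.7, -0.3, 0.005, 0.0, 0.0, 0.45, 36.4, -1.7, -0.2, 0.005, 0.0, 0.0, 0.45]
```

Request:
jog_arm(
  deltas=[36,-1.7,0,0.005,0,0,0.45,36,-1.7,0,0.005,0,0,0.45,0,0,0,0,0,0,0.45,0,0,0,0,0,0,0,0,0,0,0,0,0,0,0,0,0,0,0,0,0,0,0,0,0,0,0,0],
)

```text
t: 6.35
eef_pos: [501.3, 285.9, 210.1]
tcp_rot: [-0.226, 1.558, 0.31]
ft_force: [0.1, 0.1, -4.2]
opening: 0.188
```

```bash
python3 -c "
from h import *
s,M=st();print(s['eef_pos'],s['ft_force'],s['opening']*95)
S=cam('side');save(S,'s7.png',(240,100,340,175),8)
"
```

```text
[501.275 285.937 210.134] [ 0.062  0.109 -4.245] 17.889620628935038
```

View pics/s7.png

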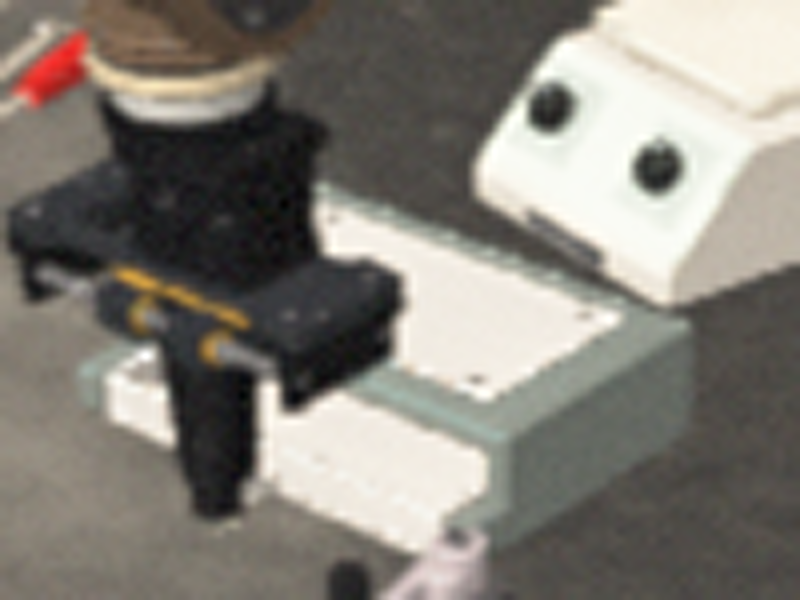

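Request:
jog_arm(
  deltas=[0,0,-10,0,0,0,0,0,0,-20,0,0,0,0,0,0,-20,0,0,0,0,0,0,-20,0,0,0,0],
)

```text
t: 6.9
eef_pos: [439.0, 249.0, 209.7]
tcp_rot: [-0.199, 1.555, 0.337]
ft_force: [1.0, 0.4, -1.4]
opening: 0.191
```

```bash
python3 -c "
from h import *
s,M=st();print(s['eef_pos'],s['ft_force'],s['opening']*95)
d=s['eef_pos'][:2]-[501.3,285.9]; print(np.linalg.norm(d),np.arctan2(-d[1],-d[0]))
t=np.array([501.3,285.9])-130*np.array([np.cos(.537),np.sin(.537)])
plan([*t,210],2.108,0,step=22)"
```

```text
[438.961 248.999 209.654] [ 1.013  0.404 -1.358] 18.1804684953654
72.44177109900824 0.534471494187257
tiltfix first row ry rz: [0.016 0.003]
from [439.  249.  209.7] psi 2.107 tilt [0.015 0.005 0.   ] J [ 0.39  0.62  2.03 -0.    0.48 -1.72] n 3
[-0.1, -0.1, -19.2, -0.0, 0.0, 0.0, 0.0, -0.1, -0.1, -19.2, -0.0, 0.0, 0.0, 0.0, -0.1, -0.1, -19.2, -0.0, 0.0, 0.0, 0.0]
```

Request:
jog_arm(
  deltas=[0,0,-19,0,0.008,0,0,0,0,-19,0,0.008,0,0,0,0,-17,0,0,0,0,0,0,0,0,0,0,0],
)

```text
t: 7.4
eef_pos: [388.2, 219.1, 210.5]
tcp_rot: [-0.944, 1.566, -0.408]
ft_force: [-0.0, -0.2, -2.2]
opening: 0.186
```

```bash
python3 -c "
from h import *
s,M=st();print(s['eef_pos'],s['ft_force'],s['opening']*95)
d=s['eef_pos'][:2]-[501.3,285.9]; print(np.linalg.norm(d),np.arctan2(-d[1],-d[0]))
"
```

```text
[388.242 219.057 210.484] [-0.005 -0.186 -2.216] 17.653314921435637
131.33972011676727 0.5339451589610582
```

Request:
jog_arm(
  deltas=[0,0,0,0,0,0,0.45,0,0,0,0,0,0,0.45,-50,0,0,0,0,0,0.45,-60,0,0,0,0,0,0.45],
)

```text
t: 7.9
eef_pos: [389.4, 220.0, 319.9]
tcp_rot: [-2.544, 1.566, -2.009]
ft_force: [1.5, -0.2, -0.0]
opening: 0.446
```

```bash
python3 -c "
from h import *
T=cam('top')
cs=[(286,166),(322,170),(358,170),(398,185),(352,220)]
# tile coords: hinge, +y(left) ring, right ring ; tile offsets
H=[(118,148),(364,148),(604,150),(123,452),(362,452)]
L=[(48,232),(291,231),(555,247),(102,560),(326,557)]
Rr=[(133,256),(374,258),(597,260),(185,546),(372,563)]
off=[(0,0),(240,0),(480,0),(0,300),(240,300)]
for c,h,l,r,o in zip(cs,H,L,Rr,off):
    f=lambda q,z: onz(T,(q[0]-o[0]+.5)/6-.5+c[0]-20,(q[1]-o[1]+.5)/6-.5+c[1]-25,z)[:2]
    h,l,r=f(h,11),f(l,5),f(r,5)
    a=lambda v:np.arctan2(-v[1],-v[0])
    print(h.round(1),'left',a(l-h).round(3),np.linalg.norm(l-h).round(1),'right',a(r-h).round(3),np.linalg.norm(r-h).round(1))
plan([492,-157,320],np.pi/2-.1,.45)
"
```

```text
[668.8  55. ] left -0.691 57.9 right 0.147 58.5
[655.4 -63.4] left -0.722 58.6 right 0.09 59.0
[ 654.3 -178.3] left -0.473 58.0 right -0.074 58.8
[ 603.8 -303.2] left -0.212 58.1 right 0.57 58.6
[ 492.2 -155.4] left -0.34 56.9 right 0.082 56.9
tiltfix first row ry rz: [0.005 0.004]
from [389.9 220.3 326.5] psi 2.107 tilt [ 0.006 -0.001  0.   ] J [ 0.37  0.36  2.07 -0.    0.71 -1.74] n 7
[0.9, -53.8, -15.0, 0.091, 0.0, 0.0, 0.45, 0.9, -54.9, -10.0, 0.091, 0.0, 0.0, 0.45, 0.9, -55.6, -5.0, 0.091, 0.0, 0.0, 0.45, 0.9, -55.8, 0.0, 0.091, 0.0, 0.0, 0.45, 0.9, -55.6, 5.1, 0.091, 0.0, 0.0, 0.45, 0.9, -54.9, 10.1, 0.091, 0.0, 0.0, 0.45, 0.9, -53.8, 15.1, 0.091, 0.0, 0.0, 0.45]
```

Request:
jog_arm(
  deltas=[1,-54,-15,0.095,0,0,0.35,1,-55,-10,0.095,0,0,0.35,1,-55.6,-5,0.095,0,0,0.35,1,-55.8,0,0.095,0,0,0.35,1,-55.6,5,0.095,0,0,0.35,1,-55,10,0.095,0,0,0.35,1,-54,15,0.095,0,0,0.35,0,0,0,0,0,0,0.35],
)

```text
t: 8.95
eef_pos: [490.5, -170.8, 324.1]
tcp_rot: [0.093, 1.551, -0.053]
ft_force: [1.1, 1.0, 0.1]
opening: 0.348
```

```bash
python3 -c "
from h import *
plan([492,-155.4,215],1.442,.35)
T=cam('top');S=cam('side');save(T,'t8.png');save(S,'s8.png')"
```

```text
tiltfix first row ry rz: [ 0.019 -0.002]
from [ 490.5 -170.8  324.1] psi 1.425 tilt [ 0.019 -0.001  0.   ] J [-0.46  0.45  1.91  0.01  0.77 -1.9 ] n 2
[54.6, 7.7, -0.4, -0.009, 0.0, 0.0, 0.35, 54.6, 7.7, -0.3, -0.009, 0.0, 0.0, 0.35]
```

View pics/t8.png

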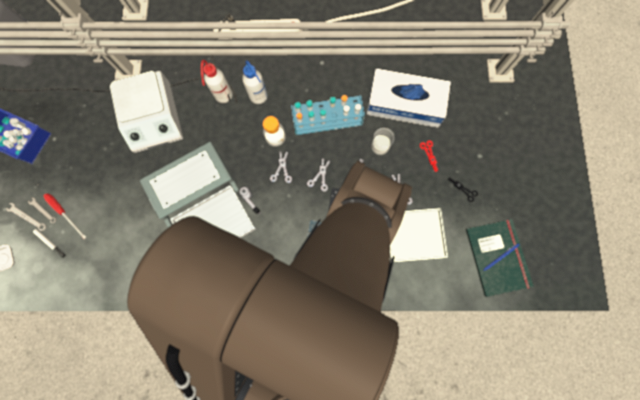

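View pics/s8.png

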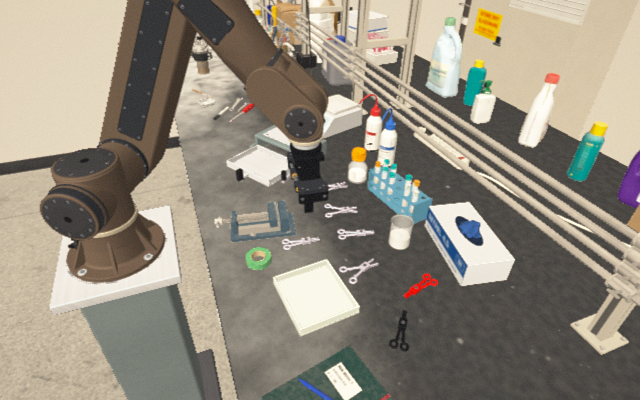

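Request:
jog_arm(
  deltas=[54,8,0,-0.017,0.019,-0.002,0.35,54,7.7,0,0,0,0,0.35,0,0,0,0,0,0,0.35],
)

```text
t: 9.43
eef_pos: [493.1, -148.5, 215.3]
tcp_rot: [-0.413, 1.57, -0.531]
ft_force: [0.4, 0.9, 0.2]
opening: 0.351
```

```bash
python3 -c "
from h import *
plan([492,-155.4,193],1.442,.35)
S=cam('side');save(S,'s9.png',(260,200,350,265),8)"
```

```text
tiltfix first row ry rz: [0.001 0.   ]
from [ 493.1 -148.5  215.3] psi 1.453 tilt [ 0.001 -0.     0.   ] J [-0.42  0.62  1.99 -0.    0.53 -1.87] n 1
[22.3, -6.9, -0.3, 0.011, 0.0, 0.0, 0.35]
```

View pics/s9.png

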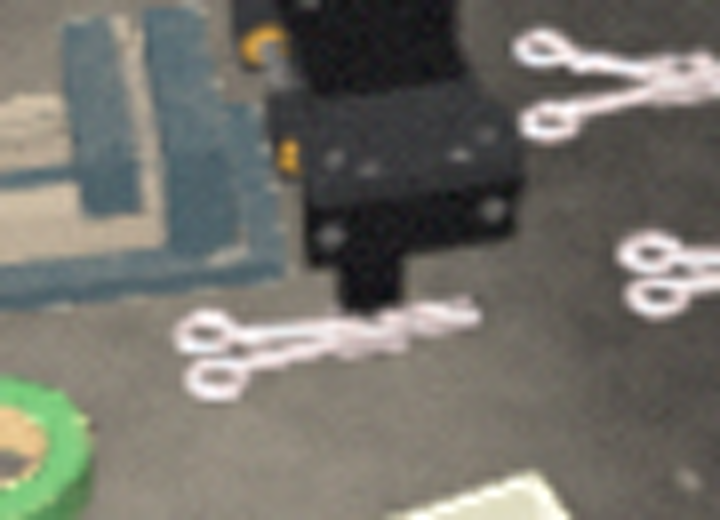

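Request:
jog_arm(
  deltas=[2,-7,0,0.011,0,0,0.35,10,0,0,0,0,0,0.35],
)

```text
t: 9.72
eef_pos: [493.6, -156.3, 208.9]
tcp_rot: [-0.312, 1.56, -0.441]
ft_force: [0.2, 0.8, -0.0]
opening: 0.352
```

```bash
python3 -c "
from h import *
plan([492,-155.4,192.5],1.442,.35)
S=cam('side');save(S,'s10.png',(260,200,350,265),8)"
```

```text
tiltfix first row ry rz: [0.01  0.003]
from [ 493.6 -156.3  208.9] psi 1.442 tilt [ 0.009 -0.004  0.   ] J [-0.43  0.63  1.99 -0.    0.51 -1.88] n 1
[16.4, 0.7, -1.7, 0.0, 0.0, 0.0, 0.35]
```

View pics/s10.png

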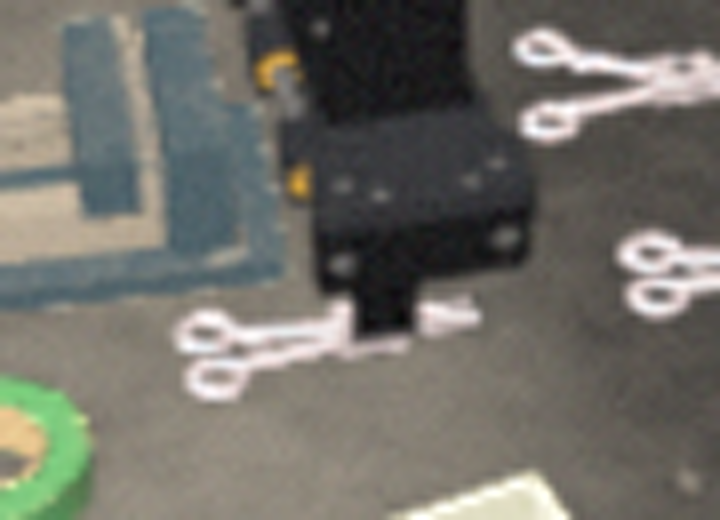

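Aligned with the hinge (finger at ~(385,335), block spanning 340–410). Descend and close.

Request:
jog_arm(
  deltas=[10,0,-1,0,0.01,0.003,0.35,6,0,-1,0,0,0,0.35,0,0,0,0,0,0,0.35,0,0,0,0,0,0,0,0,0,0,0,0,0,0,0,0,0,0,0,0,0],
)

```text
t: 10.52
eef_pos: [491.3, -156.1, 191.3]
tcp_rot: [2.969, 1.569, 2.84]
ft_force: [0.6, 0.7, -0.6]
opening: 0.183
```

```bash
python3 -c "
from h import *
plan([492,-155.4,192.5],1.442,.35)
s,M=st();print(s['ft_force'],s['opening']*95)
S=cam('side');save(S,'s11.png',(260,200,350,265),8)"
```

```text
tiltfix first row ry rz: [-0.001 -0.   ]
from [ 491.3 -156.1  191.3] psi 1.442 tilt [-0.001  0.     0.   ] J [-0.44  0.67  2.   -0.    0.48 -1.88] n 1
[-1.2, 0.8, 0.6, -0.0, 0.0, 0.0, 0.35]
[ 0.608  0.722 -0.554] 17.424371574053804
```

View pics/s11.png

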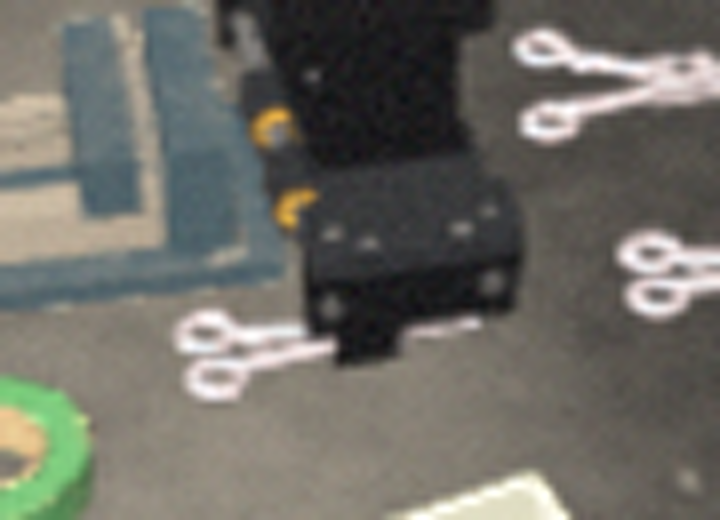

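Request:
jog_arm(
  deltas=[-30,0,0,0,0,0,0,-30,0,0,0,0,0,0],
)

```text
t: 10.82
eef_pos: [491.2, -156.1, 250.9]
tcp_rot: [2.867, 1.565, 2.738]
ft_force: [0.1, 0.2, -0.8]
opening: 0.187
```

```bash
python3 -c "
from h import *
plan([456.7,-312.5,240],1.648,0)
s,M=st();print(s['opening']*95)"
```

```text
tiltfix first row ry rz: [-0.005 -0.002]
from [ 491.2 -156.1  250.9] psi 1.442 tilt [-0.005  0.002  0.   ] J [-0.44  0.56  1.97 -0.    0.62 -1.88] n 3
[3.6, -53.2, -4.7, -0.069, 0.0, 0.0, 0.0, 3.6, -52.7, -8.3, -0.069, 0.0, 0.0, 0.0, 3.6, -52.0, -11.9, -0.069, 0.0, 0.0, 0.0]
17.81059757867274
```

Request:
jog_arm(
  deltas=[2,-40,-4,-0.052,0,0,0,2,-40,-5.5,-0.052,0,0,0,2,-40,-7.5,-0.052,0,0,0,2,-38,-9,-0.052,0,0,0,0,0,0,0,0,0,0],
)

```text
t: 11.45
eef_pos: [456.8, -317.0, 245.7]
tcp_rot: [-1.886, 1.57, -1.798]
ft_force: [-0.3, 0.5, -1.1]
opening: 0.187
```

```bash
python3 -c "
from h import *
plan([456.7,-312.5,210],1.648,0)
s,M=st();print(s['opening']*95)
S=cam('side');save(S,'s12.png',(240,220,380,330),5)"
```

```text
tiltfix first row ry rz: [-0.     0.001]
from [ 456.8 -317.   245.7] psi 1.659 tilt [-0.    -0.001  0.   ] J [-0.73  0.61  1.88 -0.    0.66 -2.38] n 1
[35.7, 4.5, 0.3, 0.011, 0.0, 0.0, 0.0]
17.77682131826141
```

View pics/s12.png

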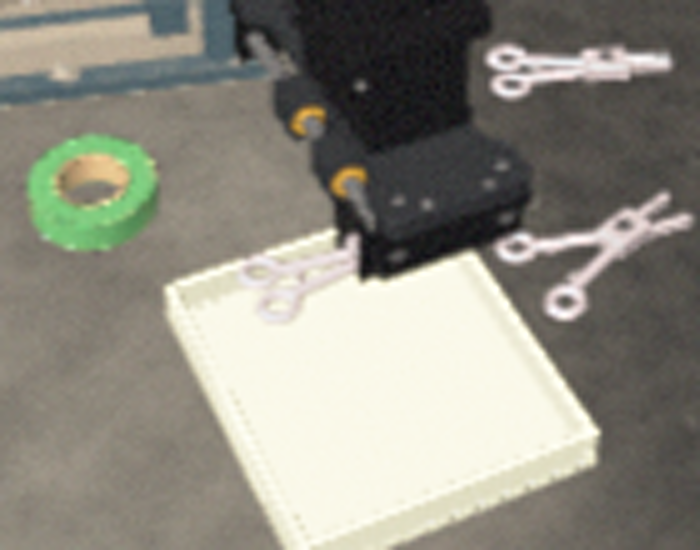

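Request:
jog_arm(
  deltas=[22,1,0,0.011,0,0,0,22,0,0,0,0,0,0,4,0,0,0,0,0,0,0,0,0,0,0,0,0],
)

```text
t: 12.0
eef_pos: [457.7, -311.5, 197.6]
tcp_rot: [-3.114, 1.57, -3.037]
ft_force: [-0.6, 0.2, -1.0]
opening: 0.186
```

```bash
python3 -c "
from h import *
plan([456.7,-314,196],1.648,0)
s,M=st();print(s['opening']*95,s['ft_force'])"
```

```text
tiltfix first row ry rz: [-0.001  0.   ]
from [ 457.7 -311.5  197.6] psi 1.648 tilt [-0.001 -0.     0.   ] J [-0.72  0.68  1.91 -0.    0.55 -2.36] n 1
[1.6, -2.4, -1.2, 0.0, 0.0, 0.0, 0.0]
17.64687121489937 [-0.605  0.166 -1.006]
```

Lower the last bit, release, lift.

Request:
jog_arm(
  deltas=[2,0,0,0,0,0,0,0,0,0,0,0,0,0.2,0,0,0,0,0,0,0.33,0,0,0,0,0,0,0.33,-30,0,0,0,0,0,0.33,-40,0,0,0,0,0,0.35],
)

```text
t: 12.75
eef_pos: [457.7, -311.1, 266.8]
tcp_rot: [2.494, 1.568, 2.571]
ft_force: [-0.2, -0.4, -0.6]
opening: 0.348
```

```bash
python3 -c "
from h import *
plan([654.3,-178.3,265],1.571-.273,.35)
S=cam('side');save(S,'s13.png',(240,220,380,330),5)"
```

```text
tiltfix first row ry rz: [-0.002 -0.002]
from [ 457.7 -311.1  266.8] psi 1.648 tilt [-0.002  0.002  0.   ] J [-0.72  0.57  1.87 -0.    0.7  -2.36] n 4
[0.4, 29.3, 51.6, 0.088, 0.0, 0.0, 0.35, 0.4, 33.7, 48.8, 0.088, 0.0, 0.0, 0.35, 0.4, 37.8, 45.7, 0.088, 0.0, 0.0, 0.35, 0.4, 41.7, 42.2, 0.088, 0.0, 0.0, 0.35]
```

View pics/s13.png

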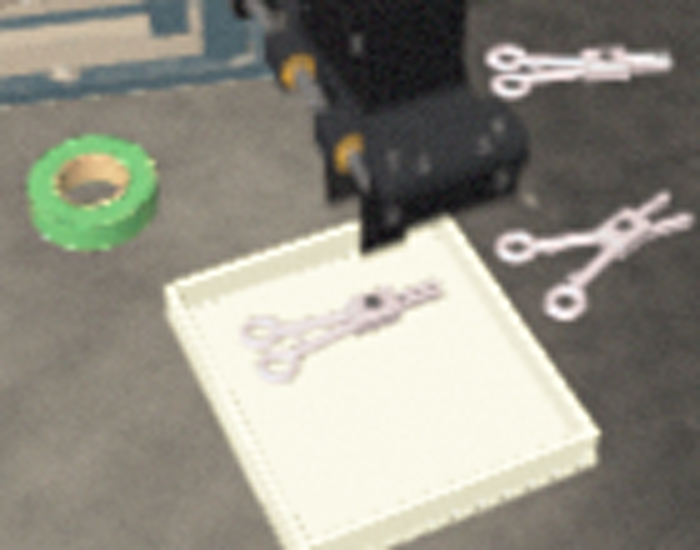

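Request:
jog_arm(
  deltas=[0,29,51,0.088,0,0,0.35,0,34,48,0.088,0,0,0.35,0,38,45,0.088,0,0,0.35,0,41,41,0.088,0,0,0.35,0,0,0,0,0,0,0.35],
)

```text
t: 13.42
eef_pos: [657.7, -177.0, 274.3]
tcp_rot: [-0.357, 1.561, -0.647]
ft_force: [-1.1, -0.3, -0.4]
opening: 0.347
```

```bash
python3 -c "
from h import *
plan([655,-178.3,210],1.571-.273,.35)
T=cam('top');save(T,'t14.png',(120,120,420,260),2.6)"
```

```text
tiltfix first row ry rz: [0.009 0.003]
from [ 657.7 -177.   274.3] psi 1.281 tilt [ 0.007 -0.006  0.   ] J [-0.36  0.71  1.53 -0.    0.9  -1.64] n 2
[32.2, -1.0, -1.1, -0.008, 0.0, 0.0, 0.35, 32.2, -1.0, -1.1, -0.008, 0.0, 0.0, 0.35]
```

View pics/t14.png

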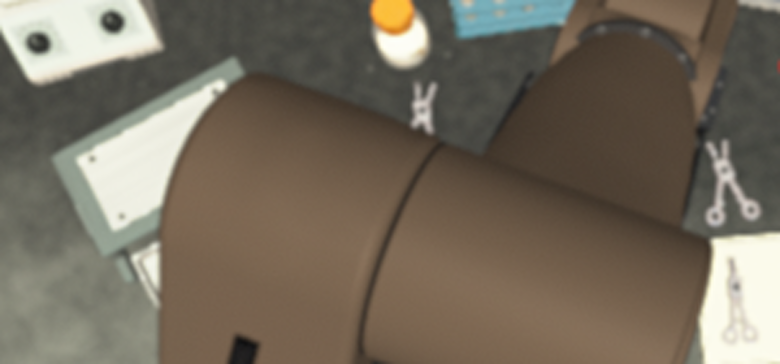

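Descend to just over the clamp and check.

Request:
jog_arm(
  deltas=[32,-1,-1,-0.008,0.009,0.003,0.35,32,-1,-1,-0.008,0,0,0.35,0,0,0,0,0,0,0.35],
)

```text
t: 13.85
eef_pos: [651.7, -182.0, 209.3]
tcp_rot: [-2.832, 1.568, -3.106]
ft_force: [0.1, -0.8, 0.3]
opening: 0.351
```

```bash
python3 -c "
from h import *
plan([655,-178.3,192],1.571-.273,.35)
S=cam('side');save(S,'s15.png',(310,190,400,255),8)"
```

```text
tiltfix first row ry rz: [-0.002  0.001]
from [ 651.7 -182.   209.3] psi 1.297 tilt [-0.002 -0.     0.   ] J [-0.37  0.78  1.57 -0.    0.79 -1.67] n 1
[17.3, 4.5, 2.2, -0.001, 0.0, 0.0, 0.35]
```

View pics/s15.png

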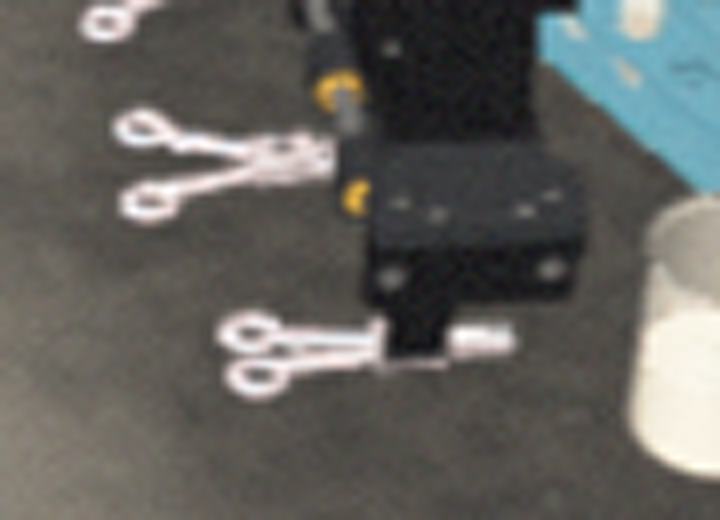

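Request:
jog_arm(
  deltas=[1,4.5,1,0,0,0,0.35,10,0,0,0,0,0,0.35,6,0,0,0,0,0,0.35,0,0,0,0,0,0,0,0,0,0,0,0,0,0,0,0,0,0,0,0,0],
)

```text
t: 14.65
eef_pos: [654.6, -178.7, 196.5]
tcp_rot: [-0.306, 1.566, -0.581]
ft_force: [-0.1, -0.3, -0.4]
opening: 0.184
```

```bash
python3 -c "
from h import *
plan([655,-178.3,250],1.571-.273,0)
s,M=st();print(s['opening']*95,s['ft_force'])
S=cam('side');save(S,'s16.png',(310,190,400,255),8)"
```

```text
tiltfix first row ry rz: [0.005 0.001]
from [ 654.6 -178.7  196.5] psi 1.296 tilt [ 0.004 -0.003  0.   ] J [-0.36  0.8   1.58 -0.    0.76 -1.66] n 1
[-53.5, 0.5, 0.2, -0.002, 0.0, 0.0, 0.0]
17.482175534273672 [-0.119 -0.253 -0.396]
```

View pics/s16.png

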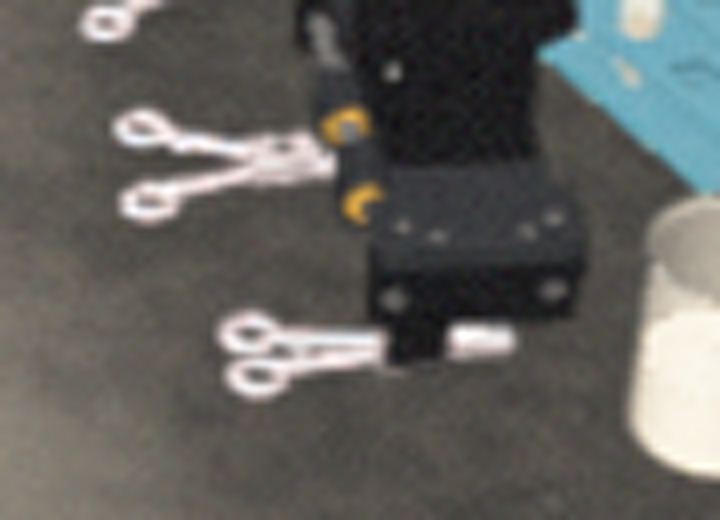

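Request:
jog_arm(
  deltas=[0,0,0,0,0,0,0.3,0,0,0,0,0,0,0.3,5,0,0,0,0,0,0.3,0,0,0,0,0,0,0,0,0,0,0,0,0,0,0,0,0,0,0,0,0],
)

```text
t: 15.45
eef_pos: [654.8, -178.7, 191.5]
tcp_rot: [-0.273, 1.565, -0.547]
ft_force: [0.0, 0.6, -0.3]
opening: 0.182
```

Request:
jog_arm(
  deltas=[-30,0,0,0,0,0,0,-30,0,0,0,0,0,0],
)

```text
t: 15.7
eef_pos: [654.1, -178.5, 250.1]
tcp_rot: [-1.38, 1.57, -1.654]
ft_force: [-0.4, -0.5, 0.1]
opening: 0.186
```

```bash
python3 -c "
from h import *
c=np.array([445.5,-349.5]);a=.077
t=c+np.array([[np.cos(a),-np.sin(a)],[np.sin(a),np.cos(a)]])@[14,-36]
print(t)
plan([*t,255],1.648,0,step=40)
s,M=st();print(s['opening']*95,s['ft_force'])"
```

```text
[ 462.228 -384.316]
tiltfix first row ry rz: [0.    0.001]
from [ 654.1 -178.5  250.1] psi 1.296 tilt [-0.    -0.001  0.   ] J [-0.36  0.73  1.55 -0.    0.86 -1.66] n 6
[-0.8, -41.7, -21.5, -0.059, 0.0, 0.0, 0.0, -0.8, -40.4, -23.9, -0.059, 0.0, 0.0, 0.0, -0.8, -38.9, -26.2, -0.059, 0.0, 0.0, 0.0, -0.8, -37.3, -28.4, -0.059, 0.0, 0.0, 0.0, -0.8, -35.6, -30.6, -0.059, 0.0, 0.0, 0.0, -0.8, -33.7, -32.6, -0.059, 0.0, 0.0, 0.0]
17.630669811162626 [-0.374 -0.455  0.123]
```

Request:
jog_arm(
  deltas=[-1,-42,-21.5,-0.059,0,0,0,-1,-40,-24,-0.059,0,0,0,-1,-39,-26,-0.059,0,0,0,-1,-37,-28,-0.059,0,0,0,-1,-35,-30,-0.059,0,0,0,-1,-32,-31,-0.059,0,0,0,0,0,0,0,0,0,0],
)

```text
t: 16.58
eef_pos: [461.0, -388.4, 259.1]
tcp_rot: [-0.728, 1.564, -0.635]
ft_force: [-0.1, -0.0, -1.1]
opening: 0.185
```

```bash
python3 -c "
from h import *
plan([462,-384.3,198],1.648,0)
s,M=st();print(s['opening']*95,s['ft_force'])
S=cam('side');save(S,'s17.png',(240,220,380,330),5)"
```

```text
tiltfix first row ry rz: [0.005 0.004]
from [ 461.  -388.4  259.1] psi 1.664 tilt [ 0.005 -0.004  0.   ] J [-0.81  0.63  1.75  0.    0.75 -2.47] n 2
[30.6, 2.0, 0.7, 0.008, 0.0, 0.0, 0.0, 30.6, 2.0, 0.7, 0.008, 0.0, 0.0, 0.0]
17.597442942257164 [-0.051 -0.027 -1.128]
```

View pics/s17.png

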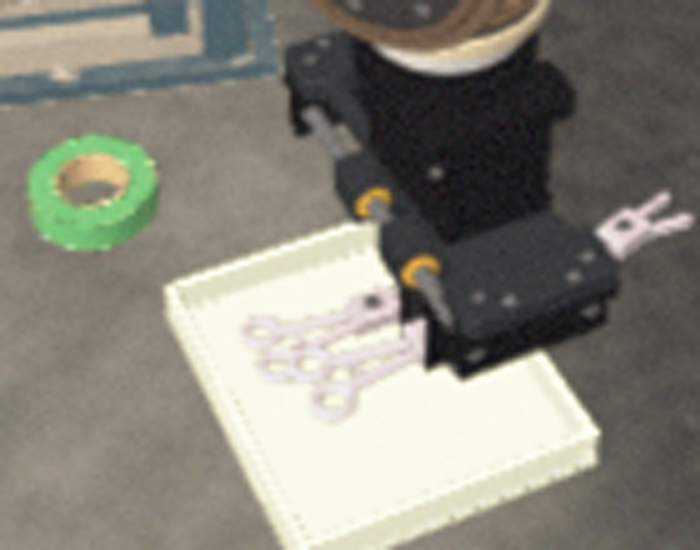

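Request:
jog_arm(
  deltas=[22,1,0,0.008,0.005,0.004,0,22,1,0,0.008,0,0,0,16,0,0,0,0,0,0,0,0,0,0,0,0,0],
)

```text
t: 17.12
eef_pos: [464.6, -382.6, 197.8]
tcp_rot: [-0.61, 1.57, -0.531]
ft_force: [0.5, 0.5, -0.8]
opening: 0.187
```

```bash
python3 -c "
from h import *
plan([462,-385.3,196],1.648,0)
s,M=st();print(s['opening']*95,s['ft_force'])"
```

```text
tiltfix first row ry rz: [0.001 0.001]
from [ 464.6 -382.6  197.8] psi 1.649 tilt [ 0.001 -0.001  0.   ] J [-0.8   0.72  1.78  0.    0.63 -2.45] n 1
[1.8, -2.5, -2.8, 0.001, 0.0, 0.0, 0.0]
17.72124062702536 [ 0.542  0.501 -0.807]
```

Request:
jog_arm(
  deltas=[2,-1,-1,0,0,0,0,0,0,0,0,0,0,0.2,0,0,0,0,0,0,0.33,0,0,0,0,0,0,0.33,-30,0,0,0,0,0,0.33,-40,0,0,0,0,0,0.35],
)

```text
t: 17.88
eef_pos: [463.8, -383.4, 267.0]
tcp_rot: [1.927, 1.57, 2.005]
ft_force: [0.3, 0.0, -0.2]
opening: 0.345
```

```bash
python3 -c "
from h import *
plan([603.8,-303.2,265],1.571+.365,.35)
T=cam('top');save(T,'t18.png',(120,120,420,260),2.6);S=cam('side');save(S,'s18.png',(240,220,380,330),5)"
```

```text
tiltfix first row ry rz: [-0.    -0.001]
from [ 463.8 -383.4  267. ] psi 1.649 tilt [-0.     0.001  0.   ] J [-0.8   0.62  1.75  0.    0.77 -2.45] n 3
[0.7, 23.0, 48.6, -0.096, 0.0, 0.0, 0.35, 0.7, 18.3, 50.6, -0.096, 0.0, 0.0, 0.35, 0.7, 13.4, 52.1, -0.096, 0.0, 0.0, 0.35]
```

View pics/t18.png

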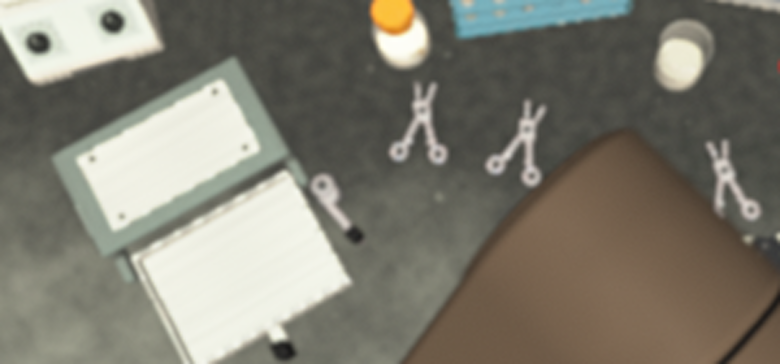

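View pics/s18.png

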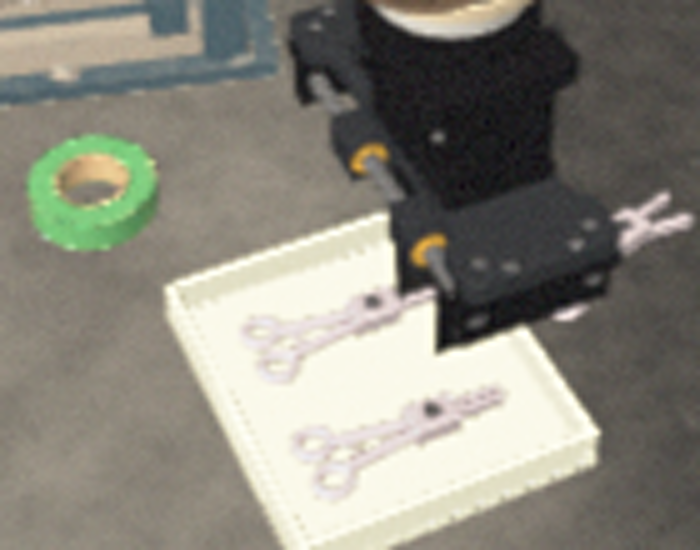

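```bash
python3 -c "
from h import *
T=cam('top');save(T,'t19.png',(160,170,270,270),6);save(T,'t20.png',(262,145,342,205),9)"
```

```text
(no output)
```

View pics/t19.png

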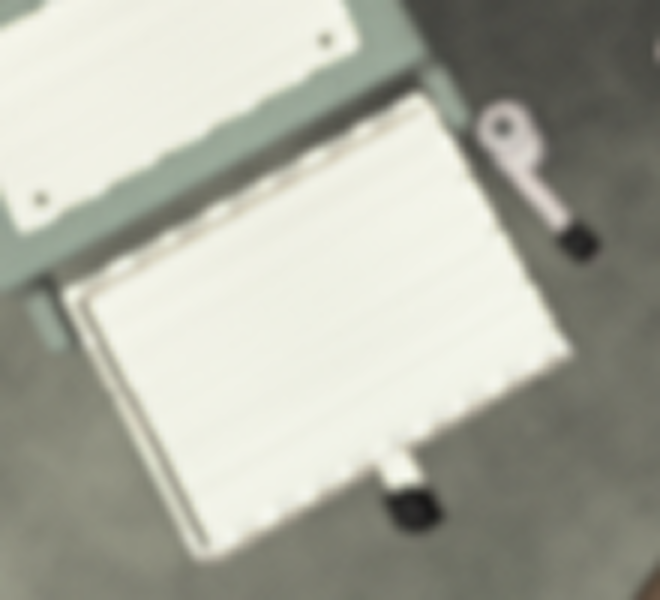

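View pics/t20.png

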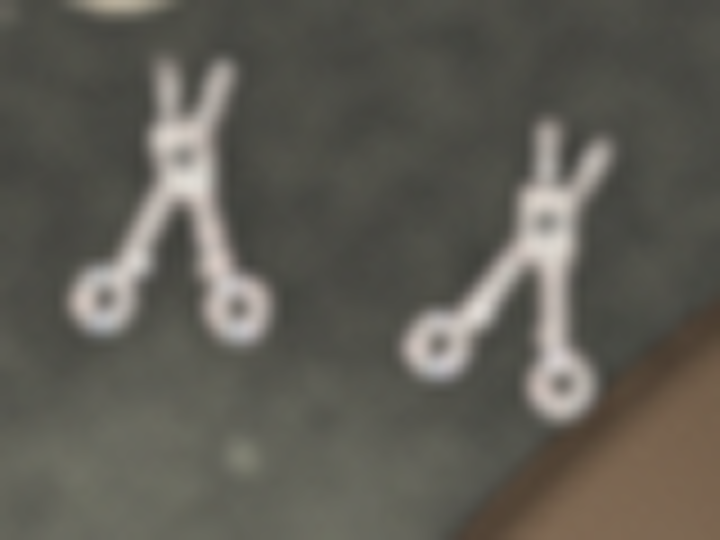

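```bash
python3 -c "
from h import *
T=cam('top')
f=lambda q,z,k,o: onz(T,(q[0]+.5)/k-.5+o[0],(q[1]+.5)/k-.5+o[1],z)[:2]
P=np.array([f(q,26,6,(160,170)) for q in [(420,92),(68,292),(205,560),(572,352)]])
print(P.round(1),[np.linalg.norm(P[i]-P[(i+1)%4]).round(1) for i in range(4)],P.mean(0))
e=P[0]-P[3];g=P[1]-P[2];print(np.arctan2(e[1],e[0]),np.arctan2(g[1],g[0])); e=P[1]-P[0];print(np.arctan2(-e[0],e[1])); e=P[2]-P[3];print(np.arctan2(-e[0],e[1]))
print('handle',f((413,508),45,6,(160,170)),'knob',f((580,240),58,6,(160,170)))
for h,l,r in [((183,157),(105,300),(240,308)),((547,220),(437,345),(561,386))]:
    h,l,r=[f(q,z,9,(262,145)) for q,z in((h,11),(l,5),(r,5))]
    a=lambda v:np.arctan2(-v[1],-v[0])
    print(h.round(1),'left',a(l-h).round(3),np.linalg.norm(l-h).round(1),'right',a(r-h).round(3),np.linalg.norm(r-h).round(1))
c=np.array([388.2,219.1])+110*np.array([.859,.5115]);print('tray from grip',c)
"
```

```text
[[600.5 225.9]
 [495.4 400.3]
 [360.5 320.7]
 [464.5 141.7]] [np.float64(203.6), np.float64(156.7), np.float64(207.0), np.float64(159.9)] [480.212 272.156]
0.55454814689613 0.5333294017446957
0.5420492442940328
0.5263721082790012
handle [385.023 213.532] knob [516.532 133.863]
[679.7  66. ] left -0.49 57.8 right 0.367 57.9
[656.3 -63.7] left -0.723 58.9 right 0.083 59.3
tray from grip [482.69  275.365]
```

Request:
jog_arm(
  deltas=[0,23,48.6,-0.096,0,0,0.35,0,18,50.6,-0.096,0,0,0.35,0,13.4,51,-0.096,0,0,0.35,0,0,0,0,0,0,0.35],
)

```text
t: 18.58
eef_pos: [605.6, -301.6, 262.2]
tcp_rot: [2.199, 1.567, 2.571]
ft_force: [-0.7, -0.6, -0.9]
opening: 0.348
```

```bash
python3 -c "
from h import *
plan([604.5,-303.2,210],1.571+.365,.35)"
```

```text
tiltfix first row ry rz: [-0.002 -0.003]
from [ 605.6 -301.6  262.2] psi 1.944 tilt [-0.003  0.002  0.   ] J [-0.56  0.72  1.55  0.    0.88 -2.5 ] n 1
[52.2, -1.1, -1.6, 0.008, 0.0, 0.0, 0.35]
```

Request:
jog_arm(
  deltas=[26,-1,-0.8,0.008,0,0,0.35,27,0,0,0,0,0,0.35,0,0,0,0,0,0,0.35],
)

```text
t: 18.95
eef_pos: [603.4, -302.8, 204.6]
tcp_rot: [2.243, 1.562, 2.606]
ft_force: [0.2, -0.8, 0.1]
opening: 0.35
```

```bash
python3 -c "
from h import *
plan([604.5,-303.2,191.5],1.571+.365,.35)
S=cam('side');save(S,'s20.png',(310,220,400,285),8)"
```

```text
tiltfix first row ry rz: [-0.006 -0.007]
from [ 603.4 -302.8  204.6] psi 1.934 tilt [-0.008  0.005  0.   ] J [-0.56  0.79  1.58 -0.    0.78 -2.5 ] n 1
[13.1, -0.7, 0.9, -0.002, 0.0, 0.0, 0.35]
```

View pics/s20.png

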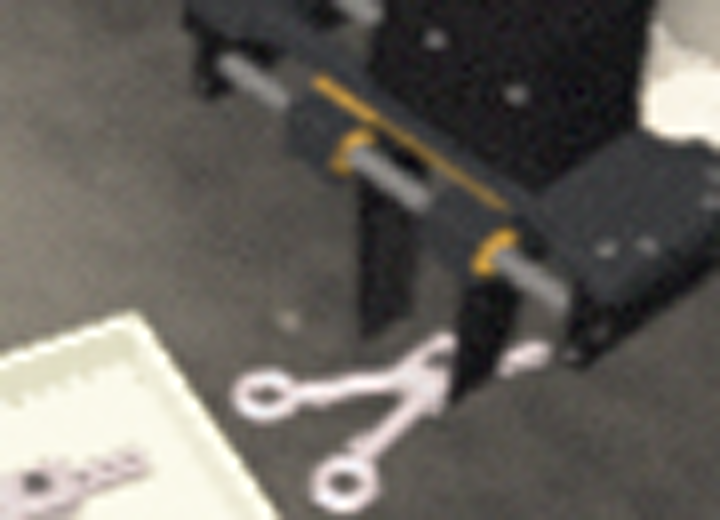

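```bash
python3 -c "
from h import *
S=cam('side')
q=proj(S,[603.4,-302.8,12]);print((q-[310,220]+.5)*8)
q=proj(S,[654.8,-178.7,12]);print('clamp3 in s15 crop',(q-[310,190]+.5)*8)"
```

```text
[429.361 355.369]
clamp3 in s15 crop [404.687 325.829]
```

Request:
jog_arm(
  deltas=[7,0,1.5,0,-0.006,-0.007,0.35,6,0,1,0,0,0,0.35,0,0,0,0,0,0,0.35],
)

```text
t: 19.42
eef_pos: [606.5, -302.8, 195.4]
tcp_rot: [-0.877, 1.563, -0.514]
ft_force: [-0.1, -0.4, -0.3]
opening: 0.353
```

```bash
python3 -c "
from h import *
plan([604.5,-303.2,191.5],1.571+.365,.35)"
```

```text
tiltfix first row ry rz: [0.005 0.006]
from [ 606.5 -302.8  195.4] psi 1.933 tilt [ 0.007 -0.004  0.   ] J [-0.56  0.8   1.58  0.    0.75 -2.49] n 1
[3.9, 0.4, -2.0, -0.003, 0.0, 0.0, 0.35]
```

Request:
jog_arm(
  deltas=[4,0,-1,0,0,0,0.35,0,0,0,0,0,0,0,0,0,0,0,0,0,0,0,0,0,0,0,0,0,-30,0,0,0,0,0,0,-40,0,0,0,0,0,0,-20,0,0,0,0,0,0],
)

```text
t: 20.3
eef_pos: [604.8, -302.7, 282.0]
tcp_rot: [-0.842, 1.566, -0.48]
ft_force: [0.6, -0.7, -1.0]
opening: 0.187
```

```bash
python3 -c "
from h import *
plan([468.5,324.1,280],2.106,0,step=45)
s,M=st();print(s['opening']*95,s['ft_force'])
S=cam('side');save(S,'s21.png',(310,180,420,265),7)"
```

```text
tiltfix first row ry rz: [0.003 0.003]
from [ 604.8 -302.7  282. ] psi 1.933 tilt [ 0.004 -0.002  0.   ] J [-0.56  0.69  1.54  0.    0.91 -2.5 ] n 14
[0.1, 45.3, 6.8, -0.012, 0.0, 0.0, 0.0, 0.1, 45.2, 7.3, -0.012, 0.0, 0.0, 0.0, 0.1, 45.1, 7.9, -0.012, 0.0, 0.0, 0.0, 0.1, 45.0, 8.4, -0.012, 0.0, 0.0, 0.0, 0.1, 44.9, 9.0, -0.012, 0.0, 0.0, 0.0, 0.1, 44.8, 9.6, -0.012, 0.0, 0.0, 0.0, 0.1, 44.7, 10.1, -0.012, 0.0, 0.0, 0.0, 0.1, 44.6, 10.7, -0.012, 0.0, 0.0, 0.0, 0.1, 44.4, 11.2, -0.012, 0.0, 0.0, 0.0, 0.1, 44.3, 11.8, -0.012, 0.0, 0.0, 0.0]
[0.1, 44.1, 12.3, -0.012, 0.0, 0.0, 0.0, 0.1, 44.0, 12.8, -0.012, 0.0, 0.0, 0.0, 0.1, 43.8, 13.4, -0.012, 0.0, 0.0, 0.0, 0.1, 43.7, 13.9, -0.012, 0.0, 0.0, 0.0]
17.793400321223366 [ 0.554 -0.689 -0.95 ]
```

View pics/s21.png

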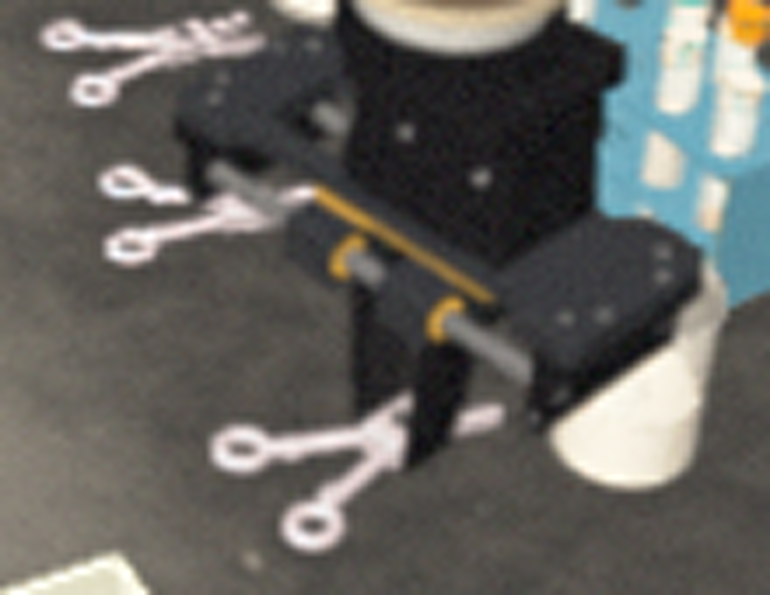

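Request:
jog_arm(
  deltas=[0,45,7,-0.012,0,0,0,0,45,7,-0.012,0,0,0,0,45,8,-0.012,0,0,0,0,45,8,-0.012,0,0,0,0,45,9,-0.012,0,0,0,0,45,9.5,-0.012,0,0,0,0,45,10,-0.012,0,0,0,0,45,10.5,-0.012,0,0,0,0,45,11,-0.012,0,0,0,0,44,12,-0.012,0,0,0],
)

```text
t: 21.6
eef_pos: [503.5, 155.8, 277.8]
tcp_rot: [-1.052, 1.563, -0.571]
ft_force: [1.3, 0.4, -0.9]
opening: 0.186
```

```bash
python3 -c "
from h import *
plan([468.5,324.1,270],2.106,0,step=45)
s,M=st();print(s['opening']*95,s['ft_force'])"
```

```text
tiltfix first row ry rz: [0.004 0.007]
from [503.5 155.8 277.8] psi 2.052 tilt [ 0.007 -0.004  0.   ] J [ 0.18  0.53  1.93 -0.01  0.68 -1.87] n 4
[2.0, 41.3, 11.7, -0.014, 0.0, 0.0, 0.0, 2.0, 41.2, 12.3, -0.014, 0.0, 0.0, 0.0, 2.0, 41.0, 12.8, -0.014, 0.0, 0.0, 0.0, 2.0, 40.8, 13.4, -0.014, 0.0, 0.0, 0.0]
17.705904017013356 [ 1.292  0.369 -0.946]
```

Request:
jog_arm(
  deltas=[2,41,11.7,-0.014,0.004,0.007,0,2,41,12.3,-0.014,0,0,0,2,41,12.8,-0.014,0,0,0,2,37,13,-0.014,0,0,0,0,0,0,0,0,0,0],
)

```text
t: 22.22
eef_pos: [467.1, 327.8, 267.1]
tcp_rot: [2.861, 1.57, -2.879]
ft_force: [1.1, -1.2, 0.2]
opening: 0.183
```

```bash
python3 -c "
from h import *
plan([468.5,324.1,225],2.106,0,step=45)
s,M=st();print(s['opening']*95,s['ft_force'])
S=cam('side');save(S,'s22.png',(210,110,320,195),7)"
```

```text
tiltfix first row ry rz: [-0.001 -0.   ]
from [467.1 327.8 267.1] psi 2.114 tilt [-0.001 -0.     0.   ] J [ 0.5   0.59  1.83  0.    0.73 -1.62] n 1
[42.1, -3.9, -0.8, 0.008, 0.0, 0.0, 0.0]
17.426634796655417 [ 1.074 -1.165  0.209]
```

View pics/s22.png

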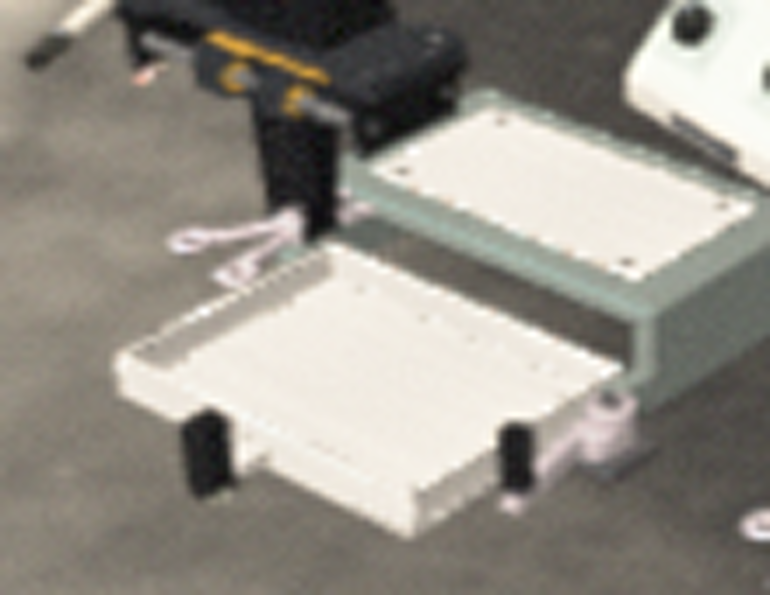

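Request:
jog_arm(
  deltas=[20,-6,0,0.008,0,0,0,15,-2,0,0,0,0,0,0,0,0,0,0,0,0],
)

```text
t: 22.65
eef_pos: [472.1, 317.3, 230.8]
tcp_rot: [-3.104, 1.569, -2.572]
ft_force: [-0.0, 0.6, -0.1]
opening: 0.185
```

```bash
python3 -c "
from h import *
plan([470.5,320.7,198],2.106,0,step=45)
s,M=st();print(s['opening']*95,s['ft_force'])
S=cam('side');save(S,'s23.png',(210,110,320,195),7)"
```

```text
tiltfix first row ry rz: [-0.002  0.   ]
from [472.1 317.3 230.8] psi 2.102 tilt [-0.002 -0.001  0.   ] J [ 0.48  0.64  1.85 -0.    0.65 -1.63] n 1
[32.8, 3.8, 0.3, -0.004, 0.0, 0.0, 0.0]
17.55691606793809 [-0.022  0.583 -0.112]
```

View pics/s23.png

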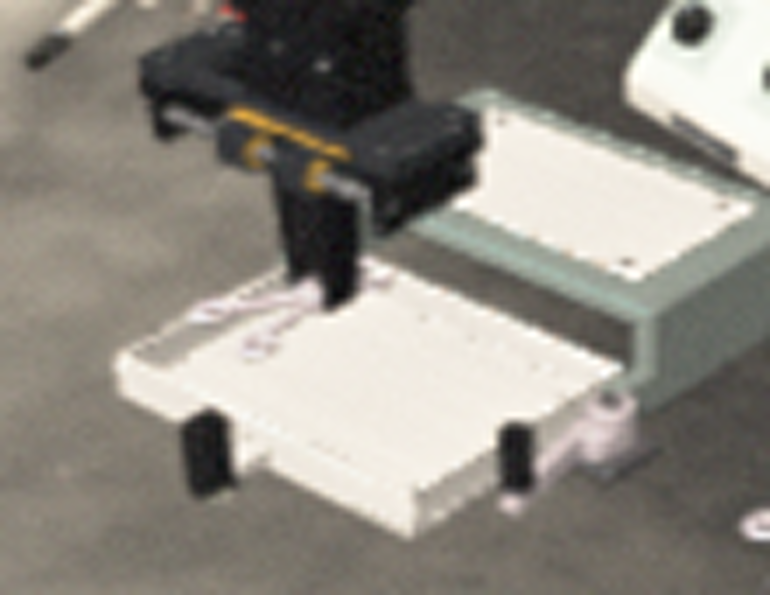

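Request:
jog_arm(
  deltas=[16,0,0,0,0,0,0,16,0,0,0,0,0,0,0,0,0,0,0,0,0],
)

```text
t: 23.08
eef_pos: [472.6, 317.3, 198.0]
tcp_rot: [-0.328, 1.57, 0.204]
ft_force: [0.2, -0.2, -1.0]
opening: 0.184
```

```bash
python3 -c "
from h import *
plan([470.5,320.7,198],2.106,0,step=45)
s,M=st();print(s['opening']*95,s['ft_force'])
S=cam('side');save(S,'s24.png',(210,110,320,195),7)"
```

```text
tiltfix first row ry rz: [0.001 0.   ]
from [472.6 317.3 198. ] psi 2.102 tilt [0.001 0.    0.   ] J [ 0.48  0.7   1.87 -0.    0.58 -1.63] n 1
[0.0, 4.0, -0.0, -0.004, 0.0, 0.0, 0.0]
17.45791774011623 [ 0.244 -0.184 -1.037]
```

View pics/s24.png

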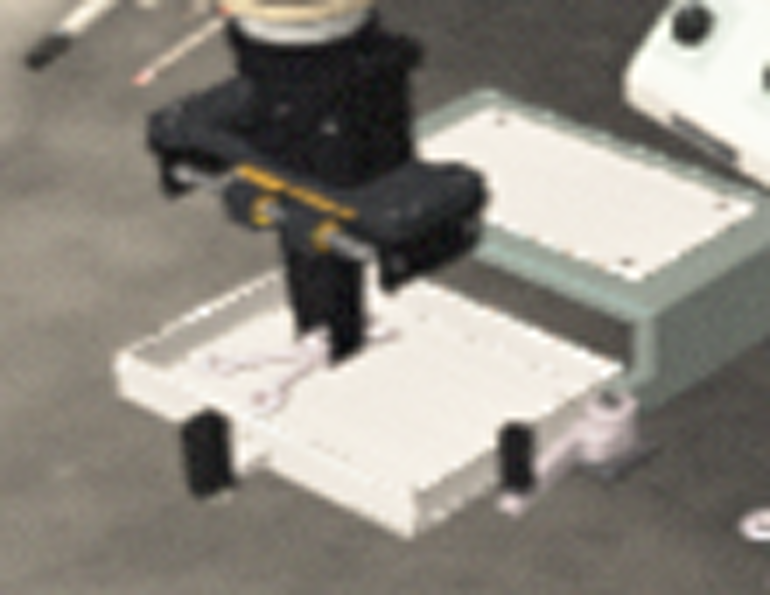

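Request:
jog_arm(
  deltas=[0,0,0,0,0,0,0.2,0,0,0,0,0,0,0.3,0,0,0,0,0,0,0.3,-30,0,0,0,0,0,0.3,-50,0,0,0,0,0,0.35,-20,0,0,0,0,0,0.35],
)

```text
t: 23.88
eef_pos: [472.3, 317.4, 300.3]
tcp_rot: [-3.092, 1.569, -2.561]
ft_force: [-0.1, -0.7, 0.1]
opening: 0.349
```

```bash
python3 -c "
from h import *
plan([679.7,66,275],1.571+.162,.35,step=50)
S=cam('side');save(S,'s25.png',(210,110,320,195),7);T=cam('top');save(T,'t25.png',(262,145,342,205),9)"
```

```text
tiltfix first row ry rz: [-0.002  0.   ]
from [472.3 317.4 300.3] psi 2.102 tilt [-0.002 -0.001  0.   ] J [ 0.48  0.54  1.8  -0.    0.8  -1.63] n 6
[4.2, -53.6, 8.6, 0.062, 0.0, 0.0, 0.35, 4.2, -53.0, 11.8, 0.062, 0.0, 0.0, 0.35, 4.2, -52.2, 15.1, 0.062, 0.0, 0.0, 0.35, 4.2, -51.2, 18.3, 0.062, 0.0, 0.0, 0.35, 4.2, -49.9, 21.4, 0.062, 0.0, 0.0, 0.35, 4.2, -48.5, 24.4, 0.062, 0.0, 0.0, 0.35]
```

View pics/s25.png

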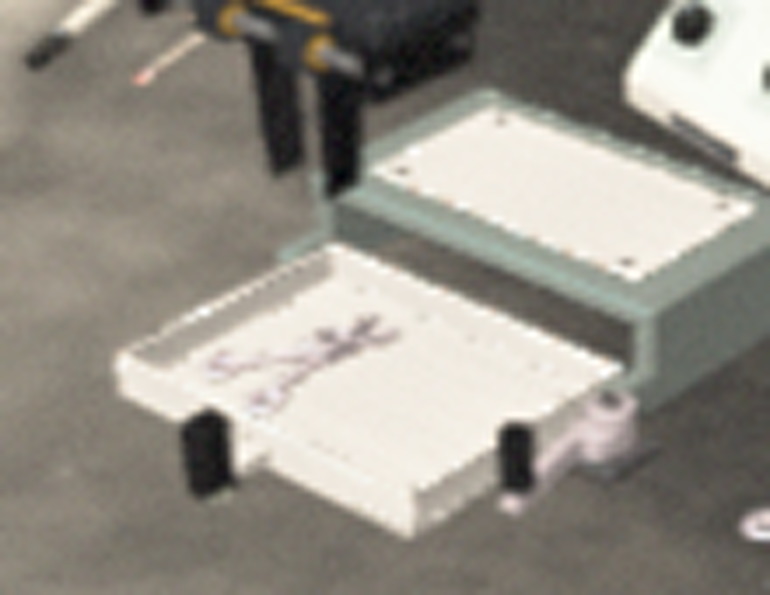

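View pics/t25.png

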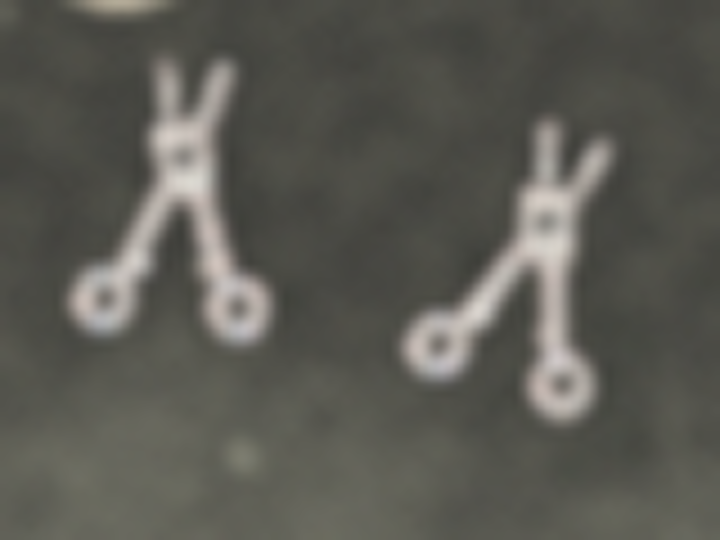

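Placed well; clamps 1 and 2 have not moved since the last measurement. On to clamp 1.

Request:
jog_arm(
  deltas=[3,-53,8.6,0.062,0,0,0.35,3,-53,11.8,0.062,0,0,0.35,3,-52,15,0.062,0,0,0.35,3,-51,18,0.062,0,0,0.35,3,-50,20,0.062,0,0,0.35,3,-46,20,0.062,0,0,0.35,0,0,0,0,0,0,0.35],
)

```text
t: 24.85
eef_pos: [676.3, 59.3, 272.4]
tcp_rot: [3.11, 1.563, -3.023]
ft_force: [-0.2, -0.3, -0.8]
opening: 0.35
```

```bash
python3 -c "
from h import *
plan([679.7,66,215],1.571+.162,.35,step=50)
S=cam('side');save(S,'s26.png',(290,150,400,235),7)"
```

```text
tiltfix first row ry rz: [-0.008 -0.   ]
from [676.3  59.3 272.4] psi 1.721 tilt [-0.008 -0.001  0.   ] J [-0.01  0.71  1.53 -0.    0.91 -1.73] n 2
[28.7, 3.1, 2.2, -0.006, 0.0, 0.0, 0.35, 28.7, 3.1, 2.2, -0.006, 0.0, 0.0, 0.35]
```

View pics/s26.png

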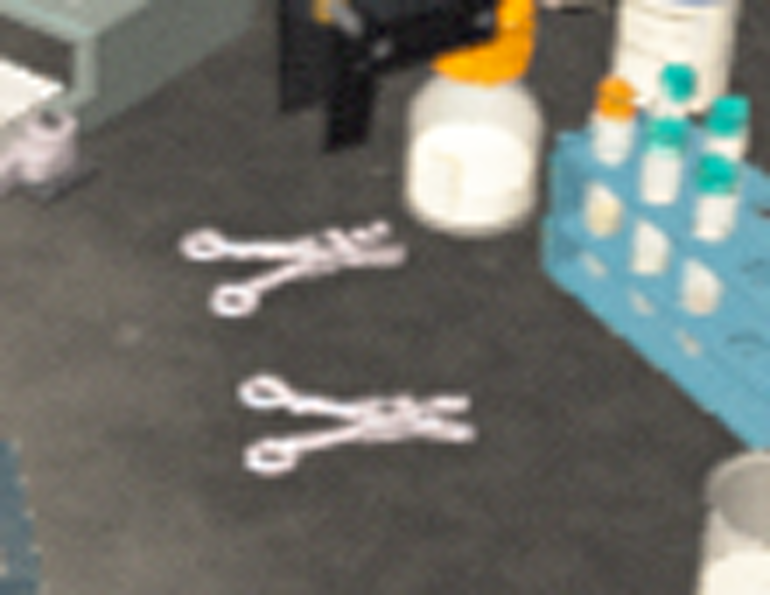

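Request:
jog_arm(
  deltas=[28,3.3,2,-0.006,-0.008,0,0.35,28,3.3,2,-0.006,0,0,0.35,0,0,0,0,0,0,0.35],
)

```text
t: 25.28
eef_pos: [676.1, 71.0, 213.5]
tcp_rot: [2.687, 1.567, 2.855]
ft_force: [-0.2, 0.1, 1.3]
opening: 0.352
```

```bash
python3 -c "
from h import *
plan([679.7,66,191.5],1.571+.162,.35,step=50)
S=cam('side');save(S,'s27.png',(290,150,400,235),7)"
```

```text
tiltfix first row ry rz: [-0.003 -0.002]
from [676.1  71.  213.5] psi 1.739 tilt [-0.003  0.001  0.   ] J [ 0.01  0.78  1.56  0.    0.8  -1.73] n 1
[22.0, -5.5, 2.7, 0.006, 0.0, 0.0, 0.35]
```

View pics/s27.png

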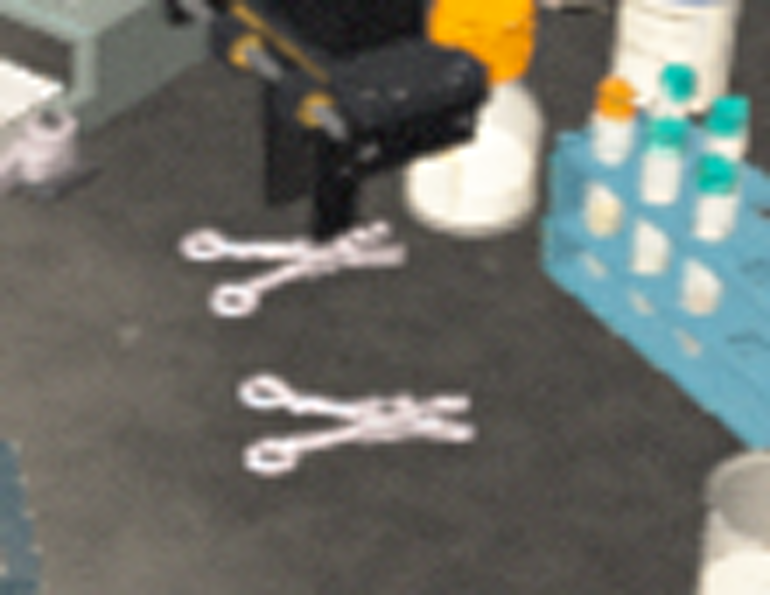

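Request:
jog_arm(
  deltas=[4,-5,2.5,0.006,0,0,0.35,4,0,1,0,0,0,0.35,0,0,0,0,0,0,0.35],
)

```text
t: 25.7
eef_pos: [681.1, 66.9, 209.0]
tcp_rot: [0.297, 1.569, 0.459]
ft_force: [-0.3, -0.3, 0.3]
opening: 0.354
```

```bash
python3 -c "
from h import *
plan([679.7,66,191.5],1.571+.162,.35,step=50)
S=cam('side');save(S,'s28.png',(290,150,400,235),7)"
```

```text
tiltfix first row ry rz: [ 0.002 -0.001]
from [681.1  66.9 209. ] psi 1.733 tilt [0.002 0.001 0.   ] J [ 0.    0.79  1.55  0.    0.79 -1.73] n 1
[17.5, -0.7, -1.5, 0.0, 0.0, 0.0, 0.35]
```

View pics/s28.png

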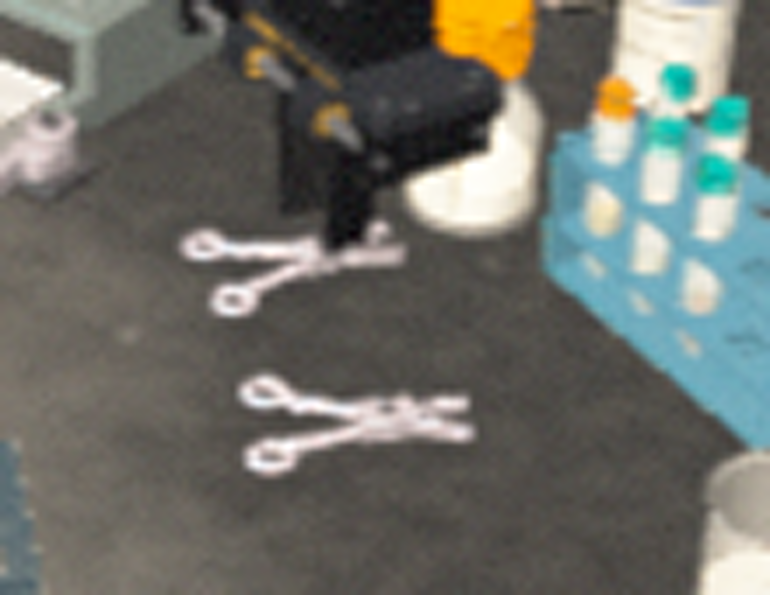

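```bash
python3 -c "
from h import *
S=cam('side')
q=proj(S,[681.1,66.9,12]);print('proj of tcp',(q-[290,150]+.5)*7)
q=proj(S,[679.7,66,12]);print('proj hinge1',(q-[290,150]+.5)*7)
q=proj(S,[656.3,-63.7,12]);print('proj hinge2',(q-[290,150]+.5)*7)
im=cv2.imread('pics/s26.png')[200:330,170:420];cv2.imwrite('pics/z1.png',cv2.resize(im,None,fx=3,fy=3))
"
```

```text
proj of tcp [319.59  237.509]
proj hinge1 [317.645 239.061]
proj hinge2 [383.526 404.294]
```

View pics/z1.png

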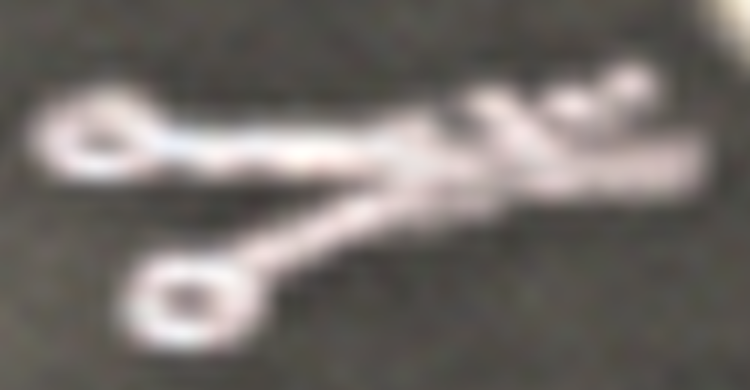

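Request:
jog_arm(
  deltas=[9,-0.5,-1,0,0,0,0.35,8.5,0,-0.5,0,0,0,0.35,0,0,0,0,0,0,0.35],
)

```text
t: 26.18
eef_pos: [679.6, 66.0, 190.7]
tcp_rot: [0.213, 1.568, 0.375]
ft_force: [0.1, -0.6, -0.3]
opening: 0.351
```

```bash
python3 -c "
from h import *
plan([679.7,66,191.5],1.571+.162,.35,step=50)"
```

```text
tiltfix first row ry rz: [ 0.003 -0.001]
from [679.6  66.  190.7] psi 1.733 tilt [0.003 0.001 0.   ] J [ 0.    0.81  1.57  0.    0.76 -1.73] n 1
[-0.8, -0.1, 0.1, -0.0, 0.0, 0.0, 0.35]
```

Request:
jog_arm(
  deltas=[0,0,0,0,0,0,0,0,0,0,0,0,0,0,0,0,0,0,0,0,0,-30,0,0,0,0,0,0,-40,0,0,0,0,0,0,-20,0,-10,0,0,0,0],
)

```text
t: 26.92
eef_pos: [669.1, 64.3, 280.6]
tcp_rot: [2.48, 1.569, 2.643]
ft_force: [-0.1, 0.1, -1.0]
opening: 0.188
```

```bash
python3 -c "
from h import *
plan([528.7,222.6,270],2.106,0,step=40)
s,M=st();print(s['opening']*95,s['ft_force'])
S=cam('side');save(S,'s29.png',(290,130,400,215),7)"
```

```text
tiltfix first row ry rz: [-0.002 -0.001]
from [669.1  64.3 280.6] psi 1.733 tilt [-0.002  0.001  0.   ] J [-0.    0.69  1.55  0.    0.91 -1.74] n 4
[2.7, 44.7, -28.2, -0.093, 0.0, 0.0, 0.0, 2.7, 47.2, -24.0, -0.093, 0.0, 0.0, 0.0, 2.7, 49.2, -19.5, -0.093, 0.0, 0.0, 0.0, 2.7, 50.8, -14.8, -0.093, 0.0, 0.0, 0.0]
17.88206574479679 [-0.12   0.061 -1.01 ]
```

View pics/s29.png

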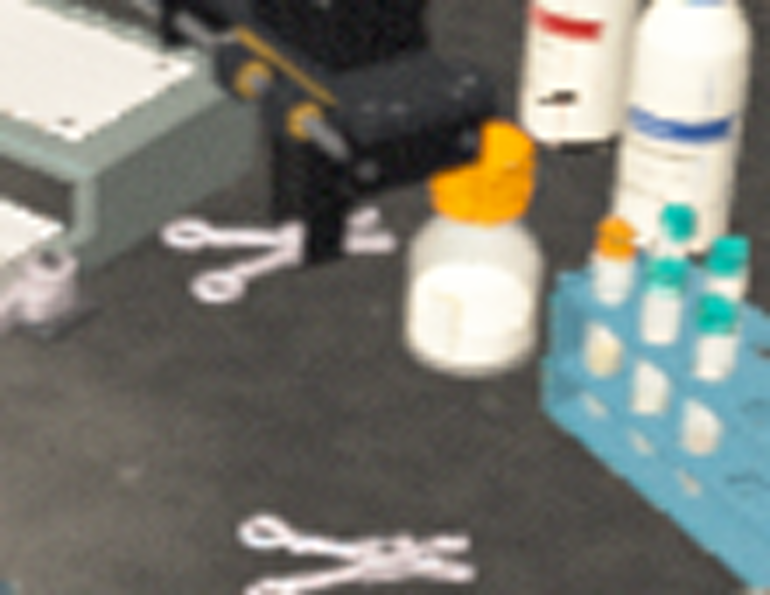

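Request:
jog_arm(
  deltas=[1,36,-23,-0.075,0,0,0,1,38,-20,-0.075,0,0,0,1,39,-17,-0.075,0,0,0,1,40,-14,-0.075,0,0,0,1,37,-10,-0.073,0,0,0,0,0,0,0,0,0,0],
)

```text
t: 27.72
eef_pos: [521.4, 222.7, 273.6]
tcp_rot: [2.658, 1.565, -3.08]
ft_force: [0.5, 0.8, -0.5]
opening: 0.19
```

```bash
python3 -c "
from h import *
plan([528.7,222.6,235],2.106,0,step=40)
s,M=st();print(s['opening']*95,s['ft_force'])"
```

```text
tiltfix first row ry rz: [-0.005 -0.003]
from [521.4 222.7 273.6] psi 2.116 tilt [-0.006 -0.     0.   ] J [ 0.29  0.58  1.83  0.    0.74 -1.83] n 1
[38.6, -3.9, 6.2, 0.01, 0.0, 0.0, 0.0]
18.08334397360602 [ 0.509  0.848 -0.495]
```

Request:
jog_arm(
  deltas=[20,-3,6,0.01,-0.005,-0.003,0,20,-0.5,0,0,0,0,0,0,0,0,0,0,0,0],
)

```text
t: 28.1
eef_pos: [528.8, 221.4, 231.5]
tcp_rot: [-2.729, 1.57, -2.197]
ft_force: [-0.4, -0.3, 0.2]
opening: 0.186
```

```bash
python3 -c "
from h import *
plan([528.7,222.6,198],2.106,0,step=40)
s,M=st();print(s['opening']*95,s['ft_force'])
S=cam('side');save(S,'s30.png',(220,120,330,205),7)"
```

```text
tiltfix first row ry rz: [-0.001  0.   ]
from [528.8 221.4 231.5] psi 2.103 tilt [-0.001 -0.001  0.   ] J [ 0.28  0.65  1.84 -0.    0.66 -1.82] n 1
[33.5, 1.0, 0.5, -0.003, 0.0, 0.0, 0.0]
17.681394140904466 [-0.37  -0.265  0.205]
```

View pics/s30.png

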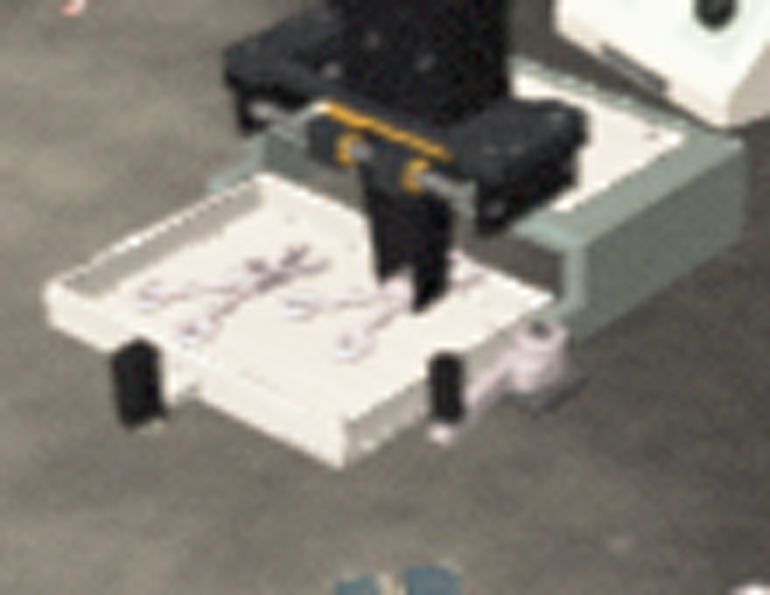

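Request:
jog_arm(
  deltas=[16,0,0,0,0,0,0,16,0,0,0,0,0,0,0,0,0,0,0,0,0],
)

```text
t: 28.52
eef_pos: [529.4, 220.9, 198.9]
tcp_rot: [-0.592, 1.569, -0.061]
ft_force: [0.8, -0.5, -1.2]
opening: 0.182
```

```bash
python3 -c "
from h import *
plan([528.7,222.6,197],2.106,0,step=40)
s,M=st();print(s['opening']*95,s['ft_force'])
S=cam('side');save(S,'s31.png',(220,120,330,205),7)"
```

```text
tiltfix first row ry rz: [0.002 0.001]
from [529.4 220.9 198.9] psi 2.102 tilt [ 0.002 -0.     0.   ] J [ 0.28  0.7   1.85 -0.    0.59 -1.82] n 1
[1.9, 1.9, 0.2, -0.004, 0.0, 0.0, 0.0]
17.31116053703997 [ 0.79  -0.463 -1.238]
```

View pics/s31.png

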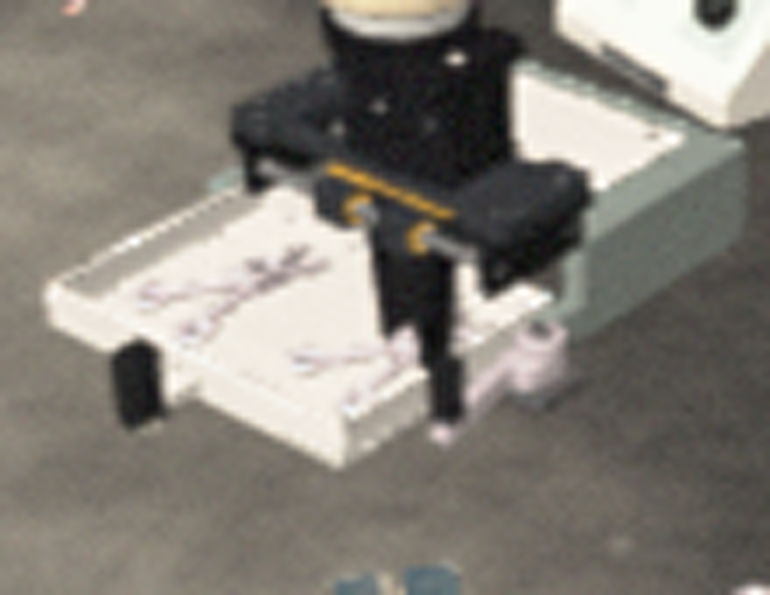

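Request:
jog_arm(
  deltas=[1.5,0,0,0,0,0,0,0,0,0,0,0,0,0.2,0,0,0,0,0,0,0.26,0,0,0,0,0,0,0.26,-30,0,0,0,0,0,0.26,-50,0,0,0,0,0,0.35,-20,0,0,0,0,0,0.35],
)

```text
t: 29.45
eef_pos: [529.3, 221.1, 300.6]
tcp_rot: [-0.674, 1.569, -0.143]
ft_force: [0.2, -0.6, 0.1]
opening: 0.345
```

```bash
python3 -c "
from h import *
plan([656.5,-63.7,270],1.571-.122,.35,step=50)
s,M=st();print(s['opening']*95,s['ft_force'])
S=cam('side');save(S,'s32.png',(220,120,330,205),7)"
```

```text
tiltfix first row ry rz: [0.001 0.001]
from [529.3 221.1 300.6] psi 2.102 tilt [ 0.002 -0.     0.   ] J [ 0.28  0.54  1.79 -0.    0.8  -1.82] n 6
[5.1, -51.7, -5.8, 0.109, 0.0, 0.0, 0.35, 5.1, -52.0, -0.1, 0.109, 0.0, 0.0, 0.35, 5.1, -51.7, 5.5, 0.109, 0.0, 0.0, 0.35, 5.1, -50.8, 11.1, 0.109, 0.0, 0.0, 0.35, 5.1, -49.3, 16.6, 0.109, 0.0, 0.0, 0.35, 5.1, -47.2, 21.8, 0.109, 0.0, 0.0, 0.35]
32.78716678031146 [ 0.155 -0.585  0.112]
```

View pics/s32.png

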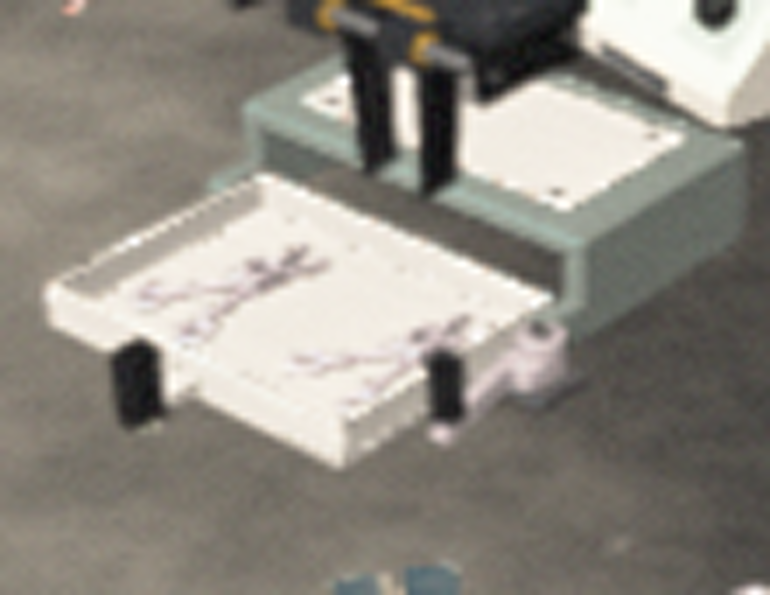

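Request:
jog_arm(
  deltas=[3,-51,-5.8,0.107,0,0,0.35,3,-51,0,0.107,0,0,0.35,3,-51,5.5,0.107,0,0,0.35,3,-50,11,0.107,0,0,0.35,3,-48,16,0.107,0,0,0.35,3,-43,18,0.107,0,0,0.35,0,0,0,0,0,0,0.35],
)

```text
t: 30.38
eef_pos: [653.7, -63.5, 280.9]
tcp_rot: [0.407, 1.567, 0.279]
ft_force: [-0.2, 0.2, 0.4]
opening: 0.351
```

```bash
python3 -c "
from h import *
plan([656.5,-63.7,212],1.571-.122,.35,step=50)
S=cam('side');save(S,'s33.png',(290,150,400,235),7)"
```

```text
tiltfix first row ry rz: [ 0.004 -0.002]
from [653.7 -63.5 280.9] psi 1.442 tilt [0.004 0.001 0.   ] J [-0.2   0.67  1.59  0.    0.88 -1.64] n 2
[34.4, 0.1, 1.4, -0.004, 0.0, 0.0, 0.35, 34.4, 0.1, 1.4, -0.004, 0.0, 0.0, 0.35]
```

View pics/s33.png

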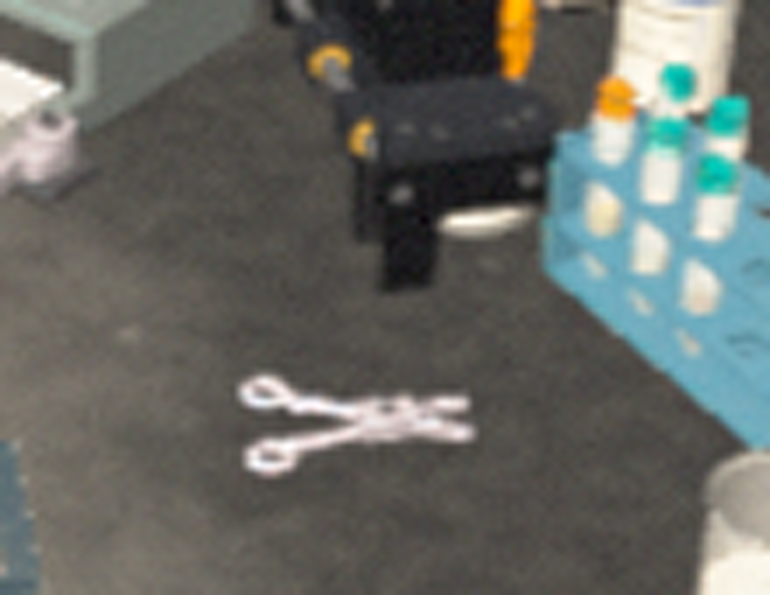

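Request:
jog_arm(
  deltas=[34,0,1,-0.006,0.004,-0.002,0.35,34,0,1,0,0,0,0.35,0,0,0,0,0,0,0.35],
)

```text
t: 30.8
eef_pos: [654.2, -58.7, 211.4]
tcp_rot: [2.984, 1.569, 2.87]
ft_force: [-0.6, -0.6, 0.7]
opening: 0.349
```

```bash
python3 -c "
from h import *
plan([656.5,-63.7,191],1.571-.122,.35,step=50)
S=cam('side');save(S,'s34.png',(290,150,400,235),7)"
```

```text
tiltfix first row ry rz: [-0.002 -0.   ]
from [654.2 -58.7 211.4] psi 1.457 tilt [-0.002  0.001  0.   ] J [-0.19  0.76  1.63  0.    0.76 -1.65] n 1
[20.4, -4.7, 2.9, 0.008, 0.0, 0.0, 0.35]
```

View pics/s34.png

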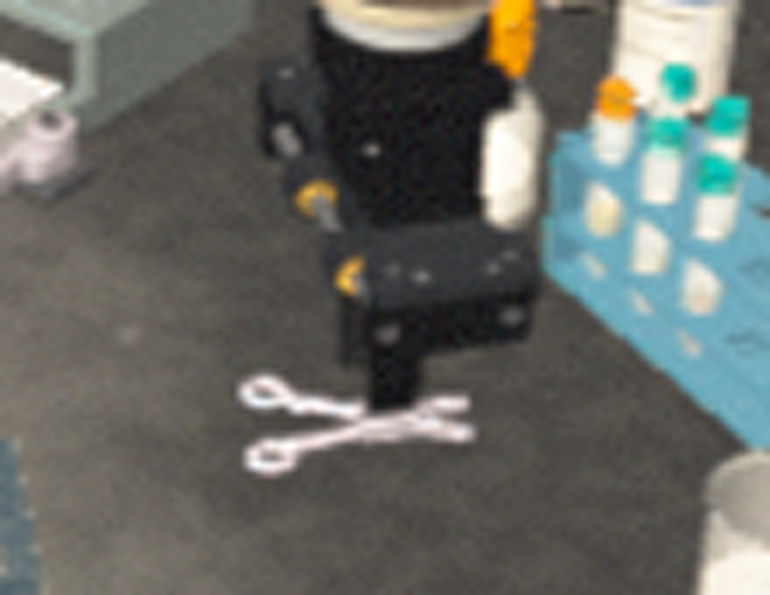

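Request:
jog_arm(
  deltas=[2,-5,2.5,0.008,0,0,0.35,9,0,0,0,0,0,0.35,8,0,0,0,0,0,0.35,0,0,0,0,0,0,0.35],
)

```text
t: 31.35
eef_pos: [657.1, -63.4, 196.4]
tcp_rot: [-0.042, 1.566, -0.163]
ft_force: [0.8, -0.3, -0.3]
opening: 0.352
```

```bash
python3 -c "
from h import *
plan([656.5,-63.7,191],1.571-.122,.35,step=50)
S=cam('side');save(S,'s35.png',(290,150,400,235),7)"
```

```text
tiltfix first row ry rz: [0.005 0.   ]
from [657.1 -63.4 196.4] psi 1.45 tilt [ 0.005 -0.001  0.   ] J [-0.2   0.78  1.63  0.    0.73 -1.65] n 1
[5.4, -0.3, -0.5, 0.001, 0.0, 0.0, 0.35]
```

View pics/s35.png

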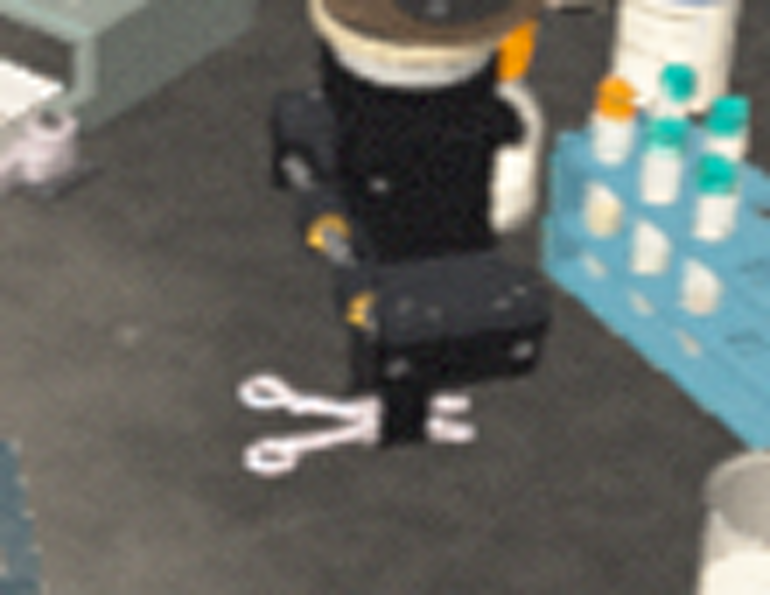

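Request:
jog_arm(
  deltas=[5,0,-1,0,0,0,0.35,0,0,0,0,0,0,0,0,0,0,0,0,0,0,0,0,0,0,0,0,0,-30,0,0,0,0,0,0,-40,0,0,0,0,0,0,-30,0,0,0,0,0,0],
)

```text
t: 32.28
eef_pos: [655.3, -63.2, 291.7]
tcp_rot: [0.165, 1.57, 0.044]
ft_force: [-0.6, 0.1, -1.6]
opening: 0.184
```

```bash
python3 -c "
from h import *
s,M=st();print(s['opening']*95,s['ft_force'])
ex=np.array([.86,.51]);ey=np.array([-.51,.86]);t=np.array([482,274])-14*ex-8*ey;print(t)
plan([*t,280],2.106-np.pi,0,step=45)
T=cam('top');save(T,'t36.png',(160,150,330,270),4.7);S=cam('side');save(S,'s36.png',(290,130,400,215),7)"
```

```text
17.454837570590836 [-0.578  0.148 -1.645]
[474.04 259.98]
tiltfix first row ry rz: [ 0.001 -0.   ]
from [655.3 -63.2 291.7] psi 1.45 tilt [0.001 0.    0.   ] J [-0.2   0.66  1.58  0.    0.9  -1.65] n 15
[0.8, 19.9, -14.6, 0.166, 0.0, 0.0, 0.0, 0.8, 17.2, -17.7, 0.166, 0.0, 0.0, 0.0, 0.8, 14.1, -20.3, 0.166, 0.0, 0.0, 0.0, 0.8, 10.6, -22.3, 0.166, 0.0, 0.0, 0.0, 0.8, 6.7, -23.8, 0.166, 0.0, 0.0, 0.0, 0.8, 2.7, -24.6, 0.166, 0.0, 0.0, 0.0, 0.8, -1.4, -24.7, 0.166, 0.0, 0.0, 0.0, 0.8, -5.4, -24.1, 0.166, 0.0, 0.0, 0.0, 0.8, -9.3, -22.9, 0.166, 0.0, 0.0, 0.0, 0.8, -13.0, -21.0, 0.166, 0.0, 0.0, 0.0]
[0.8, -16.3, -18.6, 0.166, 0.0, 0.0, 0.0, 0.8, -19.1, -15.7, 0.166, 0.0, 0.0, 0.0, 0.8, -21.4, -12.3, 0.166, 0.0, 0.0, 0.0, 0.8, -23.2, -8.6, 0.166, 0.0, 0.0, 0.0, 0.8, -24.3, -4.7, 0.166, 0.0, 0.0, 0.0]
```

View pics/s36.png

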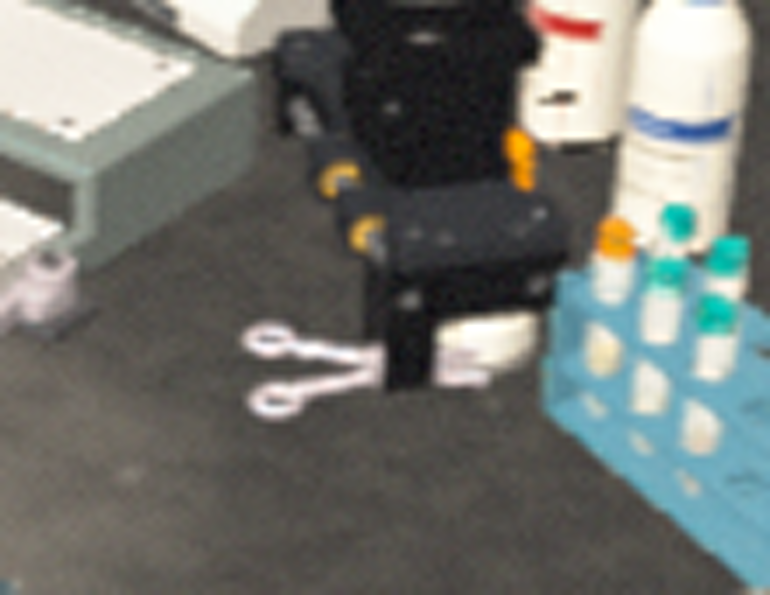

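View pics/t36.png

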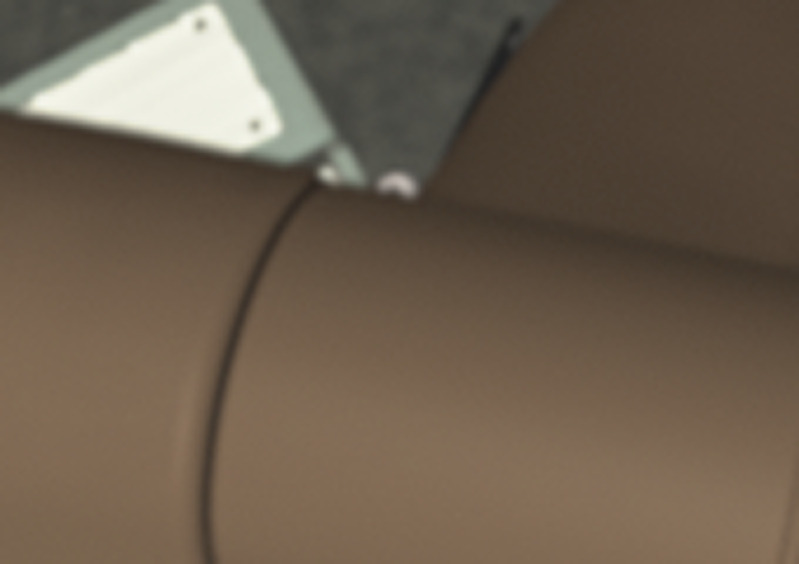

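Request:
jog_arm(
  deltas=[0,20,-14.6,0.166,0,0,0,0,17,-17.7,0.166,0,0,0,0,14,-20.3,0.166,0,0,0,0,10.6,-22.3,0.166,0,0,0,0,6.7,-23.8,0.166,0,0,0,0,2.7,-24.6,0.166,0,0,0,0,-1.4,-24.7,0.166,0,0,0,0,-5.4,-24,0.166,0,0,0,0,-9.3,-23,0.166,0,0,0,0,-13,-21,0.166,0,0,0],
)

```text
t: 33.62
eef_pos: [535.0, 159.9, 283.5]
tcp_rot: [-1.065, 1.566, -2.903]
ft_force: [0.3, -0.6, 0.7]
opening: 0.186
```

```bash
python3 -c "
from h import *
s,M=st();print(s['opening']*95,s['ft_force'])
plan([474,260,280],2.106-np.pi,0,step=45)"
```

```text
17.636303556407544 [ 0.29  -0.588  0.67 ]
tiltfix first row ry rz: [0.002 0.004]
from [535.  159.9 283.5] psi -0.267 tilt [-0.005 -0.001  0.   ] J [ 0.17  0.55  1.84 -0.    0.75  0.44] n 5
[0.7, -17.1, -16.1, 0.154, 0.0, 0.0, 0.0, 0.7, -19.3, -13.3, 0.154, 0.0, 0.0, 0.0, 0.7, -21.1, -10.2, 0.154, 0.0, 0.0, 0.0, 0.7, -22.4, -6.8, 0.154, 0.0, 0.0, 0.0, 0.7, -23.2, -3.3, 0.154, 0.0, 0.0, 0.0]
```

Request:
jog_arm(
  deltas=[0,-17,-16,0.155,0.002,0.004,0,0,-19.3,-13.3,0.155,0,0,0,0,-21,-10,0.155,0,0,0,0,-22.4,-6.8,0.155,0,0,0,0,-22,-3.3,0.15,0,0,0,0,0,0,0,0,0,0],
)

```text
t: 34.38
eef_pos: [472.2, 263.4, 278.1]
tcp_rot: [-0.133, 1.563, -2.765]
ft_force: [0.5, -0.0, -0.1]
opening: 0.184
```

```bash
python3 -c "
from h import *
s,M=st();print(s['opening']*95,s['ft_force'])
plan([474,260,240],2.106-np.pi,0,step=45)
S=cam('side');save(S,'s37.png',(220,110,330,195),7)"
```

```text
17.49347211840506 [ 0.513 -0.011 -0.127]
tiltfix first row ry rz: [0.008 0.001]
from [472.2 263.4 278.1] psi -1.062 tilt [-0.007 -0.003  0.   ] J [0.39 0.54 1.89 0.   0.72 1.45] n 1
[38.1, 3.8, 0.1, -0.026, 0.0, 0.0, 0.0]
```

View pics/s37.png

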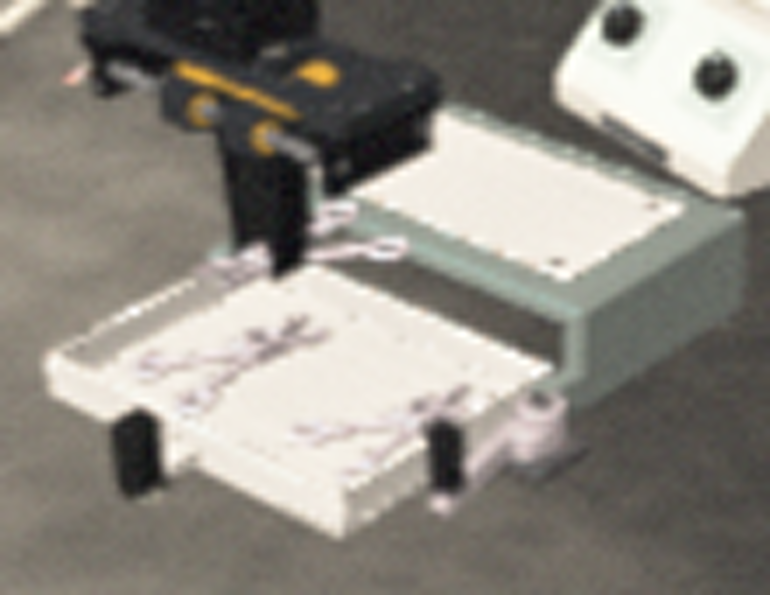

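Request:
jog_arm(
  deltas=[20,3.5,0,-0.026,0.008,0,0,20,0,0,0,0,0,0,0,0,0,0,0,0,0],
)

```text
t: 34.8
eef_pos: [475.3, 257.8, 236.4]
tcp_rot: [-1.831, 1.57, 1.856]
ft_force: [0.2, 0.1, -0.8]
opening: 0.186
```

```bash
python3 -c "
from h import *
s,M=st();print(s['opening']*95,s['ft_force'])
plan([474,260,215],2.106-np.pi,0,step=45)
S=cam('side');save(S,'s38.png',(220,110,330,195),7)"
```

```text
17.627112210269164 [ 0.203  0.102 -0.78 ]
tiltfix first row ry rz: [-0.     0.001]
from [475.3 257.8 236.4] psi -1.026 tilt [-0.     0.001  0.   ] J [0.37 0.61 1.92 0.   0.62 1.4 ] n 1
[21.4, -2.6, -0.0, 0.01, 0.0, 0.0, 0.0]
```

View pics/s38.png

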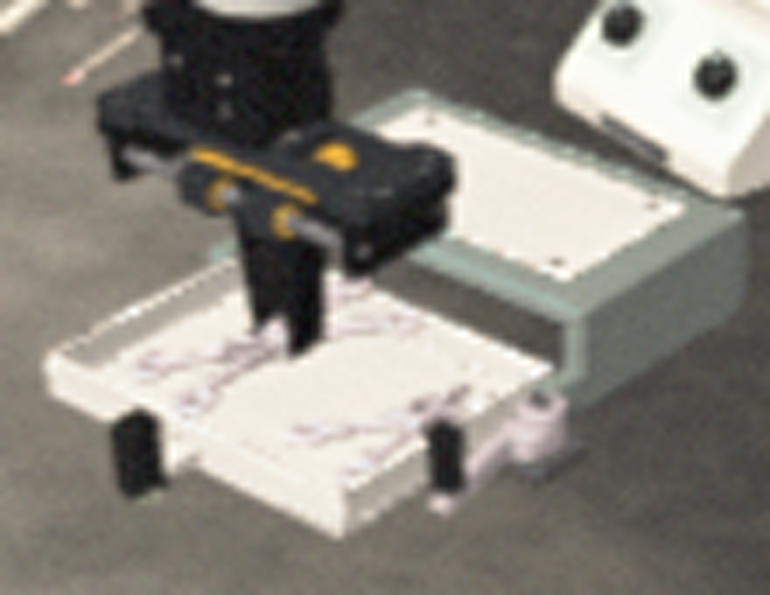

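```bash
python3 -c "
from h import *
plan([479.2,263,212],2.106-np.pi,0,step=45)"
```

```text
tiltfix first row ry rz: [-0.001  0.001]
from [475.5 257.9 237.2] psi -1.026 tilt [0.001 0.001 0.   ] J [0.37 0.61 1.92 0.   0.62 1.4 ] n 1
[25.2, -2.5, -5.8, 0.01, 0.0, 0.0, 0.0]
```

Request:
jog_arm(
  deltas=[10,-2,-5.5,0.01,0,0,0,12,0,0,0,0,0,0,0,0,0,0,0,0,0],
)

```text
t: 35.22
eef_pos: [480.1, 262.4, 214.8]
tcp_rot: [-3.041, 1.567, 0.635]
ft_force: [0.0, 0.5, -0.8]
opening: 0.185
```

```bash
python3 -c "
from h import *
plan([479.2,263,197.5],2.106-np.pi,0,step=45)
S=cam('side');save(S,'s39.png',(220,110,330,195),7)"
```

```text
tiltfix first row ry rz: [-0.003  0.   ]
from [480.1 262.4 214.8] psi -1.036 tilt [0.003 0.002 0.   ] J [0.38 0.65 1.92 0.   0.57 1.41] n 1
[17.3, -0.9, 0.4, -0.0, 0.0, 0.0, 0.0]
```

View pics/s39.png

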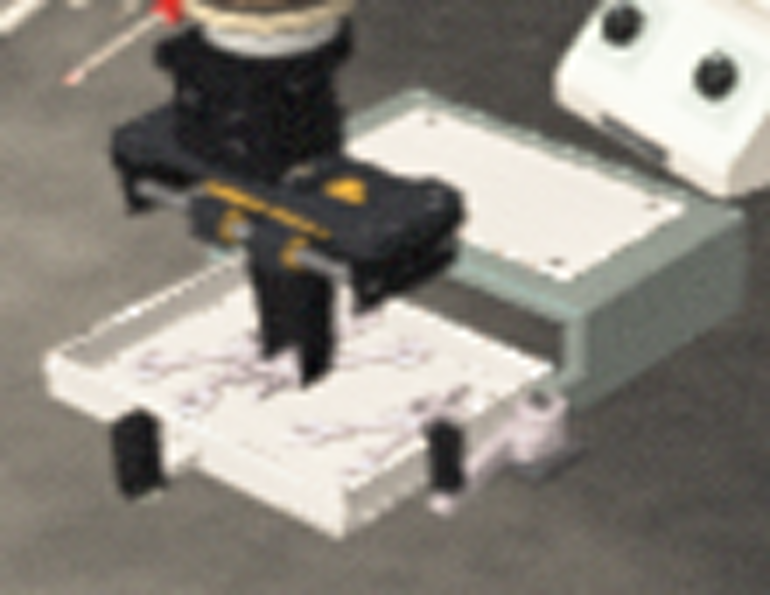

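Request:
jog_arm(
  deltas=[8,0,0,0,0,0,0,8,0,0,0,0,0,0,0,0,0,0,0,0,0],
)

```text
t: 35.65
eef_pos: [480.2, 262.6, 198.5]
tcp_rot: [-3.117, 1.566, 0.56]
ft_force: [0.4, -0.6, -1.6]
opening: 0.187
```

```bash
python3 -c "
from h import *
s,M=st();print(s['opening']*95,s['ft_force'])
plan([479.2,263,197.5],2.106-np.pi,0,step=45)
S=cam('side');save(S,'s40.png',(220,110,330,195),7)"
```

```text
17.73490190348184 [ 0.371 -0.583 -1.61 ]
tiltfix first row ry rz: [-0.004  0.   ]
from [480.2 262.6 198.5] psi -1.035 tilt [0.004 0.002 0.   ] J [0.38 0.68 1.92 0.   0.54 1.41] n 1
[1.0, -0.8, 0.6, 0.0, 0.0, 0.0, 0.0]
```

View pics/s40.png

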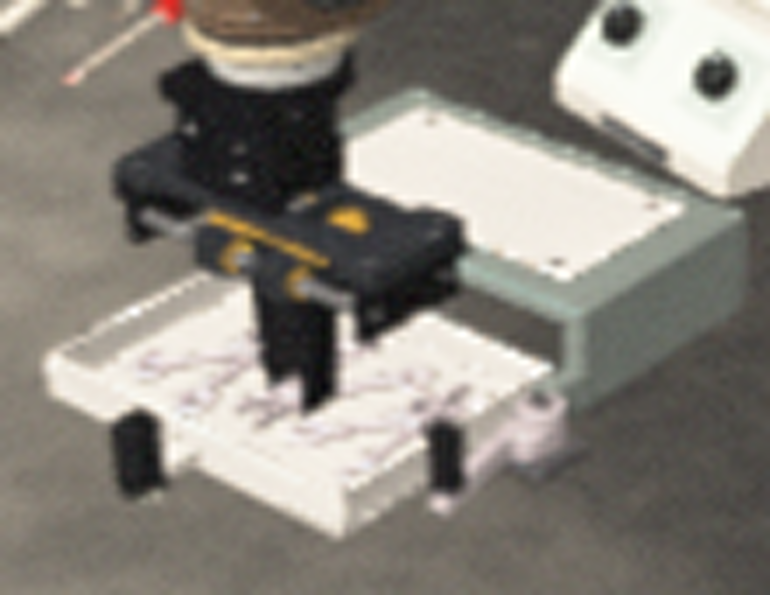

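Request:
jog_arm(
  deltas=[1,0,0,0,0,0,0,0,0,0,0,0,0,0.2,0,0,0,0,0,0,0.25,0,0,0,0,0,0,0.25,-30,0,0,0,0,0,0.25,-50,0,0,0,0,0,0.3,-20,0,0,0,0,0,0.35],
)

```text
t: 36.58
eef_pos: [479.8, 262.3, 299.6]
tcp_rot: [-2.986, 1.568, 0.691]
ft_force: [0.1, 0.2, 0.2]
opening: 0.336
```

```bash
python3 -c "
from h import *
plan([389,219.3,280],2.106-np.pi,.45,step=45)
S=cam('side');save(S,'s41.png',(220,110,330,195),7)"
```

```text
tiltfix first row ry rz: [-0.003  0.   ]
from [479.8 262.3 299.6] psi -1.035 tilt [0.002 0.002 0.   ] J [0.38 0.51 1.86 0.   0.76 1.41] n 3
[6.5, -3.1, 33.4, 0.0, 0.0, 0.0, 0.45, 6.5, -3.1, 33.4, 0.0, 0.0, 0.0, 0.45, 6.5, -3.1, 33.4, 0.0, 0.0, 0.0, 0.45]
```

View pics/s41.png

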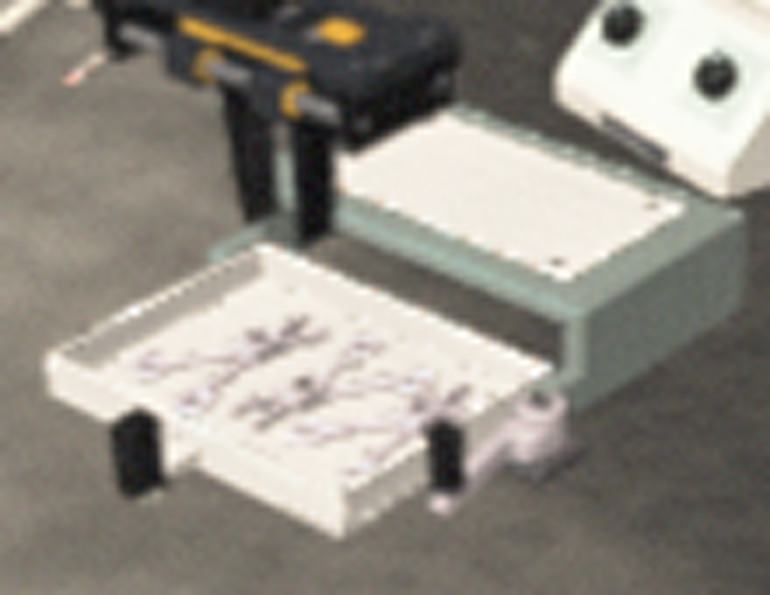

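Request:
jog_arm(
  deltas=[6.5,-3,33.4,0,-0.003,0,0.45,6.5,-3,33.4,0,0,0,0.45,6.5,-3,32,0,0,0,0.45,0,0,0,0,0,0,0.45],
)

```text
t: 37.12
eef_pos: [387.6, 218.4, 280.0]
tcp_rot: [3.119, 1.568, 0.513]
ft_force: [-0.2, -0.4, -0.3]
opening: 0.449
```

```bash
python3 -c "
from h import *
plan([388.5,219.2,210],2.106-np.pi,.45,step=45)
T=cam('top');save(T,'t42.png',(220,100,480,290),3);S=cam('side');save(S,'s42.png',(200,110,390,330),2.7)"
```

```text
tiltfix first row ry rz: [-0.003 -0.   ]
from [387.6 218.4 280. ] psi -1.035 tilt [0.002 0.001 0.   ] J [0.36 0.44 2.12 0.   0.58 1.4 ] n 2
[35.0, -0.1, -0.6, 0.0, 0.0, 0.0, 0.45, 35.0, -0.1, -0.6, 0.0, 0.0, 0.0, 0.45]
```

View pics/t42.png

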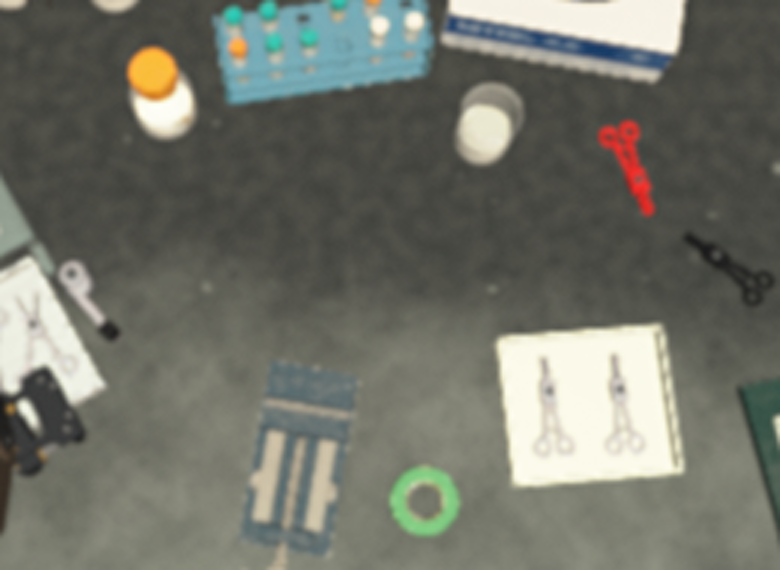

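View pics/s42.png

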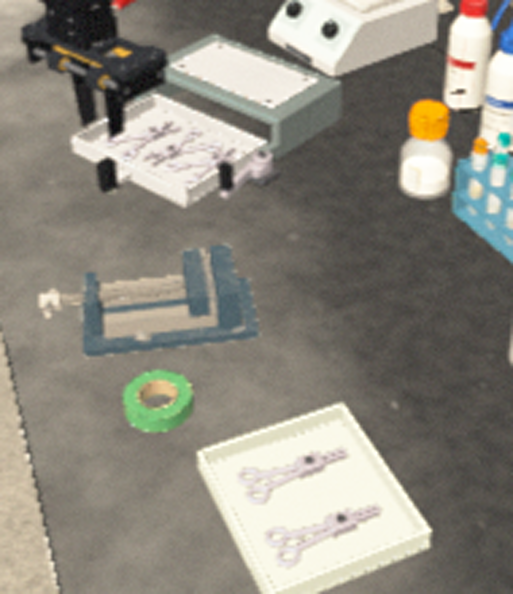

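Request:
jog_arm(
  deltas=[35,0,0,0,-0.003,0,0.45,35,0,-0.5,0,0,0,0.45,0,0,0,0,0,0,0.45,0,0,0,0,0,0,0,0,0,0,0,0,0,0,0,0,0,0,0,0,0,0,0,0,0,0,0,0],
)

```text
t: 38.1
eef_pos: [394.5, 221.4, 212.0]
tcp_rot: [2.962, 1.559, 0.356]
ft_force: [-1.1, -0.7, -3.2]
opening: 0.188
```

```bash
python3 -c "
from h import *
s,M=st();print(s['opening']*95,s['ft_force'])
plan([501.3,285.9,210],2.106-np.pi,0,step=20)
S=cam('side');save(S,'s43.png',(220,110,330,195),7)"
```

```text
17.884038925727264 [-1.052 -0.659 -3.236]
tiltfix first row ry rz: [-0.012 -0.002]
from [394.5 221.4 212. ] psi -1.035 tilt [0.011 0.004 0.   ] J [ 0.37  0.58  2.15 -0.    0.4   1.4 ] n 6
[0.3, -0.2, -20.8, 0.0, 0.0, 0.0, 0.0, 0.3, -0.2, -20.8, 0.0, 0.0, 0.0, 0.0, 0.3, -0.2, -20.8, 0.0, 0.0, 0.0, 0.0, 0.3, -0.2, -20.8, 0.0, 0.0, 0.0, 0.0, 0.3, -0.2, -20.8, 0.0, 0.0, 0.0, 0.0, 0.3, -0.2, -20.8, 0.0, 0.0, 0.0, 0.0]
```

View pics/s43.png

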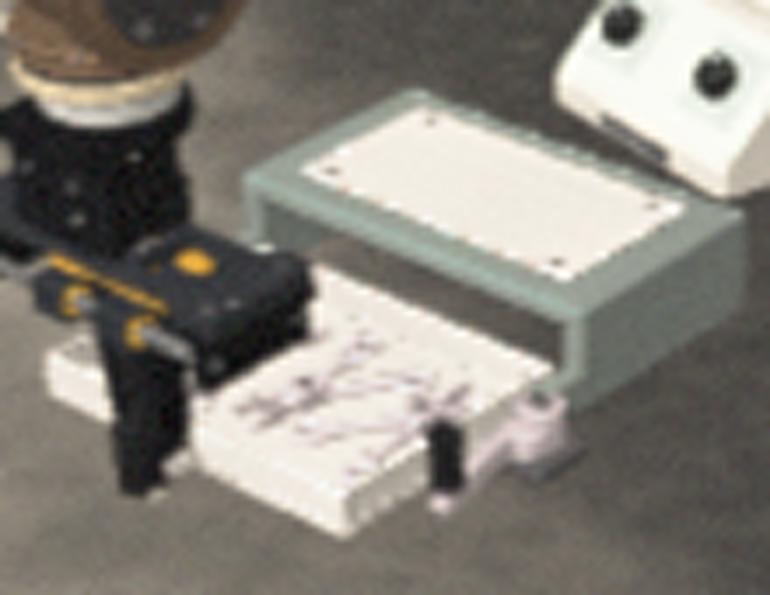

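Request:
jog_arm(
  deltas=[0,0,-10,0,-0.006,0,0,0,0,-20,0,-0.006,0,0,0,0,-20,0,0,0,0,0,0,-20,0,0,0,0,0,0,-20,0,0,0,0],
)

```text
t: 38.78
eef_pos: [474.8, 269.2, 212.6]
tcp_rot: [0.529, 1.567, -2.077]
ft_force: [-1.4, -0.2, -1.6]
opening: 0.183
```

```bash
python3 -c "
from h import *
s,M=st();print(s['opening']*95,s['ft_force'])
plan([501.3,285.9,210],2.106-np.pi,0,step=20)
S=cam('side');save(S,'s44.png',(220,110,330,195),7)"
```

```text
17.38866905303103 [-1.409 -0.214 -1.582]
tiltfix first row ry rz: [ 0.003 -0.002]
from [474.8 269.2 212.6] psi -1.036 tilt [-0.002 -0.003  0.   ] J [ 0.4   0.65  1.92 -0.    0.57  1.43] n 2
[1.3, -0.4, -15.7, -0.0, 0.0, 0.0, 0.0, 1.3, -0.4, -15.7, -0.0, 0.0, 0.0, 0.0]
```

View pics/s44.png

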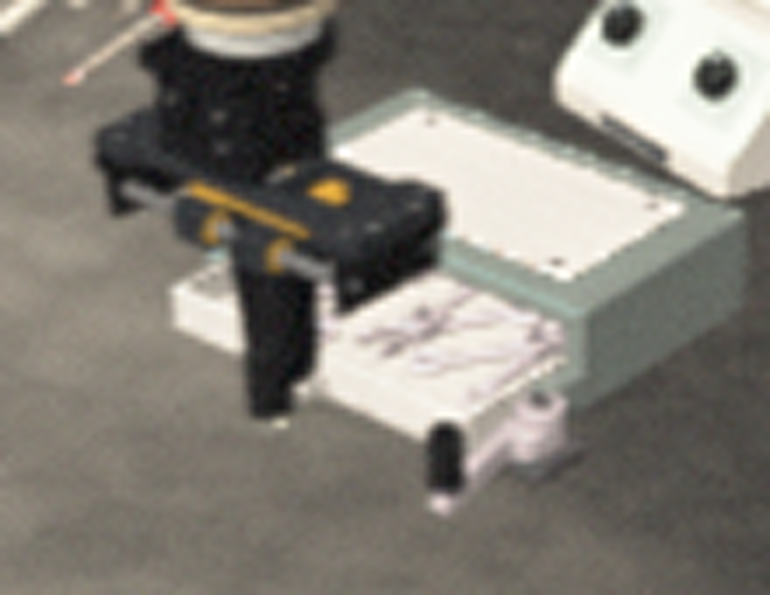

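Going in smoothly. Continue.

Request:
jog_arm(
  deltas=[1,0,-14,0,0,0,0,0,0,-12,0,0,0,0,0,0,-6,0,0,0,0,0,0,-4,0,0,0,0],
)

```text
t: 39.33
eef_pos: [508.6, 289.2, 211.6]
tcp_rot: [0.784, 1.568, -1.823]
ft_force: [-2.4, -1.8, -0.2]
opening: 0.188
```

```bash
python3 -c "
from h import *
s,M=st();print(s['opening']*95,s['ft_force'])
plan([501.3,285.9,210],2.106-np.pi,0,step=20)"
```

```text
17.825833559636784 [-2.415 -1.777 -0.214]
tiltfix first row ry rz: [ 0.002 -0.002]
from [508.6 289.2 211.6] psi -1.036 tilt [-0.001 -0.003  0.   ] J [ 0.4   0.69  1.82 -0.    0.64  1.44] n 1
[1.6, -0.9, 7.9, -0.0, 0.0, 0.0, 0.0]
```

Request:
jog_arm(
  deltas=[0,0,-3,0,0,0,0,0,0,-3,0,0,0,0],
)

```text
t: 39.58
eef_pos: [512.7, 291.6, 211.5]
tcp_rot: [0.248, 1.563, -2.358]
ft_force: [-13.4, -11.5, 9.9]
opening: 0.191
```

```bash
python3 -c "
from h import *
s,M=st();print(s['opening']*95,s['ft_force'],s['eef_pos'])
S=cam('side');save(S,'s45.png',(220,110,330,195),7)"
```

```text
18.136930437800288 [-13.376 -11.474   9.947] [512.702 291.624 211.479]
```

View pics/s45.png

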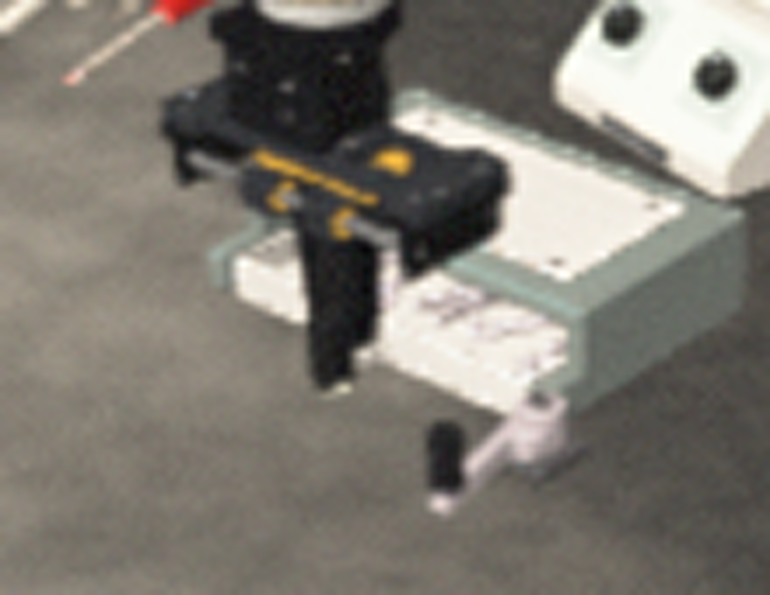

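Request:
jog_arm(
  deltas=[0,0,0,0,0,0,0,0,0,0,0,0,0,0.3,0,0,0,0,0,0,0.45,0,0,0,0,0,0,0.45,-40,0,0,0,0,0,0.45,-40,0,0,0,0,0,0.45],
)

```text
t: 40.38
eef_pos: [513.4, 292.0, 291.0]
tcp_rot: [0.12, 1.559, -2.487]
ft_force: [-0.7, 0.3, -0.9]
opening: 0.45
```

```bash
python3 -c "
from h import *
plan([515.8,131.8,285],2.106-np.pi,.45,step=45)
S=cam('side');save(S,'s46.png',(220,110,330,195),7)"
```

```text
tiltfix first row ry rz: [ 0.012 -0.001]
from [513.4 292.  291. ] psi -1.036 tilt [-0.009 -0.007  0.   ] J [ 0.41  0.58  1.76 -0.    0.82  1.44] n 4
[1.5, 34.8, 19.9, -0.0, 0.0, 0.0, 0.45, 1.5, 34.8, 19.9, -0.0, 0.0, 0.0, 0.45, 1.5, 34.8, 19.9, -0.0, 0.0, 0.0, 0.45, 1.5, 34.8, 19.9, -0.0, 0.0, 0.0, 0.45]
```

View pics/s46.png

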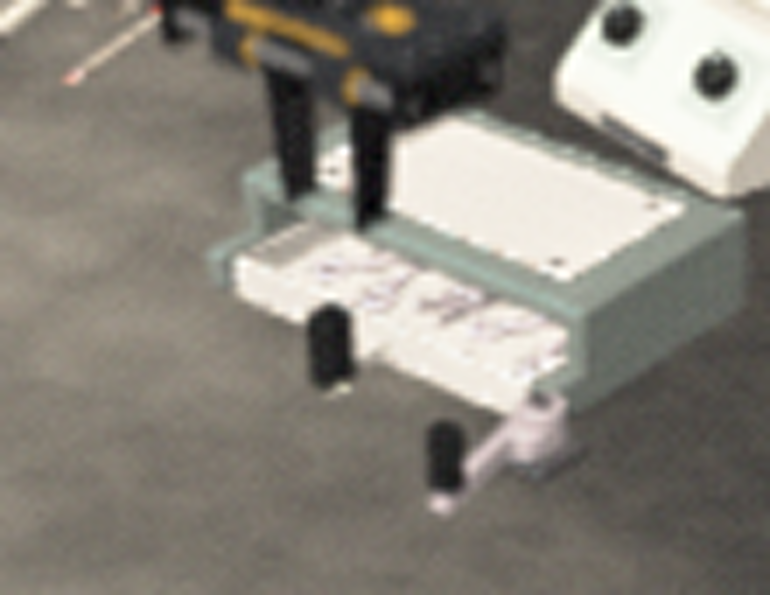

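Request:
jog_arm(
  deltas=[1,35,20,0,0.012,0,0.45,1,35,20,0,0,0,0.45,1,35,20,0,0,0,0.45,1,32,18,0,0,0,0.45,0,0,0,0,0,0,0.45],
)

```text
t: 41.05
eef_pos: [516.9, 131.0, 293.5]
tcp_rot: [2.847, 1.558, 0.242]
ft_force: [0.2, -0.7, 0.2]
opening: 0.451
```

```bash
python3 -c "
from h import *
plan([515.8,131.8,226],2.106-np.pi,.45,step=45)"
```

```text
tiltfix first row ry rz: [-0.013 -0.004]
from [516.9 131.  293.5] psi -1.034 tilt [0.013 0.003 0.   ] J [0.12 0.51 1.9  0.   0.72 1.16] n 2
[33.8, -0.6, 0.3, 0.001, 0.0, 0.0, 0.45, 33.8, -0.6, 0.3, 0.001, 0.0, 0.0, 0.45]
```

Request:
jog_arm(
  deltas=[33,0,0,0,-0.013,-0.004,0.45,33,0,0,0,0,0,0.45,0,0,0,0,0,0,0.45],
)

```text
t: 41.42
eef_pos: [517.9, 132.6, 226.7]
tcp_rot: [2.81, 1.569, 0.206]
ft_force: [0.7, 0.2, 0.6]
opening: 0.449
```

```bash
python3 -c "
from h import *
plan([515.8,131.8,226],2.106-np.pi,.45,step=45)
s,M=st();print(s['ft_force'])
S=cam('side');save(S,'s47.png',(220,110,330,195),7)"
```

```text
tiltfix first row ry rz: [-0.002 -0.001]
from [517.9 132.6 226.7] psi -1.034 tilt [0.002 0.    0.   ] J [0.13 0.62 1.94 0.   0.58 1.16] n 1
[0.7, -0.4, 2.2, 0.002, 0.0, 0.0, 0.45]
[0.684 0.248 0.582]
```

View pics/s47.png

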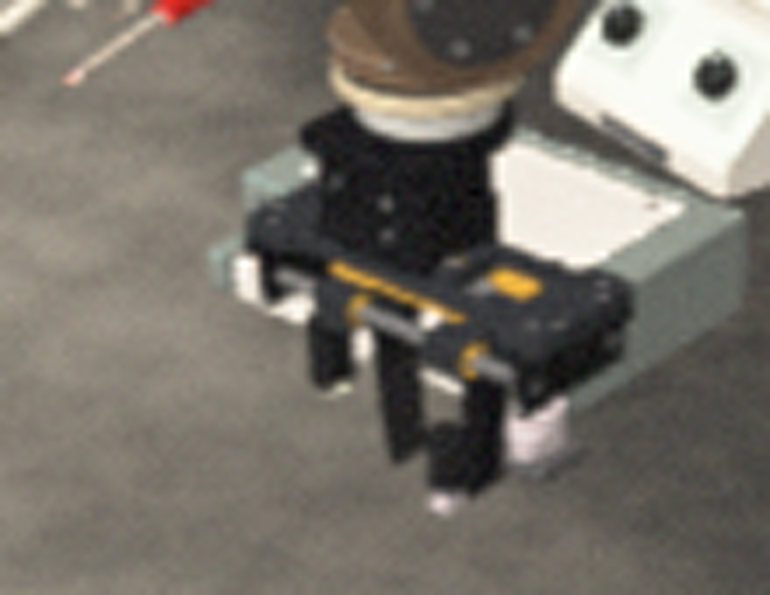

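Knob (~(445,450)) lies between the fingers. Move 2 mm and close.

Request:
jog_arm(
  deltas=[0,0,4,0,0,0,0.4,0,0,0,0,0,0,0,0,0,0,0,0,0,0,0,0,0,0,0,0,0,0,0,0,0,0,0,0],
)

```text
t: 42.1
eef_pos: [514.8, 131.3, 231.1]
tcp_rot: [2.767, 1.562, 0.163]
ft_force: [0.8, 0.7, -5.1]
opening: 0.176
```

```bash
python3 -c "
from h import *
s,M=st();print(s['eef_pos'],s['ft_force'],s['opening']*95)
a=np.arctan2(74,9)+1.8-np.linspace(0,1.8,13)
p=74.5*np.c_[np.cos(a),np.sin(a)];print('tool y,z', (-np.diff(p,axis=0)[:,::-1]).round(1).tolist())
S=cam('side');save(S,'s48.png',(220,110,330,195),7)"
```

```text
[514.79  131.335 231.054] [ 0.788  0.728 -5.072] 16.72945460438547
tool y,z [[-11.2, 0.4], [-11.1, -1.3], [-10.8, -2.9], [-10.2, -4.5], [-9.4, -6.0], [-8.4, -7.3], [-7.2, -8.5], [-5.9, -9.5], [-4.4, -10.3], [-2.8, -10.8], [-1.2, -11.1], [0.5, -11.2]]
```

View pics/s48.png

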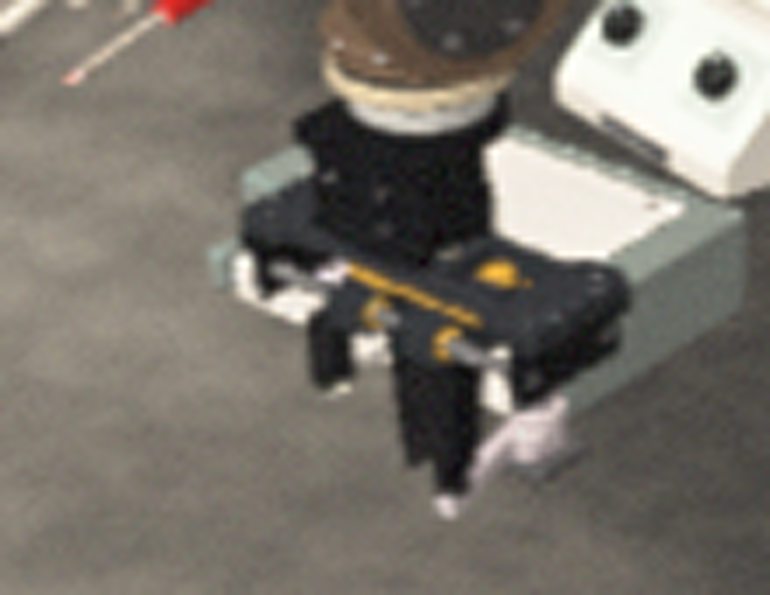

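Request:
jog_arm(
  deltas=[0,-11,0.5,0,0,0,0,0,-11,-1.3,0,0,0,0,0,-10.8,-2.9,0,0,0,0,0,-10,-4.5,0,0,0,0,0,-9.4,-6,0,0,0,0],
)

```text
t: 42.78
eef_pos: [497.0, 181.7, 230.9]
tcp_rot: [0.271, 1.565, -2.336]
ft_force: [-1.5, -3.7, 2.2]
opening: 0.165
```

```bash
python3 -c "
from h import *
s,M=st();print(s['eef_pos'],s['ft_force'],s['opening']*95)
d=s['eef_pos'][:2]-[514.8,131.3];x=-74+d@[.859,.5115];y=-9+d@[-.5115,.859];print(x,y,np.hypot(x,y),np.arctan2(y,x)-1.45)"
```

```text
[496.984 181.738 230.887] [-1.519 -3.68   2.242] 15.638556429467048
-63.504949592771105 43.43921353675353 76.94052180400176 1.091666240241045
```

```bash
python3 -c "
from h import *
S=cam('side');save(S,'s49.png',(240,130,310,190),11)"
```

```text
(no output)
```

View pics/s49.png

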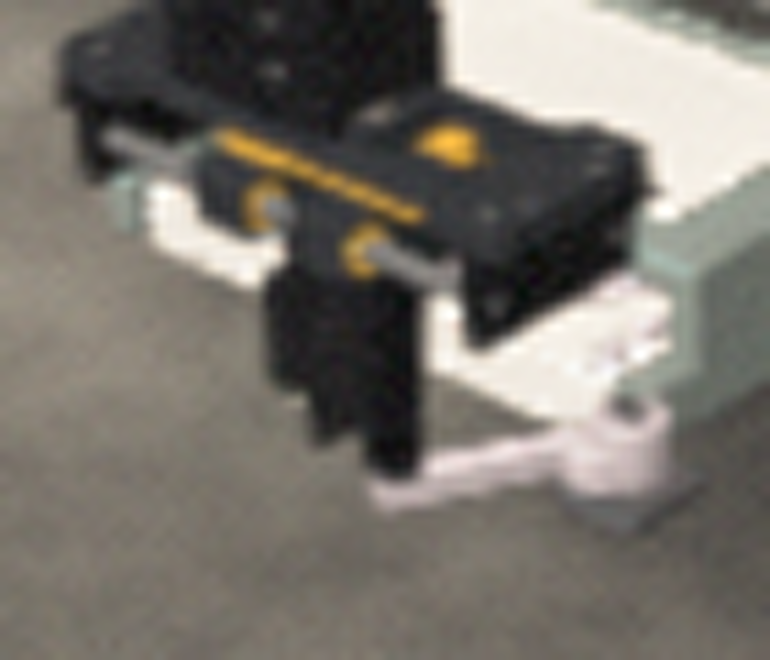

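Request:
jog_arm(
  deltas=[0,0,0,0,0,0,0.3,0,0,0,0,0,0,0.3,0,0,6,0,0,0,0.3,0,0,0,0,0,0,0,0,0,0,0,0,0,0,0,0,0,0,0,0,0],
)

```text
t: 43.58
eef_pos: [491.2, 179.4, 231.2]
tcp_rot: [0.244, 1.566, -2.364]
ft_force: [-5.6, -1.0, 1.4]
opening: 0.046
```

```bash
python3 -c "
from h import *
S=cam('side');save(S,'s50.png',(240,130,310,190),11)"
```

```text
(no output)
```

View pics/s50.png

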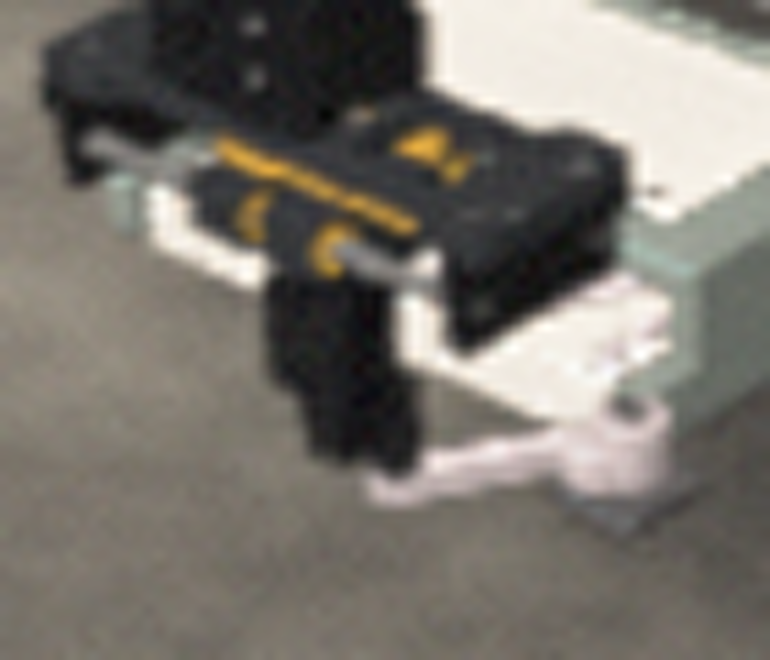

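Request:
jog_arm(
  deltas=[0,0,0,0,0,0,0.35,0,0,0,0,0,0,0.35,0,0,0,0,0,0,0.35,0,0,-7,0,0,0,0.35,0,0,-7,0,0,0,0.35,0,0,0,0,0,0,0,0,0,0,0,0,0,0,0,0,0,0,0,0,0],
)

```text
t: 44.62
eef_pos: [504.5, 187.2, 231.0]
tcp_rot: [0.32, 1.566, -2.287]
ft_force: [-0.3, 1.6, 1.3]
opening: 0.181
```

```bash
python3 -c "
from h import *
S=cam('side');save(S,'s51.png',(240,130,310,190),11)"
```

```text
(no output)
```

View pics/s51.png

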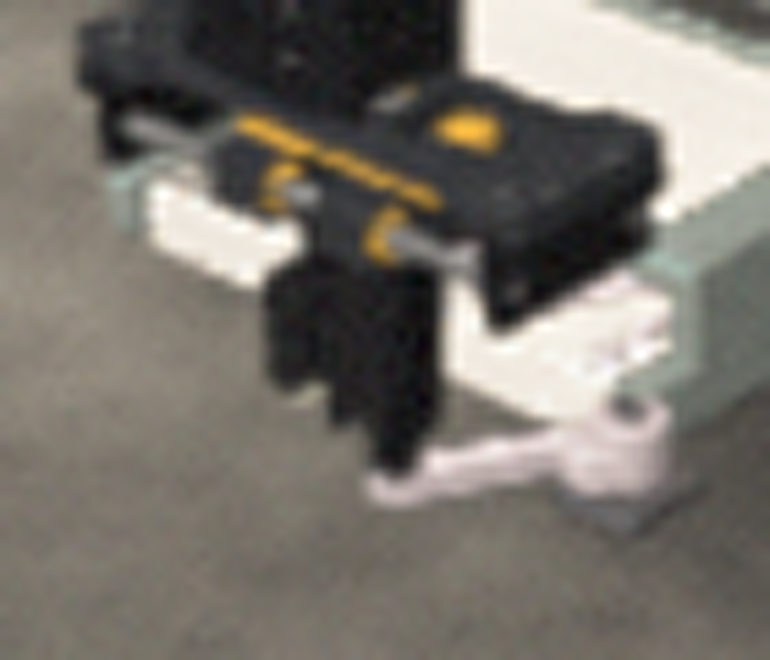

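```bash
python3 -c "
from h import *
a=2.492-np.linspace(0,1.06,9)
p=75*np.c_[np.cos(a),np.sin(a)];print('tool y,z', (-np.diff(p,axis=0)[:,::-1]).round(1).tolist())"
```

```text
tool y,z [[-7.5, -6.5], [-6.6, -7.4], [-5.5, -8.3], [-4.4, -8.9], [-3.2, -9.4], [-1.9, -9.7], [-0.6, -9.9], [0.7, -9.9]]
```

Request:
jog_arm(
  deltas=[0,-7.5,-6.5,0,0,0,0,0,-6.6,-7.4,0,0,0,0,0,-5.5,-8.3,0,0,0,0,0,-4.4,-8.9,0,0,0,0],
)

```text
t: 45.18
eef_pos: [519.6, 222.7, 230.9]
tcp_rot: [0.413, 1.563, -2.197]
ft_force: [1.0, -7.7, -0.1]
opening: 0.181
```

```bash
python3 -c "
from h import *
s,M=st();print(s['eef_pos'],s['ft_force'],s['opening']*95)
d=s['eef_pos'][:2]-[579.4,178.7];x=d@[.859,.5115];y=d@[-.5115,.859];print(x,y,np.hypot(x,y),np.arctan2(y,x)-1.45)"
```

```text
[519.584 222.713 230.876] [ 0.954 -7.66  -0.144] 17.204648873736335
-28.869576635081877 68.40325001295429 74.24592290101589 0.5201654601035735
```

Request:
jog_arm(
  deltas=[0,-3.2,-9.4,0,0,0,0,0,-1.9,-9.7,0,0,0,0,0,-0.6,-9.9,0,0,0,0,0,0.5,-7,0,0,0,0],
)

```text
t: 45.68
eef_pos: [546.8, 246.1, 230.8]
tcp_rot: [0.084, 1.555, -2.528]
ft_force: [-5.4, 0.4, 6.2]
opening: 0.182
```

```bash
python3 -c "
from h import *
s,M=st();print(s['eef_pos'],s['ft_force'],s['opening']*95)
d=s['eef_pos'][:2]-[579.4,178.7];x=d@[.859,.5115];y=d@[-.5115,.859];print(x,y,np.hypot(x,y),np.arctan2(y,x)-1.45)
S=cam('side');save(S,'s52.png',(240,100,340,175),8)"
```

```text
[546.84  246.122 230.767] [-5.396  0.443  6.179] 17.321268533292578
6.517652305558532 74.57004160096936 74.85433117693627 0.033614785021551796
```

View pics/s52.png

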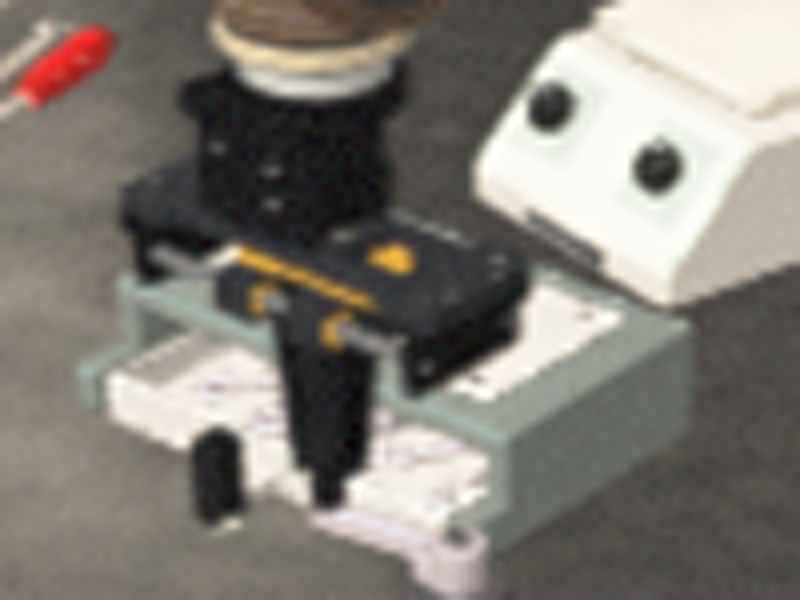

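Request:
jog_arm(
  deltas=[0,0.2,-4,0,0,0,0,0,0.3,-4,0,0,0,0],
)

```text
t: 45.98
eef_pos: [553.9, 250.0, 230.7]
tcp_rot: [0.043, 1.552, -2.57]
ft_force: [-5.3, -4.1, 3.8]
opening: 0.182
```

Request:
jog_arm(
  deltas=[0,0,-4,0,0,0,0],
)

```text
t: 46.1
eef_pos: [557.3, 251.8, 230.6]
tcp_rot: [0.046, 1.55, -2.568]
ft_force: [-8.8, -10.7, 6.0]
opening: 0.183
```

```bash
python3 -c "
from h import *
s,M=st();print(s['eef_pos'],s['ft_force'],s['opening']*95)
S=cam('side');save(S,'s53.png',(240,100,340,175),8)"
```

```text
[557.264 251.783 230.599] [ -8.774 -10.681   6.009] 17.415695013872792
```

View pics/s53.png

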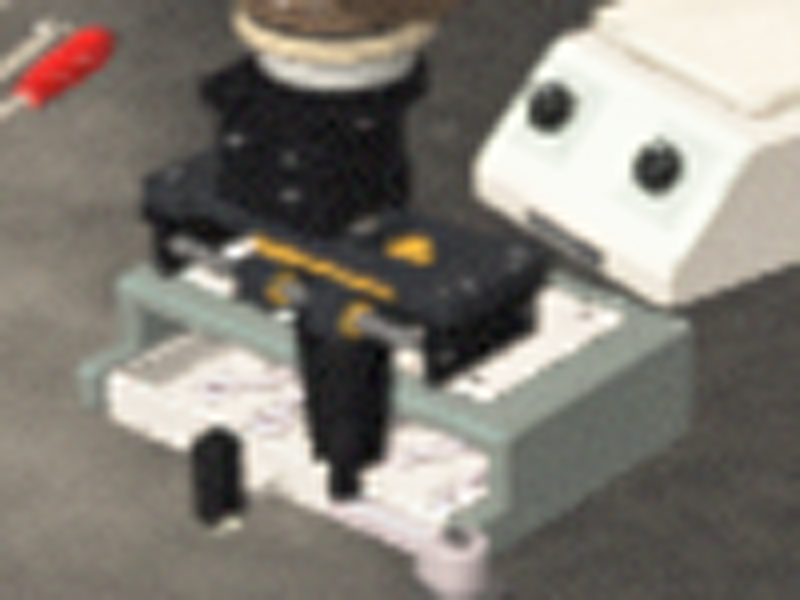

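Request:
jog_arm(
  deltas=[0,0,0,0,0,0,0,0,0,0,0,0,0,0.3,0,0,0,0,0,0,0.4,0,0,0,0,0,0,0.4,-40,0,0,0,0,0,0.4,-50,0,0,0,0,0,0.4,-50,0,40,0,0,0,0.4,-20,30,40,0,0,0,0.4,0,50,20,0,0,0,0.4,0,50,0,0,0,0,0.4],
)

```text
t: 47.4
eef_pos: [538.9, 91.0, 396.8]
tcp_rot: [0.159, 1.553, -2.448]
ft_force: [0.9, 0.1, -0.6]
opening: 0.4
```

Request:
jog_arm(
  deltas=[0,50,0,0,0,0,0.4,0,50,0,0,0,0,0.4,0,50,0,0,0,0,0.4,0,50,0,0,0,0,0.4,0,50,0,0,0,0,0.4,0,0,0,0,0,0,0.4],
)

```text
t: 48.15
eef_pos: [670.1, -134.7, 397.9]
tcp_rot: [0.293, 1.555, -2.318]
ft_force: [-0.6, 0.7, -0.4]
opening: 0.399
```

```bash
python3 -c "
from h import *
s,M=st();print(s['eef_pos'],s['ft_force'],s['opening']*95)
S=cam('side');save(S,'s54.png',(240,100,340,175),8);save(S,'s54f.png');T=cam('top');save(T,'t54.png',(130,135,260,235),6)"
```

```text
[ 670.109 -134.733  397.89 ] [-0.591  0.683 -0.364] 37.92359844683156
```

View pics/s54.png

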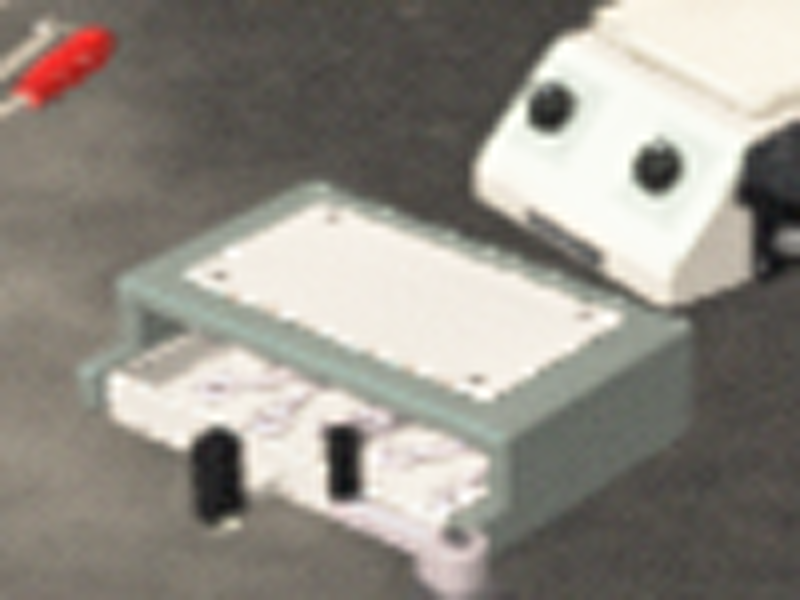

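View pics/t54.png

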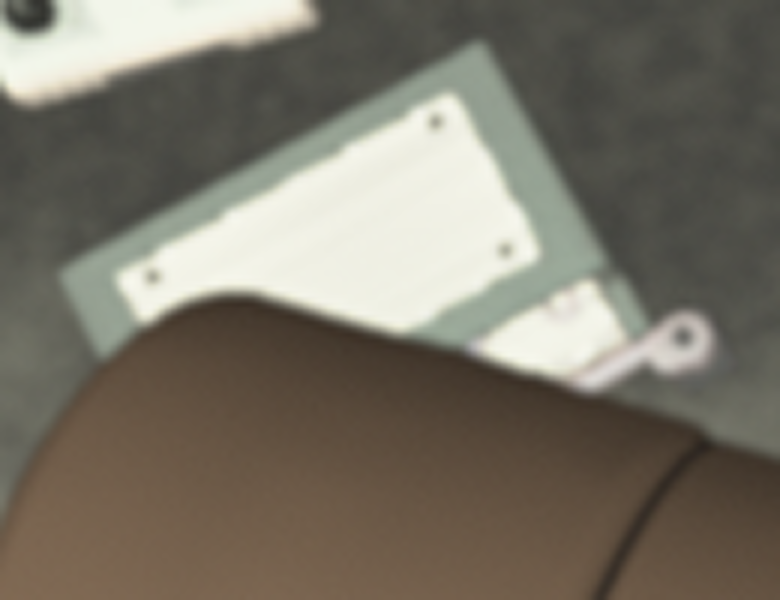

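View pics/s54f.png

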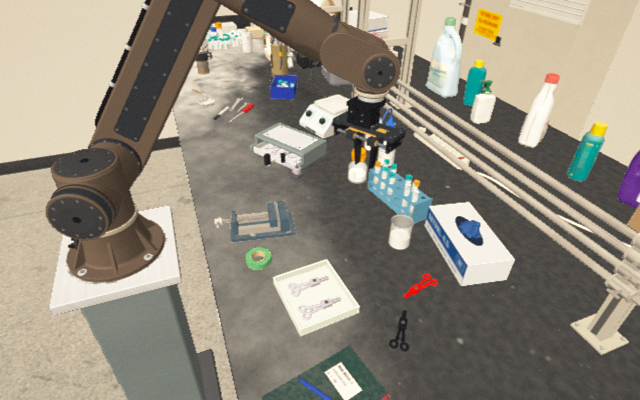

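Request:
jog_arm(
  deltas=[0,55,20,0,0,0,0.4,0,55,30,0,0,0,0.4,0,50,40,0,0,0,0.4,0,50,40,0,0,0,0.4,0,50,50,0,0,0,0.4,0,40,50,0,0,0,0.4,0,0,0,0,0,0,0.4],
)

```text
t: 49.12
eef_pos: [628.3, -495.3, 404.1]
tcp_rot: [0.186, 1.556, -2.409]
ft_force: [0.0, 1.1, -0.1]
opening: 0.397
```

```bash
python3 -c "
from h import *
s,M=st();print(s['eef_pos'])
T=cam('top');save(T,'t55.png',(130,135,260,235),6)
a=cv2.imread('pics/top0.png');b=T['image'][...,::-1]
def blob(im,box):
    u0,v0,u1,v1=box;g=im[v0:v1,u0:u1].max(2).astype(float);w=np.clip(70-g,0,None);y,x=np.mgrid[v0:v1,u0:u1];return (x*w).sum()/w.sum(),(y*w).sum()/w.sum()
for nm,box in(('handle',(203,209,215,222)),('knob',(215,194,226,205))): print(nm,blob(a,box),blob(b,box))
"
```

```text
[ 628.339 -495.262  404.115]
handle (np.float64(208.31545961002786), np.float64(217.44359331476323)) (np.float64(209.11339421613394), np.float64(216.64535768645356))
knob (np.float64(220.8368794326241), np.float64(200.79787234042553)) (np.float64(220.4656652360515), np.float64(200.28969957081546))
```

View pics/t55.png

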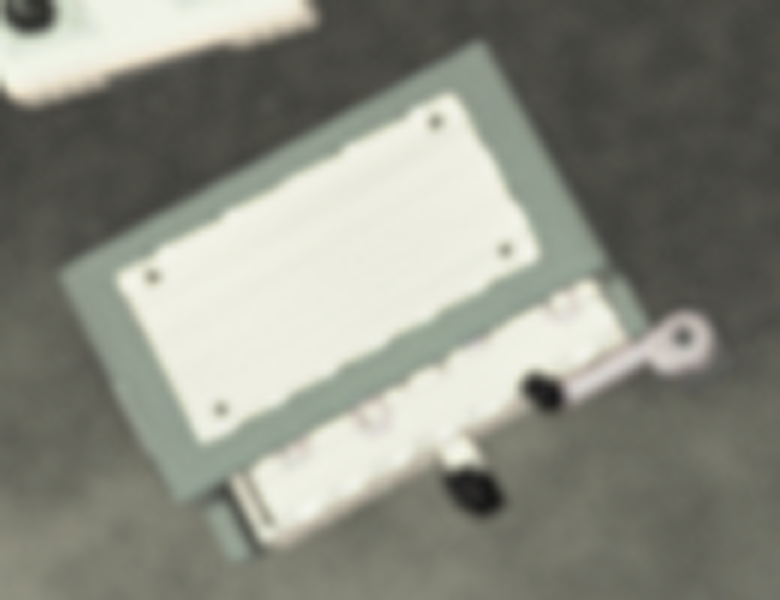

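```bash
python3 -c "
from h import *
print(env.state()['t'],env.job_done())"
```

```text
the job is handed in; nothing more can be done
49.175 None
```

The job is handed in at about 49 s of the 208 s allowed. All five clamps are sorted, the tray is home and the lever is locked across it.

**What was done:** I swung the lever to about 1.8 rad and drew the tray out about 131 mm. Both shut clamps went flat in the white return tray, and the three open ones went flat in the metal tray, the middle one reversed so they nest. I then pushed the tray home until it met a firm stop (about 18 N) and swung the lever back to its stop.

**Last checks:**
- **Tray:** In the last top view the handle was within about 1 mm of its starting depth in the dock, and about 3 mm to one side, which is inside the 4 mm side play.
- **Lever:** The knob was within about 2 mm of where it started, so the lever is locked.
- **Clamps:** The two shut clamps show flat in the return tray in the last side view. I last saw all three open clamps clearly just before sliding the tray in; after that the dock roof hid parts of them.
- **Bystanders:** The beaker, bottle and tape, as well as the red and black look-alikes, showed no visible movement; I checked these by eye only.

**Problems along the way:**
- One open clamp was knocked aside during the run, so I measured it again before gripping it.
- My first regrip of the knob on the way back moved the wrong way and missed. I saw it from the finger opening and the picture, and regripped.
- The side and top cameras disagreed by up to 1–2 pixels, so I used the top view and grip readings for positions. The side view put the tray about 2 mm short of home, which the top view did not confirm.

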